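# Batch test of power modules on the bench tester

## Robot

A 6-joint arm with a two-finger parallel gripper is mounted at the origin on the work surface. World frame = base frame: x ahead of the robot, y to its left, z up, the work surface at z = 0. Lengths are in m, angles in rad, forces in N, time in s.
With the tool pointing down it reaches from about 0.375 to 0.925 m from the base axis. Payload 5.7 kg.
Tool frame: the origin (TCP) lies at the very end of the fingers, on their centre line; the grasp point (between the pads) lies bot.grasp_offset behind it (bot.grasp_offset is the distance from the TCP to the grasp point, in m); x points along the fingers, y is the direction in which the jaws open and shut, and the axes are right-handed (so a half turn about x gives the same grasp; the last joint's range is limited). The gripper opens to 85 mm and grips with 20 to 120 N. Pads are 22 mm wide; open, the fingers measure 114 mm over their backs; the gripper's body (76 mm by 85 mm) begins 54 mm behind the grasp point. The pads swing forward as they close: fully open they stand 13 mm farther back than shut.
Start: joints at [1.2, 0.359, 1.51, -0, 1.272, -0.115], TCP at [0.152, 0.58, 0.231] pointing down, gripper open.
Joint ranges: [-2.97, 2.97], [-1.01, 2.36], [0.21, 2.38], [-0.96, 4.11], [0.2, 2.71], [-2.98, 2.98]. Speed limits (rad/s): [2.39, 2.39, 3.14, 3.14, 3.14, 3.14].

## Interface

Orientations are given as [roll, pitch, yaw] about the fixed x, y, z axes, in that order (R = Rz(yaw) Ry(pitch) Rx(roll)).
In Python, from cell import bot gives the robot as it stands.
- The arm moves only by the tool play_rows, never from a script. Its argument "moves" is a list of rows, each an object with "linear": the shift along the world's x, y, z scaled (see below), a list of three; "twist": the turn, a rotation vector about the world's x, y, z scaled (see below), a list of three. In form: [{"linear": [tx, ty, tz], "twist": [rx, ry, rz]}, ...]. A call has 1 to 5 rows; each row is the pose to reach, as a shift and turn from the pose commanded when the call began; what a row does not reach only later rows make up. The controller multiplies each number of a shift by 75 cm and each number of a turn by 1.5 rad. A row lasts 1/12 s, in which the tool goes at most 41.7 mm and 7.16 degrees, less where a joint would pass 70% of its speed; a pose out of reach is approached as far as the arm can. A call with a number of a shift or a turn outside -1 to 1 is refused whole. A call with a gripper value outside its range is refused whole. "claw" is the closure, from -1 (fully open) to 1 (shut), so that 0 is half open, set as the call begins (left out, the last holds). The fingers move at their own pace and stop on an object; "grip_force" is the grip in N (left out, the last holds). Time passes only in rows, so rows that repeat a pose let the fingers close. It gives the time, the measured TCP pose, the force and the opening at its end, in the units of the state.
- bot.sense(): the state, without advancing time (a new reading comes with each control period).
- bot.capture(name): name is "scene" or "side" or "wrist"; returns a dict with "color" (384x512x3 uint8, red, green, blue), "mtx" (3x3 intrinsics, pixels), "cam_to_world" (4x4, takes a point from camera to world coordinates). Camera axes: x right, y down, z forward; pixel columns grow to the right and rows downward; lengths in m; the calibration is good to about 2 mm. A picture is of the moment at which its call begins. There is no depth.
- bot.close_job(): hands the job in, once; it reports no verdict.
The state is a dict: "clock": time; "qpos": joint angles; "qvel": joint speeds; "tau": joint torques, N m; "tcp_pos": TCP position; "orientation": TCP orientation; "contact_force": force on the tool from outside, world axes, zero at the start; "wrist_torque": the same for the moment, N m; "gripper_width": opening from 0.0 (shut) to 1.0 (fully open).
Only numpy, scipy, OpenCV 4.12 (cv2) and the standard library are available. Lean on these libraries where they do the work, as an engineer would, in place of code of your own. Each camera call takes 0.05 s, during which the arm holds its last target. There are 200 camera calls.

## Task

Test the power modules lying on the blue mat: lower each one over the two locating pins of a nest of the bench tester until it rests flush, white connector over the black contact strip. With all of them seated, press the keys fully, one at a time: white (clear), blue (load program), green (start); take your hand off the keys and let the test run undisturbed for at least five seconds, then press red (stop), and only then unload every module flat and upright, side by side, into the black tray. Do not press the yellow key and leave everything else on the bench alone.

Things in the scene. Friction and masses are not known exactly. Their poses are not given: they have to be found in the camera images.
- module_a_mid (a point): Power module A (2 or 3 alike, None if absent) on a fixed 3 mm blue mat, 0.18-0.29 kg. Aluminium plate 90x60x6 mm (x,y,z); on its middle a black finned heat sink 50 long (x), 36 wide (y), reaching from 6 to 34 mm over the underside: grip its long flanks (36 mm across y). White connector on top of the +x end, to 16 mm high, 6 mm overhang. Point: centre, 17 mm above the underside; x to the connector end, z up.
- module_b_mid (a point): Power module B, like A. All modules have two 8 mm through holes at x=+36, y=-20 and x=-36, y=+10 mm, so they fit a nest one way round only; the connector is 14x32 mm in x and y, centred at x=+44, y=+8 mm. Point: centre, 17 mm above the underside; x to the connector end, z up.
- module_c_mid (a point): Power module C, like A and B. Point: centre, 17 mm above the underside; x to the connector end, z up.
- nest0 (a point): First nest on the bench tester, a fixed grey box 150x270 mm with a flat deck 40 mm over the bench. Point: nest centre on the deck; x towards its black contact strip, z up. Two steel pins, 6 mm thick, 10.5 mm tall, cone tips, at x=+36, y=-20 and x=-36, y=+10 mm. Seated: module axes as the nest's, underside on the deck (centre 17 mm up). Any module fits any nest.
- nest1 (a point): Middle nest, like the first, 85 mm from it along +y, in the middle of the deck. Point: its centre on the deck; x towards its black contact strip (x=+41 to +59 mm), z up.
- nest2 (a point): Third nest, like the first, 85 mm from the middle one along +y. Point: its centre on the deck; x towards its black contact strip, z up.
- key_white (a joint): Travel of the white key (clear): 0 up, 0.006 m fully down; springs back; about 1.5 N to start it and 5 N to hold it fully down, straight down.
- key_white_top (a point): Centre of the top of the white key, a round plastic cap 26 mm across in a dark steel collar 42 mm across; the cap's top stands 6 mm above the collar. Five keys stand in a row 52 mm apart, in varying order, on a fixed white key box 85 x 280 x 35 mm; tops 53 mm above the bench.
- key_blue (a joint): Travel of the blue key (load the test program): 0 up, 0.006 m fully down; springs back; about 1.5 N to start it and 5 N to hold it fully down, straight down.
- key_blue_top (a point): Centre of the top of the blue key, a round plastic cap 26 mm across in a dark steel collar 42 mm across; the cap's top stands 6 mm above the collar. Five keys stand in a row 52 mm apart, in varying order, on a fixed white key box 85 x 280 x 35 mm; tops 53 mm above the bench.
- key_green (a joint): Travel of the green key (start): 0 up, 0.006 m fully down; springs back; about 1.5 N to start it and 5 N to hold it fully down, straight down.
- key_green_top (a point): Centre of the top of the green key, a round plastic cap 26 mm across in a dark steel collar 42 mm across; the cap's top stands 6 mm above the collar. Five keys stand in a row 52 mm apart, in varying order, on a fixed white key box 85 x 280 x 35 mm; tops 53 mm above the bench.
- key_red (a joint): Travel of the red key (stop): 0 up, 0.006 m fully down; springs back; about 1.5 N to start it and 5 N to hold it fully down, straight down.
- key_red_top (a point): Centre of the top of the red key, a round plastic cap 26 mm across in a dark steel collar 42 mm across; the cap's top stands 6 mm above the collar. Five keys stand in a row 52 mm apart, in varying order, on a fixed white key box 85 x 280 x 35 mm; tops 53 mm above the bench.
- key_yellow (a joint): Travel of the yellow key (service key, not used in this job): 0 up, 0.006 m fully down; springs back; about 1.5 N to start it and 5 N to hold it fully down, straight down.
- key_yellow_top (a point): Centre of the top of the yellow key, a round plastic cap 26 mm across in a dark steel collar 42 mm across; the cap's top stands 6 mm above the collar. Five keys stand in a row 52 mm apart, in varying order, on a fixed white key box 85 x 280 x 35 mm; tops 53 mm above the bench.
- tray: Black tray for tested modules, fixed, 140 x 280 x 25 mm (x, y, z), walls and floor 5 mm thick, open above; origin at the centre of its underside, z up. Three modules fit flat side by side along y, 85 mm apart, their long side along x.
- screw_cup: Bystander, to be left alone: small steel screw cup on the mat, 42 mm across, 28 mm high; origin at its underside.
- screwdriver: Bystander, to be left alone: red screwdriver 200 mm long, lying; origin at its underside.
- blower: Bystander, to be left alone: pink rubber dust blower, 60 mm across, 115 mm tall, standing; origin at its underside.
- fan: Bystander, to be left alone: black computer fan 80 x 80 x 25 mm, lying; origin at its underside.
- tape: Bystander, to be left alone: yellow roll of tape, 90 mm across, 24 mm high; origin at its underside.
- pliers: Bystander, to be left alone: orange pliers, lying; origin at its underside.
- bracket: Bystander, to be left alone: bent steel bracket 100 x 50 x 30 mm; origin at its underside.
Not all that is in view belongs to the job. Leave any purple look-alike of the part that bears module_b_mid alone.

How it is judged:
On the way, in this order (a step that is already met when the one before it is completed fails the run):
1. every module sits flush on the locating pins of a nest, connector over the contact strip, let go (((horizontal distance between module_a_mid and nest0 below 0.003 m and angle between the x axis of module_a_mid and the x axis of nest0, either way round below 0.06 rad and z of module_a_mid in the frame of nest0 between 0.014 and 0.019 m and angle between module_a_mid's own z axis and vertical below 0.04 rad) or (horizontal distance between module_a_mid and nest1 below 0.003 m and angle between the x axis of module_a_mid and the x axis of nest1, either way round below 0.06 rad and z of module_a_mid in the frame of nest1 between 0.014 and 0.019 m and angle between module_a_mid's own z axis and vertical below 0.04 rad) or (horizontal distance between module_a_mid and nest2 below 0.003 m and angle between the x axis of module_a_mid and the x axis of nest2, either way round below 0.06 rad and z of module_a_mid in the frame of nest2 between 0.014 and 0.019 m and angle between module_a_mid's own z axis and vertical below 0.04 rad)) and ((horizontal distance between module_b_mid and nest0 below 0.003 m and angle between the x axis of module_b_mid and the x axis of nest0, either way round below 0.06 rad and z of module_b_mid in the frame of nest0 between 0.014 and 0.019 m and angle between module_b_mid's own z axis and vertical below 0.04 rad) or (horizontal distance between module_b_mid and nest1 below 0.003 m and angle between the x axis of module_b_mid and the x axis of nest1, either way round below 0.06 rad and z of module_b_mid in the frame of nest1 between 0.014 and 0.019 m and angle between module_b_mid's own z axis and vertical below 0.04 rad) or (horizontal distance between module_b_mid and nest2 below 0.003 m and angle between the x axis of module_b_mid and the x axis of nest2, either way round below 0.06 rad and z of module_b_mid in the frame of nest2 between 0.014 and 0.019 m and angle between module_b_mid's own z axis and vertical below 0.04 rad)) and ((horizontal distance between module_c_mid and nest0 below 0.003 m and angle between the x axis of module_c_mid and the x axis of nest0, either way round below 0.06 rad and z of module_c_mid in the frame of nest0 between 0.014 and 0.019 m and angle between module_c_mid's own z axis and vertical below 0.04 rad) or (horizontal distance between module_c_mid and nest1 below 0.003 m and angle between the x axis of module_c_mid and the x axis of nest1, either way round below 0.06 rad and z of module_c_mid in the frame of nest1 between 0.014 and 0.019 m and angle between module_c_mid's own z axis and vertical below 0.04 rad) or (horizontal distance between module_c_mid and nest2 below 0.003 m and angle between the x axis of module_c_mid and the x axis of nest2, either way round below 0.06 rad and z of module_c_mid in the frame of nest2 between 0.014 and 0.019 m and angle between module_c_mid's own z axis and vertical below 0.04 rad)) and contact force between the fingers and module_a below 0.1 N and contact force between the fingers and module_b below 0.1 N and contact force between the fingers and module_c below 0.1 N), for 0.2 s.
2. the white key alone is pressed fully down, all modules seated (value of joint key_white above 0.0045 m and value of joint each of key_blue, key_green, key_red, key_yellow below 0.0015 m and ((horizontal distance between module_a_mid and nest0 below 0.003 m and angle between the x axis of module_a_mid and the x axis of nest0, either way round below 0.06 rad and z of module_a_mid in the frame of nest0 between 0.014 and 0.019 m and angle between module_a_mid's own z axis and vertical below 0.04 rad) or (horizontal distance between module_a_mid and nest1 below 0.003 m and angle between the x axis of module_a_mid and the x axis of nest1, either way round below 0.06 rad and z of module_a_mid in the frame of nest1 between 0.014 and 0.019 m and angle between module_a_mid's own z axis and vertical below 0.04 rad) or (horizontal distance between module_a_mid and nest2 below 0.003 m and angle between the x axis of module_a_mid and the x axis of nest2, either way round below 0.06 rad and z of module_a_mid in the frame of nest2 between 0.014 and 0.019 m and angle between module_a_mid's own z axis and vertical below 0.04 rad)) and ((horizontal distance between module_b_mid and nest0 below 0.003 m and angle between the x axis of module_b_mid and the x axis of nest0, either way round below 0.06 rad and z of module_b_mid in the frame of nest0 between 0.014 and 0.019 m and angle between module_b_mid's own z axis and vertical below 0.04 rad) or (horizontal distance between module_b_mid and nest1 below 0.003 m and angle between the x axis of module_b_mid and the x axis of nest1, either way round below 0.06 rad and z of module_b_mid in the frame of nest1 between 0.014 and 0.019 m and angle between module_b_mid's own z axis and vertical below 0.04 rad) or (horizontal distance between module_b_mid and nest2 below 0.003 m and angle between the x axis of module_b_mid and the x axis of nest2, either way round below 0.06 rad and z of module_b_mid in the frame of nest2 between 0.014 and 0.019 m and angle between module_b_mid's own z axis and vertical below 0.04 rad)) and ((horizontal distance between module_c_mid and nest0 below 0.003 m and angle between the x axis of module_c_mid and the x axis of nest0, either way round below 0.06 rad and z of module_c_mid in the frame of nest0 between 0.014 and 0.019 m and angle between module_c_mid's own z axis and vertical below 0.04 rad) or (horizontal distance between module_c_mid and nest1 below 0.003 m and angle between the x axis of module_c_mid and the x axis of nest1, either way round below 0.06 rad and z of module_c_mid in the frame of nest1 between 0.014 and 0.019 m and angle between module_c_mid's own z axis and vertical below 0.04 rad) or (horizontal distance between module_c_mid and nest2 below 0.003 m and angle between the x axis of module_c_mid and the x axis of nest2, either way round below 0.06 rad and z of module_c_mid in the frame of nest2 between 0.014 and 0.019 m and angle between module_c_mid's own z axis and vertical below 0.04 rad))), for 0.05 s.
3. the blue key alone is pressed fully down, all modules seated (value of joint key_blue above 0.0045 m and value of joint each of key_white, key_green, key_red, key_yellow below 0.0015 m and ((horizontal distance between module_a_mid and nest0 below 0.003 m and angle between the x axis of module_a_mid and the x axis of nest0, either way round below 0.06 rad and z of module_a_mid in the frame of nest0 between 0.014 and 0.019 m and angle between module_a_mid's own z axis and vertical below 0.04 rad) or (horizontal distance between module_a_mid and nest1 below 0.003 m and angle between the x axis of module_a_mid and the x axis of nest1, either way round below 0.06 rad and z of module_a_mid in the frame of nest1 between 0.014 and 0.019 m and angle between module_a_mid's own z axis and vertical below 0.04 rad) or (horizontal distance between module_a_mid and nest2 below 0.003 m and angle between the x axis of module_a_mid and the x axis of nest2, either way round below 0.06 rad and z of module_a_mid in the frame of nest2 between 0.014 and 0.019 m and angle between module_a_mid's own z axis and vertical below 0.04 rad)) and ((horizontal distance between module_b_mid and nest0 below 0.003 m and angle between the x axis of module_b_mid and the x axis of nest0, either way round below 0.06 rad and z of module_b_mid in the frame of nest0 between 0.014 and 0.019 m and angle between module_b_mid's own z axis and vertical below 0.04 rad) or (horizontal distance between module_b_mid and nest1 below 0.003 m and angle between the x axis of module_b_mid and the x axis of nest1, either way round below 0.06 rad and z of module_b_mid in the frame of nest1 between 0.014 and 0.019 m and angle between module_b_mid's own z axis and vertical below 0.04 rad) or (horizontal distance between module_b_mid and nest2 below 0.003 m and angle between the x axis of module_b_mid and the x axis of nest2, either way round below 0.06 rad and z of module_b_mid in the frame of nest2 between 0.014 and 0.019 m and angle between module_b_mid's own z axis and vertical below 0.04 rad)) and ((horizontal distance between module_c_mid and nest0 below 0.003 m and angle between the x axis of module_c_mid and the x axis of nest0, either way round below 0.06 rad and z of module_c_mid in the frame of nest0 between 0.014 and 0.019 m and angle between module_c_mid's own z axis and vertical below 0.04 rad) or (horizontal distance between module_c_mid and nest1 below 0.003 m and angle between the x axis of module_c_mid and the x axis of nest1, either way round below 0.06 rad and z of module_c_mid in the frame of nest1 between 0.014 and 0.019 m and angle between module_c_mid's own z axis and vertical below 0.04 rad) or (horizontal distance between module_c_mid and nest2 below 0.003 m and angle between the x axis of module_c_mid and the x axis of nest2, either way round below 0.06 rad and z of module_c_mid in the frame of nest2 between 0.014 and 0.019 m and angle between module_c_mid's own z axis and vertical below 0.04 rad))), for 0.05 s.
4. the green key alone is pressed fully down, all modules seated (value of joint key_green above 0.0045 m and value of joint each of key_white, key_blue, key_red, key_yellow below 0.0015 m and ((horizontal distance between module_a_mid and nest0 below 0.003 m and angle between the x axis of module_a_mid and the x axis of nest0, either way round below 0.06 rad and z of module_a_mid in the frame of nest0 between 0.014 and 0.019 m and angle between module_a_mid's own z axis and vertical below 0.04 rad) or (horizontal distance between module_a_mid and nest1 below 0.003 m and angle between the x axis of module_a_mid and the x axis of nest1, either way round below 0.06 rad and z of module_a_mid in the frame of nest1 between 0.014 and 0.019 m and angle between module_a_mid's own z axis and vertical below 0.04 rad) or (horizontal distance between module_a_mid and nest2 below 0.003 m and angle between the x axis of module_a_mid and the x axis of nest2, either way round below 0.06 rad and z of module_a_mid in the frame of nest2 between 0.014 and 0.019 m and angle between module_a_mid's own z axis and vertical below 0.04 rad)) and ((horizontal distance between module_b_mid and nest0 below 0.003 m and angle between the x axis of module_b_mid and the x axis of nest0, either way round below 0.06 rad and z of module_b_mid in the frame of nest0 between 0.014 and 0.019 m and angle between module_b_mid's own z axis and vertical below 0.04 rad) or (horizontal distance between module_b_mid and nest1 below 0.003 m and angle between the x axis of module_b_mid and the x axis of nest1, either way round below 0.06 rad and z of module_b_mid in the frame of nest1 between 0.014 and 0.019 m and angle between module_b_mid's own z axis and vertical below 0.04 rad) or (horizontal distance between module_b_mid and nest2 below 0.003 m and angle between the x axis of module_b_mid and the x axis of nest2, either way round below 0.06 rad and z of module_b_mid in the frame of nest2 between 0.014 and 0.019 m and angle between module_b_mid's own z axis and vertical below 0.04 rad)) and ((horizontal distance between module_c_mid and nest0 below 0.003 m and angle between the x axis of module_c_mid and the x axis of nest0, either way round below 0.06 rad and z of module_c_mid in the frame of nest0 between 0.014 and 0.019 m and angle between module_c_mid's own z axis and vertical below 0.04 rad) or (horizontal distance between module_c_mid and nest1 below 0.003 m and angle between the x axis of module_c_mid and the x axis of nest1, either way round below 0.06 rad and z of module_c_mid in the frame of nest1 between 0.014 and 0.019 m and angle between module_c_mid's own z axis and vertical below 0.04 rad) or (horizontal distance between module_c_mid and nest2 below 0.003 m and angle between the x axis of module_c_mid and the x axis of nest2, either way round below 0.06 rad and z of module_c_mid in the frame of nest2 between 0.014 and 0.019 m and angle between module_c_mid's own z axis and vertical below 0.04 rad))), for 0.05 s.
5. the test runs: all keys up and all modules seated for four seconds (value of joint each of key_white, key_blue, key_green, key_red, key_yellow below 0.0015 m and ((horizontal distance between module_a_mid and nest0 below 0.003 m and angle between the x axis of module_a_mid and the x axis of nest0, either way round below 0.06 rad and z of module_a_mid in the frame of nest0 between 0.014 and 0.019 m and angle between module_a_mid's own z axis and vertical below 0.04 rad) or (horizontal distance between module_a_mid and nest1 below 0.003 m and angle between the x axis of module_a_mid and the x axis of nest1, either way round below 0.06 rad and z of module_a_mid in the frame of nest1 between 0.014 and 0.019 m and angle between module_a_mid's own z axis and vertical below 0.04 rad) or (horizontal distance between module_a_mid and nest2 below 0.003 m and angle between the x axis of module_a_mid and the x axis of nest2, either way round below 0.06 rad and z of module_a_mid in the frame of nest2 between 0.014 and 0.019 m and angle between module_a_mid's own z axis and vertical below 0.04 rad)) and ((horizontal distance between module_b_mid and nest0 below 0.003 m and angle between the x axis of module_b_mid and the x axis of nest0, either way round below 0.06 rad and z of module_b_mid in the frame of nest0 between 0.014 and 0.019 m and angle between module_b_mid's own z axis and vertical below 0.04 rad) or (horizontal distance between module_b_mid and nest1 below 0.003 m and angle between the x axis of module_b_mid and the x axis of nest1, either way round below 0.06 rad and z of module_b_mid in the frame of nest1 between 0.014 and 0.019 m and angle between module_b_mid's own z axis and vertical below 0.04 rad) or (horizontal distance between module_b_mid and nest2 below 0.003 m and angle between the x axis of module_b_mid and the x axis of nest2, either way round below 0.06 rad and z of module_b_mid in the frame of nest2 between 0.014 and 0.019 m and angle between module_b_mid's own z axis and vertical below 0.04 rad)) and ((horizontal distance between module_c_mid and nest0 below 0.003 m and angle between the x axis of module_c_mid and the x axis of nest0, either way round below 0.06 rad and z of module_c_mid in the frame of nest0 between 0.014 and 0.019 m and angle between module_c_mid's own z axis and vertical below 0.04 rad) or (horizontal distance between module_c_mid and nest1 below 0.003 m and angle between the x axis of module_c_mid and the x axis of nest1, either way round below 0.06 rad and z of module_c_mid in the frame of nest1 between 0.014 and 0.019 m and angle between module_c_mid's own z axis and vertical below 0.04 rad) or (horizontal distance between module_c_mid and nest2 below 0.003 m and angle between the x axis of module_c_mid and the x axis of nest2, either way round below 0.06 rad and z of module_c_mid in the frame of nest2 between 0.014 and 0.019 m and angle between module_c_mid's own z axis and vertical below 0.04 rad))), for 4 s.
6. the red key alone is pressed fully down, all modules seated (value of joint key_red above 0.0045 m and value of joint each of key_white, key_blue, key_green, key_yellow below 0.0015 m and ((horizontal distance between module_a_mid and nest0 below 0.003 m and angle between the x axis of module_a_mid and the x axis of nest0, either way round below 0.06 rad and z of module_a_mid in the frame of nest0 between 0.014 and 0.019 m and angle between module_a_mid's own z axis and vertical below 0.04 rad) or (horizontal distance between module_a_mid and nest1 below 0.003 m and angle between the x axis of module_a_mid and the x axis of nest1, either way round below 0.06 rad and z of module_a_mid in the frame of nest1 between 0.014 and 0.019 m and angle between module_a_mid's own z axis and vertical below 0.04 rad) or (horizontal distance between module_a_mid and nest2 below 0.003 m and angle between the x axis of module_a_mid and the x axis of nest2, either way round below 0.06 rad and z of module_a_mid in the frame of nest2 between 0.014 and 0.019 m and angle between module_a_mid's own z axis and vertical below 0.04 rad)) and ((horizontal distance between module_b_mid and nest0 below 0.003 m and angle between the x axis of module_b_mid and the x axis of nest0, either way round below 0.06 rad and z of module_b_mid in the frame of nest0 between 0.014 and 0.019 m and angle between module_b_mid's own z axis and vertical below 0.04 rad) or (horizontal distance between module_b_mid and nest1 below 0.003 m and angle between the x axis of module_b_mid and the x axis of nest1, either way round below 0.06 rad and z of module_b_mid in the frame of nest1 between 0.014 and 0.019 m and angle between module_b_mid's own z axis and vertical below 0.04 rad) or (horizontal distance between module_b_mid and nest2 below 0.003 m and angle between the x axis of module_b_mid and the x axis of nest2, either way round below 0.06 rad and z of module_b_mid in the frame of nest2 between 0.014 and 0.019 m and angle between module_b_mid's own z axis and vertical below 0.04 rad)) and ((horizontal distance between module_c_mid and nest0 below 0.003 m and angle between the x axis of module_c_mid and the x axis of nest0, either way round below 0.06 rad and z of module_c_mid in the frame of nest0 between 0.014 and 0.019 m and angle between module_c_mid's own z axis and vertical below 0.04 rad) or (horizontal distance between module_c_mid and nest1 below 0.003 m and angle between the x axis of module_c_mid and the x axis of nest1, either way round below 0.06 rad and z of module_c_mid in the frame of nest1 between 0.014 and 0.019 m and angle between module_c_mid's own z axis and vertical below 0.04 rad) or (horizontal distance between module_c_mid and nest2 below 0.003 m and angle between the x axis of module_c_mid and the x axis of nest2, either way round below 0.06 rad and z of module_c_mid in the frame of nest2 between 0.014 and 0.019 m and angle between module_c_mid's own z axis and vertical below 0.04 rad))), for 0.05 s.
At the end, for the whole second after the job is handed in: Every module present lies flat (within 0.1 rad) and right way up on the floor of the black tray, not stacked, its centre within 55 mm in x and 125 mm in y of the tray's centre, let go and at rest; all keys are up (x of module_a_mid in the frame of tray between -0.055 and 0.055 m and y of module_a_mid in the frame of tray between -0.125 and 0.125 m and z of module_a_mid in the frame of tray between 0.018 and 0.026 m and angle between each of module_a_mid, module_b_mid, module_c_mid's own z axis and vertical below 0.1 rad and linear speed of each of module_a, module_b, module_c below 0.02 m/s and x of module_b_mid in the frame of tray between -0.055 and 0.055 m and y of module_b_mid in the frame of tray between -0.125 and 0.125 m and z of module_b_mid in the frame of tray between 0.018 and 0.026 m and x of module_c_mid in the frame of tray between -0.055 and 0.055 m and y of module_c_mid in the frame of tray between -0.125 and 0.125 m and z of module_c_mid in the frame of tray between 0.018 and 0.026 m and contact force between the fingers and module_a below 0.1 N and contact force between the fingers and module_b below 0.1 N and contact force between the fingers and module_c below 0.1 N and value of joint each of key_white, key_blue, key_green, key_red, key_yellow below 0.0015 m); the robot touches nothing.
It fails at once if the robot presses the yellow key (value of joint key_yellow above 0.003 m and contact force between the fingers and key_yellow above 0.3 N).
It fails at once if a bystander is moved more than 5 cm (distance of any of screw_cup, screwdriver, blower, fan, tape, pliers, bracket from where it was at the start of the episode above 0.05 m).
Of module_a, module_b, module_c only 2 to 3 are there at a start; the rules pass over those that are not, and their reading is None.
At some moment in a run one of module_a, module_b, module_c may be knocked a few centimetres aside while the robot is not near it.
Once in a run the grip may slacken for a moment while it holds something.
It also fails if it takes over 210 s, if anything falls off the work surface, if the arm or the gripper's body presses on something with over 40 N, if the wrist force passes 120 N, or if a joint passes its speed limit or range.

## Working session

There is one attempt and no reset: what is moved stays moved. The work goes in short steps, Python scripts to look and compute and a tool call to move; the robot and the scene stay as the last step left them, time stands still between calls to the robot, and variables do not carry over. Pictures are saved under pics/ and viewed, about 12 in all and at most 16, crops included, and the job is handed in when it is done.

Besides the shell and the picture viewer there is one more tool, called by a JSON object that holds its "name" and its "arguments", one argument or row to a line. play_rows: Moves the arm, as the interface text tells. Its arguments: {"type":"object","properties":{"moves":{"type":"array","items":{"type":"object","properties":{"linear":{"type":"array","items":{"type":"number"}},"twist":{"type":"array","items":{"type":"number"}}}}},"claw":{"type":"number"},"grip_force":{"type":"number"}},"required":["moves"]}

```bash
ls; mkdir -p pics
cat > h.py <<'E'
import numpy as np, cv2
from cell import bot
def cap(n,save=None):
    d=bot.capture(n)
    im=cv2.cvtColor(d["color"],cv2.COLOR_RGB2BGR)
    if save: cv2.imwrite("pics/"+save,im)
    return im,np.array(d["mtx"]),np.array(d["cam_to_world"])
def ray(K,T,uv,z):
    uv=np.atleast_2d(uv).astype(float)
    d=np.c_[uv,np.ones(len(uv))]@np.linalg.inv(K).T@T[:3,:3].T
    o=T[:3,3]
    return o+d*((z-o[2])/d[:,2])[:,None]
def proj(K,T,P):
    P=np.atleast_2d(P); c=(P-T[:3,3])@T[:3,:3]
    p=c@K.T
    return p[:,:2]/p[:,2:]
E
python3 - <<'E'
from h import *
s=bot.sense(); print(s, bot.grasp_offset)
ims=[]
for n in("scene","side","wrist"):
    im,K,T=cap(n,n+"0.png"); np.savez("pics/"+n+"0.npz",im=im,K=K,T=T); print(n,K.round(1).tolist(),T.round(3).tolist())
E
```

```text
pics
{'clock': 0.0, 'qpos': array([ 1.19987655e+00,  3.59505738e-01,  1.51146155e+00, -1.62380968e-05,
        1.27246904e+00, -1.15104415e-01]), 'qvel': array([-4.83275917e-05,  1.87210868e-03,  4.37025976e-04, -7.02071038e-04,
       -1.17422908e-03,  8.56988312e-04]), 'tau': array([-8.53154415e-05, -5.27629495e+01, -2.78622651e+01, -1.26046075e-04,
        1.31825771e-02, -5.20182425e-06]), 'tcp_pos': array([0.15158599, 0.57982694, 0.23044205]), 'orientation': array([-1.67748731,  1.56895258, -1.93329789]), 'contact_force': array([ 0.07378359, -0.48408248, -0.47469067]), 'wrist_torque': array([-0.02985447, -0.00026223,  0.02246044]), 'gripper_width': 1.0001303980292608} 0.0187
scene [[435.6, 0.0, 248.7], [0.0, 435.6, 198.6], [0.0, 0.0, 1.0]] [[-0.107, 0.735, -0.67, 1.635], [0.994, 0.091, -0.059, 0.146], [0.017, -0.672, -0.74, 1.21], [0.0, 0.0, 0.0, 1.0]]
side [[465.4, 0.0, 256.4], [0.0, 465.4, 191.1], [0.0, 0.0, 1.0]] [[0.731, -0.405, 0.55, -0.308], [-0.683, -0.459, 0.569, -0.845], [0.022, -0.791, -0.611, 1.037], [0.0, 0.0, 0.0, 1.0]]
wrist [[328.3, 0.0, 251.5], [0.0, 328.3, 192.4], [0.0, 0.0, 1.0]] [[0.253, 0.923, 0.29, 0.077], [0.967, -0.242, -0.077, 0.6], [-0.001, 0.3, -0.954, 0.374], [0.0, 0.0, 0.0, 1.0]]
```

View pics/scene0.png

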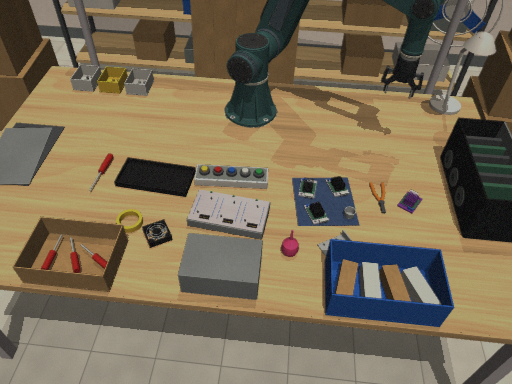

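View pics/side0.png

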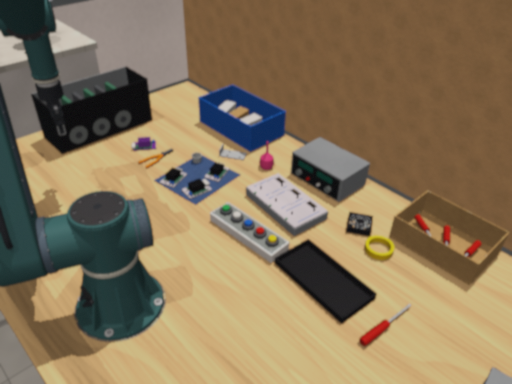

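View pics/wrist0.png

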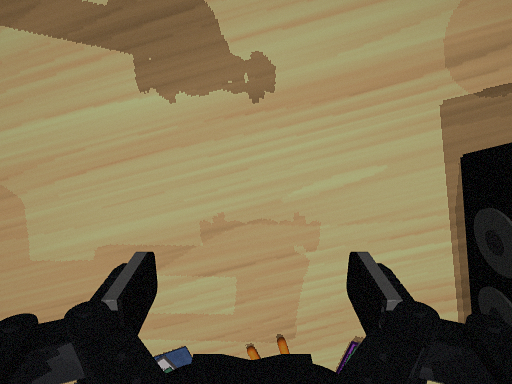

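The three modules lie on the mat near (309,188), (339,186) and (317,212) in the scene view. The keys run left to right yellow, red, blue, white, green at about (204..258,171). The tray is at (156,177), the tester at (229,213), and the purple look-alike at (410,202). Next I compute rough positions.

Run:
```python
from h import *
d=np.load("pics/scene0.npz"); im,K,T=d["im"],d["K"],d["T"]
def r(n,uv,z): print(n,ray(K,T,uv,z)[:,:2].round(3).tolist())
r("mods",[(309,188),(339,186),(317,212)],.02)
r("mat",[(292,178),(350,178),(358,222),(298,226)],.003)
r("keys",[(204,170),(218,171),(231,171),(245,172),(258,172)],.053)
r("tester deck corners",[(193,193),(270,200),(267,236),(188,227)],.04)
r("tray rim",[(122,159),(195,163),(191,195),(116,187)],.025)
r("bystanders",[(289,248),(349,212),(378,195),(335,243),(157,233)],.01)
# image size of module
big=cv2.resize(im[140:260,180:370],None,fx=4,fy=4,interpolation=cv2.INTER_CUBIC); cv2.imwrite("pics/crop0.png",big)
from scipy.spatial.transform import Rotation as Ro
R=Ro.from_euler("xyz",bot.sense()["orientation"]).as_matrix(); print(R.round(3))
```

```text
mods [[0.476, 0.273], [0.452, 0.386], [0.593, 0.303]]
mat [[0.414, 0.207], [0.385, 0.434], [0.608, 0.452], [0.652, 0.238]]
keys [[0.463, -0.13], [0.462, -0.077], [0.455, -0.028], [0.454, 0.026], [0.448, 0.075]]
tester deck corners [[0.574, -0.152], [0.574, 0.131], [0.738, 0.133], [0.732, -0.138]]
tray rim [[0.413, -0.471], [0.4, -0.179], [0.571, -0.161], [0.565, -0.447]]
bystanders [[0.757, 0.21], [0.57, 0.42], [0.471, 0.534], [0.717, 0.366], [0.748, -0.247]]
[[-0.001  0.253  0.967]
 [-0.001  0.967 -0.253]
 [-1.    -0.001 -0.   ]]
```

View pics/crop0.png

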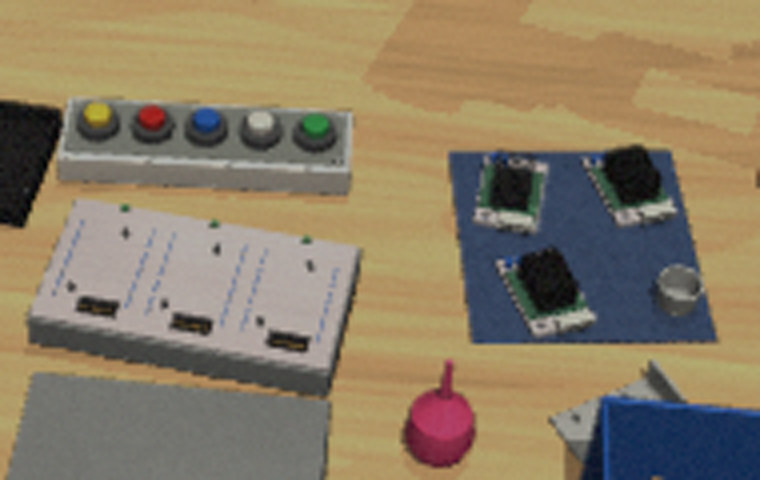

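Scene crop: the connectors of all three modules point away from the robot (+x), roughly like the nests' contact strips. I go above the mat for a close look.

{"name": "play_rows", "arguments": {
  "moves": [
    {"linear": [0.155, -0.12, 0.018], "twist": [0, 0, 0.057]},
    {"linear": [0.155, -0.12, 0.018], "twist": [0, 0, 0.057]},
    {"linear": [0.155, -0.12, 0.018], "twist": [0, 0, 0.057]},
    {"linear": [0.155, -0.12, 0.018], "twist": [0, 0, 0.057]}
  ]
}}

```text
clock: 0.48
tcp_pos: [0.2705, 0.488, 0.2449]
orientation: [-0.729, 1.569, -0.9]
contact_force: [0.1, -0.0, 0.2]
gripper_width: 0.999
```

{"name": "play_rows", "arguments": {
  "moves": [
    {"linear": [0.155, -0.12, 0.018], "twist": [0, 0, 0.057]},
    {"linear": [0.155, -0.12, 0.018], "twist": [0, 0, 0.057]},
    {"linear": [0.155, -0.12, 0.018], "twist": [0, 0, 0.057]},
    {"linear": [0.155, -0.12, 0.018], "twist": [0, 0, 0.057]}
  ]
}}

```text
clock: 0.82
tcp_pos: [0.3874, 0.3979, 0.2586]
orientation: [-0.409, 1.569, -0.496]
contact_force: [-0.1, -0.2, 0.5]
gripper_width: 0.998
```

{"name": "play_rows", "arguments": {
  "moves": [
    {"linear": [0.155, -0.12, 0.018], "twist": [0, 0, 0.057]},
    {"linear": [0.155, -0.12, 0.018], "twist": [0, 0, 0.057]},
    {"linear": [0.155, -0.12, 0.018], "twist": [0, 0, 0.057]},
    {"linear": [0.155, -0.12, 0.018], "twist": [0, 0, 0.057]},
    {"linear": [0.155, -0.12, 0.018], "twist": [0, 0, 0.057]}
  ]
}}

```text
clock: 1.23
tcp_pos: [0.5049, 0.3074, 0.272]
orientation: [-0.366, 1.568, -0.37]
contact_force: [0.8, 0.5, 0.8]
gripper_width: 1.001
```

Run:
```python
from h import *
s=bot.sense(); print(s["clock"],s["tcp_pos"],s["orientation"])
im,K,T=cap("wrist","w1.png"); np.savez("pics/w1.npz",im=im,K=K,T=T); print(T.round(3).tolist())
```

```text
1.2333 [0.50489087 0.30735329 0.27198611] [-0.36589798  1.56779267 -0.36960019]
[[0.004, 0.953, 0.303, 0.428], [1.0, -0.004, -0.002, 0.308], [-0.0, 0.303, -0.953, 0.415], [0.0, 0.0, 0.0, 1.0]]
```

View pics/w1.png

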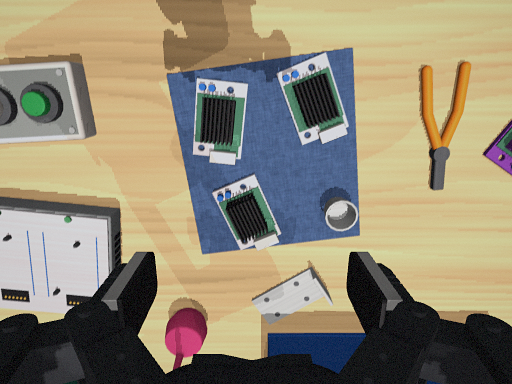

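The wrist view shows the three modules at about (220,120), (312,98), (248,212), connectors at the lower ends, and the cup at (340,212). The blower (187,330) and bracket (290,290) lie off the mat. I measure each module's outline on the plate plane.

```bash
cat >> h.py <<'E'
def matmods(im,K,T,zmat=.003):
    """modules on the blue mat: centre xy, yaw (x axis = connector dir)"""
    hsv=cv2.cvtColor(im,cv2.COLOR_BGR2HSV)
    blue=cv2.inRange(hsv,(100,90,35),(125,255,140))
    n,l,st,_=cv2.connectedComponentsWithStats(blue)
    k=1+np.argmax(st[1:,4]); mat=(l==k).astype(np.uint8)*255
    c=max(cv2.findContours(mat,cv2.RETR_EXTERNAL,cv2.CHAIN_APPROX_NONE)[0],key=cv2.contourArea)
    hull=cv2.fillPoly(np.zeros_like(mat),[cv2.convexHull(c)],255)
    obj=cv2.morphologyEx(hull&~mat,cv2.MORPH_OPEN,np.ones((5,5)))
    out=[]
    for q in cv2.findContours(obj,cv2.RETR_EXTERNAL,cv2.CHAIN_APPROX_NONE)[0]:
        if cv2.contourArea(q)<1500: continue
        out.append((cv2.contourArea(q),q[:,0,:]))
    return out,obj
def fitmod(K,T,q,zplate):
    """q contour pixels -> plate pose from the two long sides and the back end"""
    w=ray(K,T,q,zplate)[:,:2]
    (cx,cy),(a,b),ang=cv2.minAreaRect(w.astype(np.float32)*1000)
    ang=np.deg2rad(ang)
    if a<b: ang+=np.pi/2
    ang=(ang+np.pi/2)%np.pi-np.pi/2       # x towards +x world
    for _ in range(4):
        c,s=np.cos(ang),np.sin(ang); R=np.array([[c,s],[-s,c]])
        p=w@R.T; lo=np.percentile(p,1,0); hi=np.percentile(p,99,0)
        mx=(p[:,0]>lo[0]+.012)&(p[:,0]<lo[0]+.075)
        sl=[];off=[]
        for side,e in((lo[1],1),(hi[1],-1)):
            m=mx&(abs(p[:,1]-side)<.005); f=np.polyfit(p[m,0],p[m,1],1)
            m=m&(abs(p[:,1]-np.polyval(f,p[:,0]))<.0015); f=np.polyfit(p[m,0],p[m,1],1)
            sl.append(f[0]); off.append(np.polyval(f,lo[0]+.045))
        ang+=np.mean(sl)
    me=(abs(p[:,0]-lo[0])<.004)&(p[:,1]>lo[1]+.01)&(p[:,1]<hi[1]-.01); back=np.median(p[me,0])
    loc=np.array([back+.045,np.mean(off)])
    return R.T@loc,ang,off[1]-off[0],hi[0]-lo[0],sl
E
python3 - <<'E'
from h import *
d=np.load("pics/w1.npz"); im,K,T=d["im"],d["K"],d["T"]
o,obj=matmods(im,K,T); v=im.copy()
for a,q in o:
    cv2.polylines(v,[q],True,(0,0,255),1)
    try:
        c,ang,w,L,sl=fitmod(K,T,q,.009); print(a,c.round(4),round(ang,4),w.round(4),L.round(4),np.round(sl,3))
        P=proj(K,T,[[*(c+np.array([[np.cos(ang),-np.sin(ang)],[np.sin(ang),np.cos(ang)]])@p),.009] for p in [(45,30),(45,-30),(-45,-30),(-45,30)] and np.array([(45,30),(45,-30),(-45,-30),(-45,30)])/1000])
        cv2.polylines(v,[P.astype(int)],True,(0,255,255),1)
    except Exception as e: print(a,e)
cv2.imwrite("pics/v1.png",cv2.resize(v[40:260,150:380],None,fx=3,fy=2.7))
E
```

```text
3269.0 [0.5819 0.3071] 0.414 0.0753 0.1038 [-0.001  0.001]
8948.0 expected non-empty vector for x
```

{"name": "play_rows", "arguments": {
  "moves": [
    {"linear": [0.04, -0.2, 0.0]},
    {"linear": [0.04, -0.2, 0.0]},
    {"linear": [0.04, -0.2, 0.0]},
    {"linear": [0.04, -0.2, 0.0]},
    {"linear": [0.04, -0.2, 0.0]}
  ]
}}

```text
schema error: expected keys linear, twist
```

{"name": "play_rows", "arguments": {
  "moves": [
    {"linear": [0.04, -0.2, 0.0]},
    {"linear": [0.04, -0.2, 0.0]},
    {"linear": [0.04, -0.2, 0.0]},
    {"linear": [0.04, -0.2, 0.0]},
    {"linear": [0.04, -0.2, 0.0]}
  ]
}}

```text
schema error: expected keys linear, twist
```

Run:
```python
from h import *
s=bot.sense(); print(s["clock"],s["tcp_pos"],s["orientation"])
im,K,T=cap("wrist","w2.png"); np.savez("pics/w2.npz",im=im,K=K,T=T)
```

```text
1.2833 [0.50246227 0.30882376 0.27156787] [-0.6793773   1.57039829 -0.68238262]
```

View pics/w2.png

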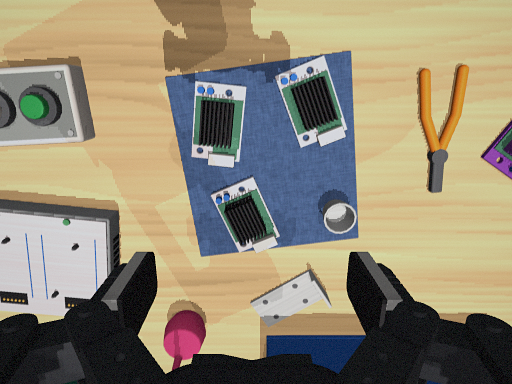

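View pics/v1.png

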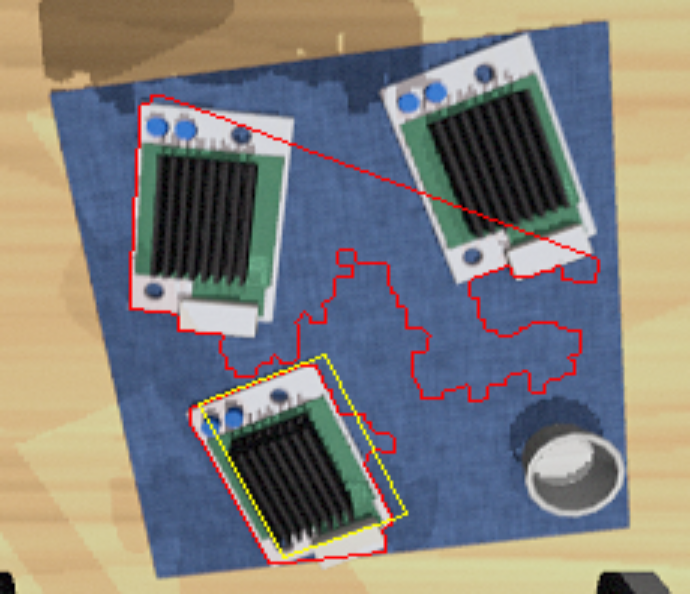

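The last look was after the arm settled (the first picture was taken still moving). The module at the front-left had its outline spoilt by shadows on the mat, so I widen the mat's colour range and measure again on w2.

```bash
sed -i 's/(100,90,35),(125,255,140)/(100,70,8),(125,255,150)/' h.py
python3 - <<'E'
from h import *
d=np.load("pics/w2.npz"); im,K,T=d["im"],d["K"],d["T"]
o,obj=matmods(im,K,T); v=im.copy()
for a,q in o:
    cv2.polylines(v,[q],True,(0,0,255),1)
    try:
        c,ang,w,L,sl=fitmod(K,T,q,.009); print(a,c.round(4),round(ang,4),w.round(4),L.round(4),np.round(sl,3),q.mean(0))
        R=np.array([[np.cos(ang),-np.sin(ang)],[np.sin(ang),np.cos(ang)]])
        P=proj(K,T,[[*(c+R@p),.009] for p in np.array([(45,30),(45,-30),(-45,-30),(-45,30)])/1000])
        cv2.polylines(v,[P.astype(int)],True,(0,255,255),1)
    except Exception as e: print(a,e)
cv2.imwrite("pics/v2.png",cv2.resize(v[40:260,150:380],None,fx=3,fy=2.7))
hsv=cv2.cvtColor(im,cv2.COLOR_BGR2HSV)
for p in [(250,150),(200,240),(185,80),(300,150),(270,200),(300,50)]: print(p,hsv[p[1],p[0]])
E
```

```text
3076.5 [0.585  0.3004] 0.4133 0.0605 0.1025 [-0.002  0.002] [246.43902439 215.76097561]
3886.5 [0.4642 0.268 ] -0.1085 0.0596 0.0995 [ 0.001 -0.001] [217.6770428  122.82490272]
4137.0 [0.4417 0.3806] 0.3842 0.0603 0.0993 [ 0.001 -0.001] [312.28861789 102.95528455]
(250, 150) [110 114 137]
(200, 240) [108 116 114]
(185, 80) [108 120 140]
(300, 150) [110 113 145]
(270, 200) [109 116 152]
(300, 50) [ 23  80 210]
```

{"name": "play_rows", "arguments": {
  "moves": [
    {"linear": [0.052, -0.21, 0], "twist": [0, 0, 0]},
    {"linear": [0.052, -0.21, 0], "twist": [0, 0, 0]},
    {"linear": [0.052, -0.21, 0], "twist": [0, 0, 0]},
    {"linear": [0.052, -0.21, 0], "twist": [0, 0, 0]},
    {"linear": [0.052, -0.21, 0], "twist": [0, 0, 0]}
  ]
}}

```text
clock: 1.75
tcp_pos: [0.5397, 0.1485, 0.2715]
orientation: [-1.647, 1.568, -1.649]
contact_force: [-0.4, 0.4, -0.2]
gripper_width: 1.001
```

{"name": "play_rows", "arguments": {
  "moves": [
    {"linear": [0.052, -0.21, 0], "twist": [0, 0, 0]},
    {"linear": [0.052, -0.21, 0], "twist": [0, 0, 0]},
    {"linear": [0.052, -0.21, 0], "twist": [0, 0, 0]},
    {"linear": [0.052, -0.21, 0], "twist": [0, 0, 0]},
    {"linear": [0.052, -0.21, 0], "twist": [0, 0, 0]}
  ]
}}

```text
clock: 2.17
tcp_pos: [0.5797, -0.0088, 0.2715]
orientation: [-1.315, 1.568, -1.317]
contact_force: [0.7, 0.2, 0.9]
gripper_width: 0.997
```

{"name": "play_rows", "arguments": {
  "moves": [
    {"linear": [0, 0, 0], "twist": [0, 0, 0]},
    {"linear": [0, 0, 0], "twist": [0, 0, 0]},
    {"linear": [0, 0, 0], "twist": [0, 0, 0]},
    {"linear": [0, 0, 0], "twist": [0, 0, 0]},
    {"linear": [0, 0, 0], "twist": [0, 0, 0]}
  ]
}}

```text
clock: 2.58
tcp_pos: [0.5782, -0.0029, 0.2718]
orientation: [2.274, 1.571, 2.277]
contact_force: [0.8, -0.2, 0.8]
gripper_width: 0.999
```

Run:
```python
from h import *
s=bot.sense(); print(s["clock"],s["tcp_pos"],s["orientation"])
im,K,T=cap("wrist","w3.png"); np.savez("pics/w3.npz",im=im,K=K,T=T); print(T.round(3).tolist())
```

```text
2.5833 [ 0.57820961 -0.00294835  0.27179355] [2.2741252  1.5705655  2.27691952]
[[-0.002, 0.954, 0.3, 0.501], [1.0, 0.002, 0.001, -0.003], [0.001, 0.3, -0.954, 0.415], [0.0, 0.0, 0.0, 1.0]]
```

View pics/w3.png

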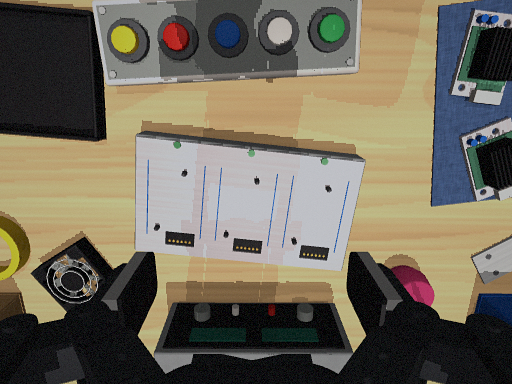

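The tester is seen from above, with pins at about (184,172)/(157,227), (256,180)/(226,234), (328,188)/(294,241) and strips at (180,239), (247,246), (314,253). The keys from left are yellow (125,39), red (176,37), blue (228,34), white (280,31), green (331,27).

```bash
cat >> h.py <<'E'
def rigid(A,B):
    """B ~ R A + t (2D), returns ang,t,residuals"""
    a,b=A-A.mean(0),B-B.mean(0)
    ang=np.arctan2((a[:,0]*b[:,1]-a[:,1]*b[:,0]).sum(),(a*b).sum())
    R=np.array([[np.cos(ang),-np.sin(ang)],[np.sin(ang),np.cos(ang)]]); t=B.mean(0)-R@A.mean(0)
    return ang,t,B-(A@R.T+t)
def keyxy(im,K,T):
    hsv=cv2.cvtColor(im,cv2.COLOR_BGR2HSV); o={}
    for n,lo,hi in(("yellow",(22,120,90),(33,255,255)),("red",(0,150,90),(6,255,255)),("blue",(104,140,50),(120,255,255)),("green",(55,130,60),(75,255,255))):
        m=cv2.inRange(hsv,lo,hi); m[80:]=0; m[:,:100]=0; m[:,370:]=0
        k,l,st,c=cv2.connectedComponentsWithStats(m); i=1+np.argmax(st[1:,4]); o[n]=(st[i,4],c[i].round(1),ray(K,T,c[i],.052)[0,:2].round(4))
    return o
E
python3 - <<'E'
from h import *
d=np.load("pics/w3.npz"); im,K,T=d["im"],d["K"],d["T"]
g=cv2.cvtColor(im,cv2.COLOR_BGR2GRAY)
guess=[[(157,227),(184,172)],[(226,234),(256,180)],[(294,241),(328,188)]]
A=[];B=[]
for i,gg in enumerate(guess):
    for (u,v),l in zip(gg,[(.036,-.020),(-.036,.010)]):
        w=g[v-6:v+7,u-6:u+7].astype(float); bg=np.median(w)
        m=(w<0.6*bg).astype(np.uint8); n,lab,st,c=cv2.connectedComponentsWithStats(m)
        k=1+np.argmax(st[1:,4]); wt=np.where(lab==k,bg-w,0); yy,xx=np.mgrid[-6:7,-6:7]
        p=(u+(wt*xx).sum()/wt.sum(), v+(wt*yy).sum()/wt.sum()); 
        A.append((l[0],l[1]+.085*(i-1))); B.append(ray(K,T,p,.045)[0,:2]); print(np.round(p,2),st[k,4],B[-1].round(4))
A,B=np.array(A),np.array(B)
ang,t,res=rigid(A,B); print("yaw",ang,"nest1",t,"\nres mm",(res*1000).round(1).tolist())
s=np.linalg.norm(B[4]-B[0]),np.linalg.norm(B[1]-B[0]); print(s,"expect .17",np.hypot(.072,.03))
for i in(-1,0,1): print("nest",i+1,t+.085*i*np.array([-np.sin(ang),np.cos(ang)]))
for k,v in keyxy(im,K,T).items(): print(k,v)
print("white~",ray(K,T,(280,31),.053))
print("tray corner rim",ray(K,T,[(104,0),(105,138)],.025))
E
```

```text
[156.53 226.9 ] 32 [ 0.6623 -0.1185]
[184.04 172.81] 28 [ 0.5943 -0.0809]
[225.6  233.71] 27 [ 0.6713 -0.0343]
[256.29 180.24] 30 [0.603 0.003]
[293.52 240.64] 34 [0.6805 0.0496]
[327.92 188.42] 28 [0.6128 0.0873]
yaw -0.10892798796134173 nest1 [ 0.63791918 -0.01066799] 
res mm [[0.1, 0.5], [0.3, 0.5], [-0.3, 0.1], [-0.2, -0.2], [-0.3, -0.5], [0.4, -0.4]]
(np.float64(0.1690288803813981), np.float64(0.07775597716896193)) expect .17 0.078
nest 0 [ 0.6286786  -0.09516421]
nest 1 [ 0.63791918 -0.01066799]
nest 2 [0.64715976 0.07382824]
yellow (np.int32(572), array([123.7,  39.2]), array([ 0.4538, -0.1321]))
red (np.int32(494), array([174.5,  35.9]), array([ 0.4506, -0.0806]))
blue (np.int32(566), array([227.1,  33.5]), array([ 0.4483, -0.0275]))
green (np.int32(556), array([331.6,  27.8]), array([0.4429, 0.0772]))
white~ [[0.44601714 0.02551201 0.053     ]]
tray corner rim [[ 0.41260531 -0.15805155  0.025     ]
 [ 0.55713191 -0.17602167  0.025     ]]
```

```bash
cat >> h.py <<'E'
from scipy.spatial.transform import Rotation as Ro
def tool():
    s=bot.sense(); R=Ro.from_euler("xyz",s["orientation"]).as_matrix()
    yaw=np.arctan2(-R[0,1],R[1,1])
    return s,R,yaw
def goto(x,y,z,yaw):
    s,R,y0=tool()
    c,sn=np.cos(yaw),np.sin(yaw)
    Rt=np.array([[0,-sn,c],[0,c,sn],[-1,0,0]])
    tw=Ro.from_matrix(Rt@R.T).as_rotvec()
    d=np.array([x,y,z])-s["tcp_pos"]
    print("t",round(float(s["clock"]),2),"tcp",s["tcp_pos"].round(4),"yaw",round(float(y0),4),"tiltz",R[:,0].round(4),"w",round(float(s["gripper_width"]),3),"F",np.round(s["contact_force"],1))
    print("linear",(d/.75).round(4).tolist(),"twist",(tw/1.5).round(4).tolist(),"rows",round(max(np.linalg.norm(d)/.0417,np.linalg.norm(tw)/.125),1))
E
python3 -c "
from h import *
goto(.585,.3004,.2,.413)"
```

```text
t 2.63 tcp [ 0.5783 -0.0032  0.2718] yaw 0.0025 tiltz [-0.e+00  1.e-04 -1.e+00] w 0.999 F [ 0.1  0.2 -0.4]
linear [0.0089, 0.4048, -0.0958] twist [-0.0, -0.0, 0.2737] rows 7.5
```

{"name": "play_rows", "arguments": {
  "moves": [
    {"linear": [0.0045, 0.2024, -0.048], "twist": [0, 0, 0.137]},
    {"linear": [0.0045, 0.2024, -0.048], "twist": [0, 0, 0.137]},
    {"linear": [0.0045, 0.2024, -0.048], "twist": [0, 0, 0.137]},
    {"linear": [0.0045, 0.2024, -0.048], "twist": [0, 0, 0.137]},
    {"linear": [0.0045, 0.2024, -0.048], "twist": [0, 0, 0.137]}
  ],
  "claw": -0.4
}}

```text
clock: 3.05
tcp_pos: [0.5804, 0.1531, 0.2341]
orientation: [2.135, 1.567, 2.346]
contact_force: [-0.4, -1.0, -0.8]
gripper_width: 0.696
```

{"name": "play_rows", "arguments": {
  "moves": [
    {"linear": [0.0045, 0.2024, -0.048], "twist": [0, 0, 0.137]},
    {"linear": [0.0045, 0.2024, -0.048], "twist": [0, 0, 0.137]},
    {"linear": [0.0045, 0.2024, -0.048], "twist": [0, 0, 0.137]},
    {"linear": [0.0045, 0.2024, -0.048], "twist": [0, 0, 0.137]},
    {"linear": [0.0045, 0.2024, -0.048], "twist": [0, 0, 0.137]}
  ]
}}

```text
clock: 3.47
tcp_pos: [0.5841, 0.3045, 0.1982]
orientation: [1.803, 1.568, 2.219]
contact_force: [1.0, -0.4, 0.3]
gripper_width: 0.698
```

{"name": "play_rows", "arguments": {
  "moves": [
    {"linear": [0, 0, 0], "twist": [0, 0, 0]},
    {"linear": [0, 0, 0], "twist": [0, 0, 0]},
    {"linear": [0, 0, 0], "twist": [0, 0, 0]},
    {"linear": [0, 0, 0], "twist": [0, 0, 0]},
    {"linear": [0, 0, 0], "twist": [0, 0, 0]}
  ]
}}

```text
clock: 3.88
tcp_pos: [0.5857, 0.2978, 0.2003]
orientation: [-0.494, 1.57, -0.084]
contact_force: [1.0, 0.3, -0.5]
gripper_width: 0.702
```

```bash
cat >> h.py <<'E'
def look(name,zp=.009):
    im,K,T=cap("wrist",name+".png"); np.savez("pics/"+name+".npz",im=im,K=K,T=T)
    for a,q in matmods(im,K,T)[0]:
        try:
            c,ang,w,L,sl=fitmod(K,T,q,zp); print(int(a),"c",c.round(4),"yaw",round(float(ang),4),"w",w.round(4),"L",L.round(4),np.round(sl,3),q.min(0),q.max(0))
        except Exception as e: print(int(a),"no fit",q.min(0),q.max(0))
E
python3 -c "
from h import *
goto(.585,.3004,.012,.413)
look('w4')"
```

```text
t 3.88 tcp [0.5857 0.2978 0.2003] yaw 0.4101 tiltz [ 7.e-04 -1.e-04 -1.e+00] w 0.702 F [ 1.   0.3 -0.5]
linear [-0.001, 0.0035, -0.2511] twist [0.0, 0.0005, 0.0019] rows 4.5
5170 c [0.5857 0.3003] yaw 0.4158 w 0.0599 L 0.1002 [ 0.002 -0.002] [224 123] [283 216]
6940 c [0.4413 0.3799] yaw 0.3871 w 0.0624 L 0.1011 [-0.004  0.004] [353   7] [431 121]
6132 c [0.4658 0.2677] yaw -0.1162 w 0.0597 L 0.0965 [-0.006  0.006] [224   0] [326  98]
```

{"name": "play_rows", "arguments": {
  "moves": [
    {"linear": [0, 0.0033, -0.1], "twist": [0, 0, 0.0038]},
    {"linear": [0, 0.0033, -0.15], "twist": [0, 0, 0.0038]},
    {"linear": [0, 0.0033, -0.19], "twist": [0, 0, 0.0038]},
    {"linear": [0, 0.0033, -0.22], "twist": [0, 0, 0.0038]},
    {"linear": [0, 0.0033, -0.22], "twist": [0, 0, 0.0038]}
  ]
}}

```text
clock: 4.35
tcp_pos: [0.5795, 0.2985, 0.027]
orientation: [3.109, 1.557, -2.758]
contact_force: [-1.2, -1.5, -1.5]
gripper_width: 0.702
```

{"name": "play_rows", "arguments": {
  "moves": [
    {"linear": [0, 0, -0.015], "twist": [0, 0, 0]},
    {"linear": [0, 0, -0.031], "twist": [0, 0, 0]},
    {"linear": [0, 0, -0.031], "twist": [0, 0, 0]},
    {"linear": [0, 0, -0.031], "twist": [0, 0, 0]},
    {"linear": [0, 0, -0.031], "twist": [0, 0, 0]}
  ]
}}

```text
clock: 4.77
tcp_pos: [0.5867, 0.3021, 0.0135]
orientation: [-0.076, 1.568, 0.341]
contact_force: [0.4, -0.0, 0.0]
gripper_width: 0.699
```

```bash
python3 -c "
from h import *
goto(.5857,.3003,.012,.4158)"
```

```text
t 4.77 tcp [0.5867 0.3021 0.0135] yaw 0.4174 tiltz [ 0.0031  0.0011 -1.    ] w 0.699 F [ 0.4 -0.   0. ]
linear [-0.0013, -0.0024, -0.002] twist [-0.0007, 0.002, -0.0011] rows 0.1
```

{"name": "play_rows", "arguments": {
  "moves": [
    {"linear": [0, 0, 0], "twist": [0, 0, 0]},
    {"linear": [0, 0, 0], "twist": [0, 0, 0]},
    {"linear": [0, 0, 0], "twist": [0, 0, 0]},
    {"linear": [0, 0, 0], "twist": [0, 0, 0]},
    {"linear": [0, 0, 0], "twist": [0, 0, 0]}
  ]
}}

```text
clock: 5.18
tcp_pos: [0.5854, 0.3016, 0.0118]
orientation: [-0.443, 1.57, -0.025]
contact_force: [0.1, 0.2, -0.5]
gripper_width: 0.698
```

{"name": "play_rows", "arguments": {
  "moves": [
    {"linear": [0, 0, 0], "twist": [0, 0, 0]},
    {"linear": [0, 0, 0], "twist": [0, 0, 0]},
    {"linear": [0, 0, 0], "twist": [0, 0, 0]},
    {"linear": [0, 0, 0], "twist": [0, 0, 0]},
    {"linear": [0, 0, 0], "twist": [0, 0, 0]}
  ],
  "claw": 1,
  "grip_force": 50
}}

```text
clock: 5.6
tcp_pos: [0.5856, 0.3016, 0.0117]
orientation: [-0.378, 1.57, 0.04]
contact_force: [0.6, -0.9, 2.5]
gripper_width: 0.411
```

{"name": "play_rows", "arguments": {
  "moves": [
    {"linear": [0, 0, 0], "twist": [0, 0, 0]},
    {"linear": [0, 0, 0], "twist": [0, 0, 0]},
    {"linear": [0, 0, 0], "twist": [0, 0, 0]},
    {"linear": [0, 0, 0], "twist": [0, 0, 0]},
    {"linear": [0, 0, 0], "twist": [0, 0, 0]}
  ]
}}

```text
clock: 6.02
tcp_pos: [0.5855, 0.3016, 0.0117]
orientation: [-0.344, 1.57, 0.073]
contact_force: [0.6, -0.3, 4.0]
gripper_width: 0.414
```

```bash
python3 -c "
from h import *
goto(.5857,.3003,.012,.4158)"
```

```text
t 6.02 tcp [0.5855 0.3016 0.0117] yaw 0.4174 tiltz [ 5.e-04  0.e+00 -1.e+00] w 0.414 F [ 0.6 -0.3  4. ]
linear [0.0002, -0.0017, 0.0004] twist [-0.0, 0.0003, -0.0011] rows 0.0
```

Gripped (opening 0.414, about 35 mm). Lift and carry towards nest2.

{"name": "play_rows", "arguments": {
  "moves": [
    {"linear": [0, 0, 0.02], "twist": [0, 0, 0]},
    {"linear": [0, 0, 0.06], "twist": [0, 0, 0]},
    {"linear": [0, 0, 0.1], "twist": [0, 0, 0]},
    {"linear": [0, 0, 0.145], "twist": [0, 0, 0]},
    {"linear": [0, 0, 0.145], "twist": [0, 0, 0]}
  ]
}}

```text
clock: 6.43
tcp_pos: [0.5888, 0.3031, 0.1264]
orientation: [-0.041, 1.561, 0.377]
contact_force: [1.8, 1.3, -0.7]
gripper_width: 0.409
```

{"name": "play_rows", "arguments": {
  "moves": [
    {"linear": [0.008, -0.03, 0], "twist": [0, 0, -0.035]},
    {"linear": [0.018, -0.065, 0], "twist": [0, 0, -0.075]},
    {"linear": [0.028, -0.105, 0], "twist": [0, 0, -0.12]},
    {"linear": [0.038, -0.14, 0], "twist": [0, 0, -0.165]},
    {"linear": [0.0411, -0.1518, 0], "twist": [0, 0, -0.1755]}
  ]
}}

```text
clock: 6.85
tcp_pos: [0.6163, 0.1841, 0.1192]
orientation: [-2.329, 1.568, -2.18]
contact_force: [0.1, 0.8, -2.2]
gripper_width: 0.407
```

{"name": "play_rows", "arguments": {
  "moves": [
    {"linear": [0.008, -0.03, 0], "twist": [0, 0, -0.035]},
    {"linear": [0.018, -0.065, 0], "twist": [0, 0, -0.075]},
    {"linear": [0.028, -0.105, 0], "twist": [0, 0, -0.12]},
    {"linear": [0.038, -0.14, 0], "twist": [0, 0, -0.165]},
    {"linear": [0.0411, -0.1518, 0], "twist": [0, 0, -0.1755]}
  ]
}}

```text
clock: 7.27
tcp_pos: [0.6475, 0.0706, 0.1194]
orientation: [-1.853, 1.569, -1.967]
contact_force: [0.6, -0.4, -1.7]
gripper_width: 0.409
```

{"name": "play_rows", "arguments": {
  "moves": [
    {"linear": [0, 0, 0], "twist": [0, 0, 0]},
    {"linear": [0, 0, 0], "twist": [0, 0, 0]},
    {"linear": [0, 0, 0], "twist": [0, 0, 0]},
    {"linear": [0, 0, 0], "twist": [0, 0, 0]},
    {"linear": [0, 0, 0], "twist": [0, 0, 0]}
  ]
}}

```text
clock: 7.68
tcp_pos: [0.6464, 0.0753, 0.1202]
orientation: [2.772, 1.57, 2.665]
contact_force: [0.3, 0.1, -2.2]
gripper_width: 0.409
```

{"name": "play_rows", "arguments": {
  "moves": [
    {"linear": [0, 0, 0], "twist": [0, 0, 0]},
    {"linear": [0, 0, 0], "twist": [0, 0, 0]},
    {"linear": [0, 0, 0], "twist": [0, 0, 0]},
    {"linear": [0, 0, 0], "twist": [0, 0, 0]},
    {"linear": [0, 0, 0], "twist": [0, 0, 0]}
  ]
}}

```text
clock: 8.1
tcp_pos: [0.6469, 0.0739, 0.1203]
orientation: [-1.276, 1.571, -1.385]
contact_force: [-0.2, -0.3, -1.1]
gripper_width: 0.409
```

```bash
python3 -c "
from h import *
goto(.6472,.0738,.12,-.109)
im,K,T=cap('wrist','w5.png'); np.savez('pics/w5.npz',im=im,K=K,T=T)
cv2.imwrite('pics/w5c.png',cv2.resize(im[60:384,120:400],None,fx=2.1,fy=1.8))"
```

```text
t 8.1 tcp [0.6469 0.0739 0.1203] yaw -0.109 tiltz [ 0.e+00 -1.e-04 -1.e+00] w 0.409 F [-0.2 -0.3 -1.1]
linear [0.0003, -0.0001, -0.0004] twist [0.0001, 0.0, -0.0] rows 0.0
```

View pics/w5c.png

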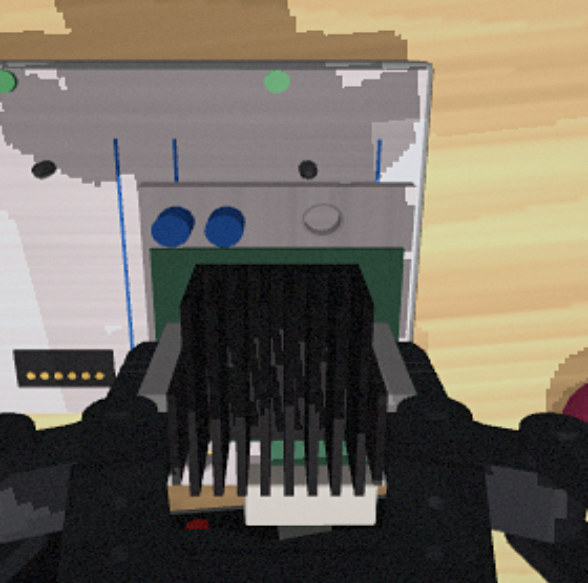

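The held module's rear hole is at about full-image (273.5,181.5), the rear pin of nest2 at about (266.7,154), and the back edge is parallel to the deck. Compare the two in world coordinates.

```bash
cat >> h.py <<'E'
def heldcheck(name,hole_guess,pin_guess,under):
    """rear hole of held module (top rim z=under+6mm) and rear pin, in module frame; + back edge"""
    d=np.load("pics/"+name+".npz"); im,K,T=d["im"],d["K"],d["T"]; g=cv2.cvtColor(im,cv2.COLOR_BGR2GRAY).astype(float)
    s,R,yaw=tool(); ex=np.array([np.cos(yaw),np.sin(yaw)]); ey=np.array([-ex[1],ex[0]]); o=s["tcp_pos"][:2]
    u,v=map(int,np.round(pin_guess)); w=g[v-7:v+8,u-7:u+8]; bg=np.median(w); m=(w<.6*bg).astype(np.uint8)
    n,l,st,c=cv2.connectedComponentsWithStats(m); k=1+np.argmax(st[1:,4]); pin=c[k]+[u-7,v-7]
    P=ray(K,T,pin,.045)[0,:2]-o; H=ray(K,T,hole_guess,under+.006)[0,:2]-o
    print("pin px",pin.round(1),"pin tool-frame mm",(1000*np.array([P@ex,P@ey])).round(1),"hole",(1000*np.array([H@ex,H@ey])).round(1),"expect -36,10")
E
python3 - <<'E'
from h import *
heldcheck("w5",(273.5,181.5),(266.7,154),.1203-.0087)
d=np.load("pics/w5.npz"); im,K,T=d["im"],d["K"],d["T"]
s,R,yaw=tool(); ex=np.array([np.cos(yaw),np.sin(yaw)]); ey=np.array([-ex[1],ex[0]]); o=s["tcp_pos"][:2]
g=cv2.GaussianBlur(cv2.cvtColor(im,cv2.COLOR_BGR2GRAY),(3,3),0).astype(float)
# back edge: strongest vertical gradient per column, rows 155-170
E_=[]
for u in range(192,310,6):
    col=np.diff(g[152:172,u]); E_.append((u,152.5+np.argmax(abs(col))))
w=ray(K,T,E_,.1176)[:,:2]-o; print("edge x mm",(1000*w@ex).round(1)); print(E_[:3])
# side edges at rows 165-195
for v in(166,172,178,184,190):
    r=np.diff(g[v,175:205]); r2=np.diff(g[v,300:325]); e=[(175.5+np.argmax(abs(r)),v),(300.5+np.argmax(abs(r2)),v)]
    print(v,e,(1000*(ray(K,T,e,.1176)[:,:2]-o)@ey).round(1))
E
```

```text
pin px [266.2 154. ] pin tool-frame mm [-35.   10.1] hole [-36.1  10.3] expect -36,10
edge x mm [-44.6 -46.  -44.6 -46.  -44.6 -46.  -46.  -46.  -44.6 -46.  -46.  -46.
 -46.9 -47.3 -44.6 -44.6 -44.6 -44.6 -46.  -46. ]
[(192, np.float64(163.5)), (198, np.float64(160.5)), (204, np.float64(163.5))]
166 [(np.float64(175.5), 166), (np.float64(312.5), 166)] [-34.3  27.8]
172 [(np.float64(175.5), 172), (np.float64(313.5), 172)] [-34.5  28.5]
178 [(np.float64(178.5), 178), (np.float64(316.5), 178)] [-33.4  30. ]
184 [(np.float64(176.5), 184), (np.float64(316.5), 184)] [-34.5  30.2]
190 [(np.float64(179.5), 190), (np.float64(315.5), 190)] [-33.3  29.9]
```

{"name": "play_rows", "arguments": {
  "moves": [
    {"linear": [0.0011, 0, -0.02], "twist": [0, 0, 0]},
    {"linear": [0.0011, 0, -0.045], "twist": [0, 0, 0]},
    {"linear": [0.0011, 0, -0.065], "twist": [0, 0, 0]},
    {"linear": [0.0011, 0, -0.08], "twist": [0, 0, 0]},
    {"linear": [0.0011, 0, -0.08], "twist": [0, 0, 0]}
  ]
}}

```text
clock: 8.57
tcp_pos: [0.6458, 0.0737, 0.0577]
orientation: [-3.0, 1.566, -3.109]
contact_force: [-0.7, -0.0, -1.4]
gripper_width: 0.411
```

{"name": "play_rows", "arguments": {
  "moves": [
    {"linear": [0, 0, 0], "twist": [0, 0, 0]},
    {"linear": [0, 0, 0], "twist": [0, 0, 0]},
    {"linear": [0, 0, 0], "twist": [0, 0, 0]},
    {"linear": [0, 0, 0], "twist": [0, 0, 0]},
    {"linear": [0, 0, 0], "twist": [0, 0, 0]}
  ]
}}

```text
clock: 8.98
tcp_pos: [0.6484, 0.0738, 0.0612]
orientation: [0.043, 1.569, -0.066]
contact_force: [-0.4, 0.3, -1.5]
gripper_width: 0.414
```

{"name": "play_rows", "arguments": {
  "moves": [
    {"linear": [0, 0, -0.002], "twist": [0, 0, 0]},
    {"linear": [0, 0, -0.004], "twist": [0, 0, 0]},
    {"linear": [0, 0, -0.006], "twist": [0, 0, 0]},
    {"linear": [0, 0, -0.008], "twist": [0, 0, 0]},
    {"linear": [0, 0, -0.008], "twist": [0, 0, 0]}
  ]
}}

```text
clock: 9.4
tcp_pos: [0.6474, 0.0738, 0.0538]
orientation: [-2.893, 1.57, -3.002]
contact_force: [-0.2, -1.1, -0.6]
gripper_width: 0.412
```

{"name": "play_rows", "arguments": {
  "moves": [
    {"linear": [0, 0, -0.002], "twist": [0, 0, 0]},
    {"linear": [0, 0, -0.004], "twist": [0, 0, 0]},
    {"linear": [0, 0, -0.006], "twist": [0, 0, 0]},
    {"linear": [0, 0, -0.006], "twist": [0, 0, 0]},
    {"linear": [0, 0, -0.006], "twist": [0, 0, 0]}
  ]
}}

```text
clock: 9.82
tcp_pos: [0.6476, 0.0738, 0.0496]
orientation: [-2.718, 1.57, -2.828]
contact_force: [0.1, -0.2, -2.0]
gripper_width: 0.407
```

```bash
python3 -c "
from h import *
goto(.6478,.0738,.0487,-.109)"
```

```text
t 9.82 tcp [0.6476 0.0738 0.0496] yaw -0.1091 tiltz [-4.e-04 -1.e-04 -1.e+00] w 0.407 F [ 0.1 -0.2 -2. ]
linear [0.0002, -0.0, -0.0012] twist [0.0001, -0.0003, 0.0001] rows 0.0
```

No force down to about 1 mm above the deck, so the pins have entered. Lower the rest, release, lift, and go above the next module.

{"name": "play_rows", "arguments": {
  "moves": [
    {"linear": [0, 0, -0.001], "twist": [0, 0, 0]},
    {"linear": [0, 0, -0.0014], "twist": [0, 0, 0]},
    {"linear": [0, 0, -0.0014], "twist": [0, 0, 0]},
    {"linear": [0, 0, -0.0014], "twist": [0, 0, 0]}
  ]
}}

```text
clock: 10.15
tcp_pos: [0.6478, 0.0738, 0.0488]
orientation: [-0.737, 1.571, -0.846]
contact_force: [-0.2, 0.2, -2.1]
gripper_width: 0.411
```

{"name": "play_rows", "arguments": {
  "moves": [
    {"linear": [0, 0, 0], "twist": [0, 0, 0]},
    {"linear": [0, 0, 0], "twist": [0, 0, 0]},
    {"linear": [0, 0, 0], "twist": [0, 0, 0]},
    {"linear": [0, 0, 0], "twist": [0, 0, 0]}
  ],
  "claw": -0.4
}}

```text
clock: 10.48
tcp_pos: [0.648, 0.0738, 0.0489]
orientation: [-0.119, 1.57, -0.228]
contact_force: [0.1, 1.2, 0.1]
gripper_width: 0.699
```

{"name": "play_rows", "arguments": {
  "moves": [
    {"linear": [0, 0, 0.01], "twist": [0, 0, 0]},
    {"linear": [0, 0, 0.03], "twist": [0, 0, 0]},
    {"linear": [0, 0, 0.06], "twist": [0, 0, 0]},
    {"linear": [0, 0, 0.1], "twist": [0, 0, 0]},
    {"linear": [0, 0, 0.1], "twist": [0, 0, 0]}
  ]
}}

```text
clock: 10.9
tcp_pos: [0.6517, 0.0739, 0.13]
orientation: [0.107, 1.561, -0.002]
contact_force: [1.7, -0.3, 0.7]
gripper_width: 0.704
```

{"name": "play_rows", "arguments": {
  "moves": [
    {"linear": [-0.03, 0.03, 0.013], "twist": [0, 0, 0]},
    {"linear": [-0.06, 0.06, 0.026], "twist": [0, 0, 0]},
    {"linear": [-0.09, 0.09, 0.04], "twist": [0, 0, 0]},
    {"linear": [-0.122, 0.1295, 0.053], "twist": [0, 0, 0]},
    {"linear": [-0.122, 0.1295, 0.053], "twist": [0, 0, 0]}
  ]
}}

```text
clock: 11.32
tcp_pos: [0.5523, 0.1752, 0.1655]
orientation: [2.072, 1.568, 1.966]
contact_force: [0.2, -1.1, -0.1]
gripper_width: 0.7
```

{"name": "play_rows", "arguments": {
  "moves": [
    {"linear": [-0.03, 0.03, 0.013], "twist": [0, 0, 0]},
    {"linear": [-0.06, 0.06, 0.026], "twist": [0, 0, 0]},
    {"linear": [-0.09, 0.09, 0.04], "twist": [0, 0, 0]},
    {"linear": [-0.122, 0.1295, 0.053], "twist": [0, 0, 0]},
    {"linear": [-0.122, 0.1295, 0.053], "twist": [0, 0, 0]}
  ]
}}

```text
clock: 11.73
tcp_pos: [0.4616, 0.2722, 0.2053]
orientation: [1.595, 1.568, 1.489]
contact_force: [-0.3, 0.8, -0.3]
gripper_width: 0.7
```

{"name": "play_rows", "arguments": {
  "moves": [
    {"linear": [0, 0, 0], "twist": [0, 0, 0]},
    {"linear": [0, 0, 0], "twist": [0, 0, 0]},
    {"linear": [0, 0, 0], "twist": [0, 0, 0]},
    {"linear": [0, 0, 0], "twist": [0, 0, 0]},
    {"linear": [0, 0, 0], "twist": [0, 0, 0]}
  ]
}}

```text
clock: 12.15
tcp_pos: [0.4654, 0.2671, 0.2028]
orientation: [-2.257, 1.57, -2.368]
contact_force: [0.7, 0.2, 0.4]
gripper_width: 0.701
```

{"name": "play_rows", "arguments": {
  "moves": [
    {"linear": [0, 0, 0], "twist": [0, 0, 0]},
    {"linear": [0, 0, 0], "twist": [0, 0, 0]},
    {"linear": [0, 0, 0], "twist": [0, 0, 0]},
    {"linear": [0, 0, 0], "twist": [0, 0, 0]},
    {"linear": [0, 0, 0], "twist": [0, 0, 0]}
  ]
}}

```text
clock: 12.57
tcp_pos: [0.4648, 0.268, 0.2032]
orientation: [-2.127, 1.571, -2.236]
contact_force: [0.0, -0.3, 0.5]
gripper_width: 0.7
```

```bash
python3 -c "
from h import *
goto(.4645,.268,.013,-.109)
look('w6')"
```

```text
t 12.57 tcp [0.4648 0.268  0.2032] yaw -0.1091 tiltz [-1.e-04 -1.e-04 -1.e+00] w 0.7 F [ 0.  -0.3  0.5]
linear [-0.0004, -0.0, -0.2536] twist [0.0001, -0.0001, 0.0001] rows 4.6
1893 c [0.6062 0.3525] yaw 0.4694 w 0.0558 L 0.0774 [0.043 0.14 ] [312 243] [370 295]
5044 c [0.4648 0.2677] yaw -0.11 w 0.0598 L 0.0994 [-0.001  0.001] [222 122] [283 214]
5637 c [0.4419 0.3804] yaw 0.3848 w 0.0608 L 0.1015 [ 0.003 -0.003] [315  78] [401 182]
```

Module 2 is confirmed at (0.4648, 0.2677), yaw −0.11, and the tool is aligned with it. Descend, grip, carry to nest1.

{"name": "play_rows", "arguments": {
  "moves": [
    {"linear": [0, 0, -0.05], "twist": [0, 0, 0]},
    {"linear": [0, 0, -0.1], "twist": [0, 0, 0]},
    {"linear": [0, 0, -0.15], "twist": [0, 0, 0]},
    {"linear": [0, 0, -0.19], "twist": [0, 0, 0]},
    {"linear": [0, 0, -0.215], "twist": [0, 0, 0]}
  ]
}}

```text
clock: 13.03
tcp_pos: [0.463, 0.2674, 0.039]
orientation: [-2.61, 1.567, -2.719]
contact_force: [-0.9, 0.2, 0.2]
gripper_width: 0.702
```

{"name": "play_rows", "arguments": {
  "moves": [
    {"linear": [0, 0, -0.015], "twist": [0, 0, 0]},
    {"linear": [0, 0, -0.03], "twist": [0, 0, 0]},
    {"linear": [0, 0, -0.0385], "twist": [0, 0, 0]},
    {"linear": [0, 0, -0.0385], "twist": [0, 0, 0]},
    {"linear": [0, 0, -0.0385], "twist": [0, 0, 0]}
  ]
}}

```text
clock: 13.45
tcp_pos: [0.4651, 0.2682, 0.0133]
orientation: [0.208, 1.571, 0.099]
contact_force: [-0.1, -0.2, 1.0]
gripper_width: 0.7
```

{"name": "play_rows", "arguments": {
  "moves": [
    {"linear": [0, 0, 0], "twist": [0, 0, 0]},
    {"linear": [0, 0, 0], "twist": [0, 0, 0]},
    {"linear": [0, 0, 0], "twist": [0, 0, 0]},
    {"linear": [0, 0, 0], "twist": [0, 0, 0]},
    {"linear": [0, 0, 0], "twist": [0, 0, 0]}
  ]
}}

```text
clock: 13.87
tcp_pos: [0.465, 0.2682, 0.0135]
orientation: [0.332, 1.57, 0.223]
contact_force: [0.6, 0.2, 0.0]
gripper_width: 0.696
```

{"name": "play_rows", "arguments": {
  "moves": [
    {"linear": [0, 0, 0], "twist": [0, 0, 0]},
    {"linear": [0, 0, 0], "twist": [0, 0, 0]},
    {"linear": [0, 0, 0], "twist": [0, 0, 0]},
    {"linear": [0, 0, 0], "twist": [0, 0, 0]},
    {"linear": [0, 0, 0], "twist": [0, 0, 0]}
  ],
  "claw": 1,
  "grip_force": 50
}}

```text
clock: 14.28
tcp_pos: [0.4649, 0.2681, 0.0134]
orientation: [0.035, 1.57, -0.074]
contact_force: [-0.3, -0.6, 5.8]
gripper_width: 0.408
```

{"name": "play_rows", "arguments": {
  "moves": [
    {"linear": [0, 0, 0], "twist": [0, 0, 0]},
    {"linear": [0, 0, 0], "twist": [0, 0, 0]},
    {"linear": [0, 0, 0], "twist": [0, 0, 0]},
    {"linear": [0, 0, 0], "twist": [0, 0, 0]}
  ]
}}

```text
clock: 14.62
tcp_pos: [0.4649, 0.2681, 0.0134]
orientation: [0.159, 1.57, 0.05]
contact_force: [-1.2, -0.2, 5.2]
gripper_width: 0.408
```

{"name": "play_rows", "arguments": {
  "moves": [
    {"linear": [0, 0, 0.02], "twist": [0, 0, 0]},
    {"linear": [0, 0, 0.06], "twist": [0, 0, 0]},
    {"linear": [0, 0, 0.1], "twist": [0, 0, 0]},
    {"linear": [0, 0, 0.143], "twist": [0, 0, 0]},
    {"linear": [0, 0, 0.143], "twist": [0, 0, 0]}
  ]
}}

```text
clock: 15.03
tcp_pos: [0.4681, 0.2695, 0.1253]
orientation: [0.497, 1.562, 0.388]
contact_force: [1.7, 0.4, -2.5]
gripper_width: 0.41
```

{"name": "play_rows", "arguments": {
  "moves": [
    {"linear": [0.015, -0.025, 0], "twist": [0, 0, 0]},
    {"linear": [0.03, -0.05, 0], "twist": [0, 0, 0]},
    {"linear": [0.047, -0.075, 0], "twist": [0, 0, 0]},
    {"linear": [0.063, -0.1, 0], "twist": [0, 0, 0]},
    {"linear": [0.0772, -0.1239, 0], "twist": [0, 0, 0]}
  ]
}}

```text
clock: 15.45
tcp_pos: [0.5225, 0.174, 0.1191]
orientation: [-2.73, 1.569, -2.839]
contact_force: [-0.7, -0.1, -2.6]
gripper_width: 0.408
```

{"name": "play_rows", "arguments": {
  "moves": [
    {"linear": [0.015, -0.025, 0], "twist": [0, 0, 0]},
    {"linear": [0.03, -0.05, 0], "twist": [0, 0, 0]},
    {"linear": [0.047, -0.075, 0], "twist": [0, 0, 0]},
    {"linear": [0.063, -0.1, 0], "twist": [0, 0, 0]},
    {"linear": [0.0772, -0.1239, 0], "twist": [0, 0, 0]}
  ]
}}

```text
clock: 15.87
tcp_pos: [0.5804, 0.0811, 0.1188]
orientation: [-2.925, 1.569, -3.034]
contact_force: [-0.3, 0.3, -1.4]
gripper_width: 0.412
```

{"name": "play_rows", "arguments": {
  "moves": [
    {"linear": [0.015, -0.025, 0], "twist": [0, 0, 0]},
    {"linear": [0.03, -0.05, 0], "twist": [0, 0, 0]},
    {"linear": [0.047, -0.075, 0], "twist": [0, 0, 0]},
    {"linear": [0.063, -0.1, 0], "twist": [0, 0, 0]},
    {"linear": [0.0772, -0.1239, 0], "twist": [0, 0, 0]}
  ]
}}

```text
clock: 16.28
tcp_pos: [0.6382, -0.0117, 0.1186]
orientation: [-3.109, 1.569, 3.065]
contact_force: [0.2, 0.2, -2.0]
gripper_width: 0.406
```

{"name": "play_rows", "arguments": {
  "moves": [
    {"linear": [0, 0, 0], "twist": [0, 0, 0]},
    {"linear": [0, 0, 0], "twist": [0, 0, 0]},
    {"linear": [0, 0, 0], "twist": [0, 0, 0]},
    {"linear": [0, 0, 0], "twist": [0, 0, 0]},
    {"linear": [0, 0, 0], "twist": [0, 0, 0]}
  ]
}}

```text
clock: 16.7
tcp_pos: [0.6375, -0.0098, 0.1199]
orientation: [3.063, 1.569, 2.955]
contact_force: [-0.0, 0.7, -2.8]
gripper_width: 0.408
```

{"name": "play_rows", "arguments": {
  "moves": [
    {"linear": [0, 0, 0], "twist": [0, 0, 0]},
    {"linear": [0, 0, 0], "twist": [0, 0, 0]},
    {"linear": [0, 0, 0], "twist": [0, 0, 0]},
    {"linear": [0, 0, 0], "twist": [0, 0, 0]},
    {"linear": [0, 0, 0], "twist": [0, 0, 0]}
  ]
}}

```text
clock: 17.12
tcp_pos: [0.6385, -0.0106, 0.1205]
orientation: [-0.465, 1.571, -0.574]
contact_force: [0.5, 0.3, -2.8]
gripper_width: 0.412
```

```bash
python3 -c "
from h import *
goto(.6386,-.0107,.12,-.109)
im,K,T=cap('wrist','w7.png'); np.savez('pics/w7.npz',im=im,K=K,T=T)
cv2.imwrite('pics/w7c.png',cv2.resize(im[60:384,120:400],None,fx=2.1,fy=1.8))"
```

```text
t 17.12 tcp [ 0.6385 -0.0106  0.1205] yaw -0.1089 tiltz [ 2.e-04 -1.e-04 -1.e+00] w 0.412 F [ 0.5  0.3 -2.8]
linear [0.0001, -0.0001, -0.0006] twist [0.0001, 0.0001, -0.0] rows 0.0
```

View pics/w7c.png

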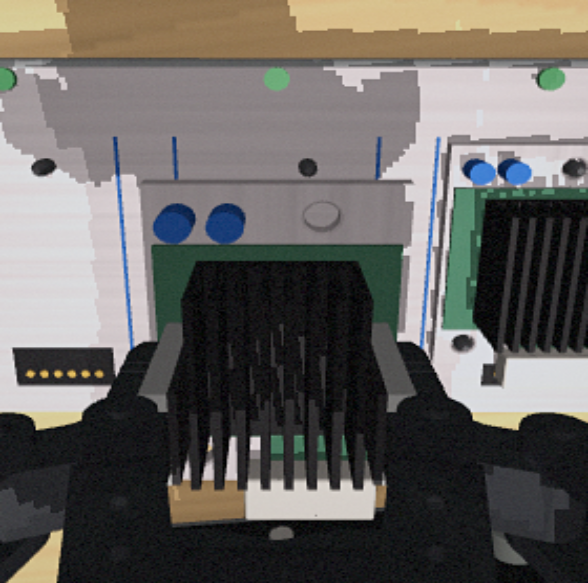

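Nest2's module (right) is seated with its pins showing in both holes. The held module's rear hole is at (273.1,180), the nest1 rear pin at (266.7,152.8).

```bash
python3 -c "
from h import *
heldcheck('w7',(273.1,180),(266.7,152.8),.1205-.0104)"
```

```text
pin px [266.1 152.7] pin tool-frame mm [-35.9  10. ] hole [-36.4  10.2] expect -36,10
```

{"name": "play_rows", "arguments": {
  "moves": [
    {"linear": [0.0005, 0, -0.02], "twist": [0, 0, 0]},
    {"linear": [0.0005, 0, -0.045], "twist": [0, 0, 0]},
    {"linear": [0.0005, 0, -0.065], "twist": [0, 0, 0]},
    {"linear": [0.0005, 0, -0.078], "twist": [0, 0, 0]},
    {"linear": [0.0005, 0, -0.078], "twist": [0, 0, 0]}
  ]
}}

```text
clock: 17.58
tcp_pos: [0.6371, -0.0106, 0.0596]
orientation: [-3.12, 1.567, 3.054]
contact_force: [-1.2, 0.4, -2.7]
gripper_width: 0.411
```

{"name": "play_rows", "arguments": {
  "moves": [
    {"linear": [0, 0, 0], "twist": [0, 0, 0]},
    {"linear": [0, 0, 0], "twist": [0, 0, 0]},
    {"linear": [0, 0, 0], "twist": [0, 0, 0]},
    {"linear": [0, 0, 0], "twist": [0, 0, 0]},
    {"linear": [0, 0, 0], "twist": [0, 0, 0]}
  ]
}}

```text
clock: 18.0
tcp_pos: [0.6394, -0.0108, 0.0627]
orientation: [-0.119, 1.569, -0.228]
contact_force: [-0.3, -0.1, -2.5]
gripper_width: 0.411
```

{"name": "play_rows", "arguments": {
  "moves": [
    {"linear": [0, 0, -0.002], "twist": [0, 0, 0]},
    {"linear": [0, 0, -0.004], "twist": [0, 0, 0]},
    {"linear": [0, 0, -0.006], "twist": [0, 0, 0]},
    {"linear": [0, 0, -0.008], "twist": [0, 0, 0]},
    {"linear": [0, 0, -0.008], "twist": [0, 0, 0]}
  ]
}}

```text
clock: 18.42
tcp_pos: [0.6385, -0.0107, 0.0553]
orientation: [-3.028, 1.57, -3.137]
contact_force: [0.2, -1.0, -2.3]
gripper_width: 0.406
```

{"name": "play_rows", "arguments": {
  "moves": [
    {"linear": [0, 0, -0.002], "twist": [0, 0, 0]},
    {"linear": [0, 0, -0.004], "twist": [0, 0, 0]},
    {"linear": [0, 0, -0.007], "twist": [0, 0, 0]},
    {"linear": [0, 0, -0.007], "twist": [0, 0, 0]},
    {"linear": [0, 0, -0.007], "twist": [0, 0, 0]}
  ]
}}

```text
clock: 18.83
tcp_pos: [0.6388, -0.0107, 0.0505]
orientation: [-2.527, 1.571, -2.637]
contact_force: [0.3, 0.4, -2.8]
gripper_width: 0.411
```

```bash
python3 -c "
from h import *
goto(.6389,-.0107,.0504,-.109)"
```

```text
t 18.83 tcp [ 0.6388 -0.0107  0.0505] yaw -0.1091 tiltz [-2.e-04 -1.e-04 -1.e+00] w 0.411 F [ 0.3  0.4 -2.8]
linear [0.0001, 0.0, -0.0001] twist [0.0001, -0.0001, 0.0001] rows 0.0
```

{"name": "play_rows", "arguments": {
  "moves": [
    {"linear": [0, 0, -0.0004], "twist": [0, 0, 0]},
    {"linear": [0, 0, -0.0004], "twist": [0, 0, 0]},
    {"linear": [0, 0, -0.0004], "twist": [0, 0, 0]}
  ]
}}

```text
clock: 19.08
tcp_pos: [0.6388, -0.0107, 0.0504]
orientation: [-2.115, 1.571, -2.225]
contact_force: [-0.5, -0.0, 0.5]
gripper_width: 0.416
```

{"name": "play_rows", "arguments": {
  "moves": [
    {"linear": [0, 0, 0], "twist": [0, 0, 0]},
    {"linear": [0, 0, 0], "twist": [0, 0, 0]},
    {"linear": [0, 0, 0], "twist": [0, 0, 0]},
    {"linear": [0, 0, 0], "twist": [0, 0, 0]}
  ],
  "claw": -0.4
}}

```text
clock: 19.42
tcp_pos: [0.6391, -0.0107, 0.0504]
orientation: [-0.198, 1.57, -0.307]
contact_force: [-0.5, -0.4, -0.1]
gripper_width: 0.697
```

{"name": "play_rows", "arguments": {
  "moves": [
    {"linear": [0, 0, 0.01], "twist": [0, 0, 0]},
    {"linear": [0, 0, 0.03], "twist": [0, 0, 0]},
    {"linear": [0, 0, 0.06], "twist": [0, 0, 0]},
    {"linear": [0, 0, 0.1], "twist": [0, 0, 0]},
    {"linear": [0, 0, 0.1], "twist": [0, 0, 0]}
  ]
}}

```text
clock: 19.83
tcp_pos: [0.6427, -0.0111, 0.1314]
orientation: [-0.023, 1.561, -0.132]
contact_force: [0.7, -0.4, 1.5]
gripper_width: 0.701
```

{"name": "play_rows", "arguments": {
  "moves": [
    {"linear": [-0.0175, 0.035, 0.007], "twist": [0, 0, 0.022]},
    {"linear": [-0.035, 0.07, 0.014], "twist": [0, 0, 0.044]},
    {"linear": [-0.0525, 0.105, 0.02], "twist": [0, 0, 0.066]},
    {"linear": [-0.07, 0.14, 0.027], "twist": [0, 0, 0.088]},
    {"linear": [-0.0875, 0.1738, 0.0333], "twist": [0, 0, 0.1097]}
  ]
}}

```text
clock: 20.25
tcp_pos: [0.5727, 0.1207, 0.151]
orientation: [0.045, 1.57, 0.102]
contact_force: [0.7, 0.4, -0.7]
gripper_width: 0.701
```

{"name": "play_rows", "arguments": {
  "moves": [
    {"linear": [-0.0175, 0.035, 0.007], "twist": [0, 0, 0.022]},
    {"linear": [-0.035, 0.07, 0.014], "twist": [0, 0, 0.044]},
    {"linear": [-0.0525, 0.105, 0.02], "twist": [0, 0, 0.066]},
    {"linear": [-0.07, 0.14, 0.027], "twist": [0, 0, 0.088]},
    {"linear": [-0.0875, 0.1738, 0.0333], "twist": [0, 0, 0.1097]}
  ]
}}

```text
clock: 20.67
tcp_pos: [0.5069, 0.2513, 0.176]
orientation: [0.122, 1.57, 0.343]
contact_force: [0.3, 0.8, 0.2]
gripper_width: 0.695
```

{"name": "play_rows", "arguments": {
  "moves": [
    {"linear": [-0.0175, 0.035, 0.007], "twist": [0, 0, 0.022]},
    {"linear": [-0.035, 0.07, 0.014], "twist": [0, 0, 0.044]},
    {"linear": [-0.0525, 0.105, 0.02], "twist": [0, 0, 0.066]},
    {"linear": [-0.07, 0.14, 0.027], "twist": [0, 0, 0.088]},
    {"linear": [-0.0875, 0.1738, 0.0333], "twist": [0, 0, 0.1097]}
  ]
}}

```text
clock: 21.08
tcp_pos: [0.4412, 0.3817, 0.201]
orientation: [0.147, 1.57, 0.533]
contact_force: [0.5, 0.3, 0.6]
gripper_width: 0.698
```

{"name": "play_rows", "arguments": {
  "moves": [
    {"linear": [0, 0, 0], "twist": [0, 0, 0]},
    {"linear": [0, 0, 0], "twist": [0, 0, 0]},
    {"linear": [0, 0, 0], "twist": [0, 0, 0]},
    {"linear": [0, 0, 0], "twist": [0, 0, 0]},
    {"linear": [0, 0, 0], "twist": [0, 0, 0]}
  ]
}}

```text
clock: 21.5
tcp_pos: [0.4424, 0.3792, 0.2]
orientation: [-2.37, 1.57, -1.987]
contact_force: [0.8, -0.4, -0.4]
gripper_width: 0.697
```

{"name": "play_rows", "arguments": {
  "moves": [
    {"linear": [0, 0, 0], "twist": [0, 0, 0]},
    {"linear": [0, 0, 0], "twist": [0, 0, 0]},
    {"linear": [0, 0, 0], "twist": [0, 0, 0]},
    {"linear": [0, 0, 0], "twist": [0, 0, 0]},
    {"linear": [0, 0, 0], "twist": [0, 0, 0]}
  ]
}}

```text
clock: 21.92
tcp_pos: [0.4421, 0.3802, 0.2002]
orientation: [-2.043, 1.571, -1.659]
contact_force: [-0.4, 0.3, 0.1]
gripper_width: 0.703
```

```bash
python3 -c "
from h import *
goto(.4419,.3804,.0135,.3848)
look('w8')"
```

```text
t 21.92 tcp [0.4421 0.3802 0.2002] yaw 0.3842 tiltz [-0.e+00 -1.e-04 -1.e+00] w 0.703 F [-0.4  0.3  0.1]
linear [-0.0003, 0.0003, -0.2489] twist [0.0001, -0.0, 0.0004] rows 4.5
2288 c [0.6054 0.3299] yaw -0.8938 w 0.0733 L 0.0887 [-0.074 -0.1  ] [128 243] [188 302]
3605 c [0.446  0.3701] yaw 0.4567 w 0.0434 L 0.1026 [-0.112  0.116] [219 122] [271 215]
```

The module-3 outline here is partly cut (a shadow splits the mat), though its rows match a correctly aligned hover. I redo it with a local mask.

Run:
```python
from h import *
d=np.load("pics/w8.npz"); im,K,T=d["im"],d["K"],d["T"]
hsv=cv2.cvtColor(im,cv2.COLOR_BGR2HSV)
for v in(135,170,200): print(v,[tuple(map(int,hsv[v,u])) for u in range(208,304,6)])
m=cv2.inRange(hsv,(0,0,60),(99,110,255)); m[:105]=0; m[235:]=0; m[:,:200]=0; m[:,305:]=0
m|=cv2.inRange(hsv,(0,0,0),(180,255,45))
m[:105]=0; m[235:]=0; m[:,:200]=0; m[:,305:]=0
m=cv2.morphologyEx(m,cv2.MORPH_OPEN,np.ones((3,3)))
q=max(cv2.findContours(m,cv2.RETR_EXTERNAL,cv2.CHAIN_APPROX_NONE)[0],key=cv2.contourArea)[:,0]
print(q.min(0),q.max(0)); print(fitmod(K,T,q,.009))
cv2.imwrite("pics/w8c.png",cv2.resize(im[60:300,130:400],None,fx=2.9,fy=2.4))
```

```text
135 [(109, 118, 136), (108, 116, 143), (109, 112, 161), (109, 99, 219), (108, 156, 219), (107, 173, 221), (110, 24, 236), (174, 15, 166), (107, 10, 236), (118, 28, 108), (174, 15, 165), (116, 8, 230), (110, 7, 232), (109, 117, 146), (110, 114, 137), (109, 117, 139)]
170 [(109, 111, 140), (109, 113, 149), (110, 113, 153), (74, 101, 147), (73, 100, 138), (0, 8, 68), (130, 11, 72), (101, 41, 50), (135, 8, 64), (0, 10, 52), (42, 46, 28), (74, 92, 149), (114, 16, 223), (109, 117, 148), (109, 120, 147), (108, 117, 148)]
200 [(110, 114, 146), (109, 110, 156), (110, 113, 149), (115, 7, 230), (108, 137, 93), (111, 8, 235), (110, 10, 238), (75, 104, 88), (72, 103, 87), (74, 98, 83), (72, 101, 88), (74, 93, 148), (109, 121, 150), (109, 113, 160), (26, 70, 225), (25, 71, 225)]
[280 164] [304 234]
(array([0.46439244, 0.44160956]), np.float64(0.28339309637646887), np.float64(0.01633661727215402), np.float64(0.0809723075331521), [np.float64(-0.14947731737641265), np.float64(0.1494774205041416)])
```

View pics/w8c.png

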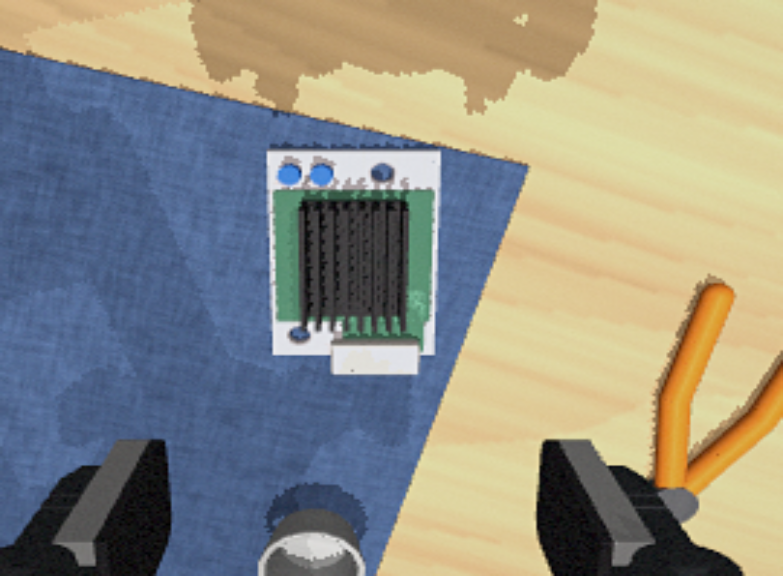

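The module sits squarely below the tool: sides at columns 223 and 281, back edge at row 122, as in the other two hovers. Descend, grip, carry to nest0.

{"name": "play_rows", "arguments": {
  "moves": [
    {"linear": [0, 0, -0.05], "twist": [0, 0, 0]},
    {"linear": [0, 0, -0.1], "twist": [0, 0, 0]},
    {"linear": [0, 0, -0.15], "twist": [0, 0, 0]},
    {"linear": [0, 0, -0.19], "twist": [0, 0, 0]},
    {"linear": [0, 0, -0.215], "twist": [0, 0, 0]}
  ]
}}

```text
clock: 22.38
tcp_pos: [0.4403, 0.3792, 0.0358]
orientation: [-2.907, 1.567, -2.522]
contact_force: [-0.4, -1.2, 0.8]
gripper_width: 0.699
```

{"name": "play_rows", "arguments": {
  "moves": [
    {"linear": [0, 0, -0.015], "twist": [0, 0, 0]},
    {"linear": [0, 0, -0.03], "twist": [0, 0, 0]},
    {"linear": [0, 0, -0.0337], "twist": [0, 0, 0]},
    {"linear": [0, 0, -0.0337], "twist": [0, 0, 0]},
    {"linear": [0, 0, -0.0337], "twist": [0, 0, 0]}
  ]
}}

```text
clock: 22.8
tcp_pos: [0.4428, 0.3809, 0.0147]
orientation: [0.139, 1.569, 0.524]
contact_force: [0.4, -0.9, 0.1]
gripper_width: 0.701
```

{"name": "play_rows", "arguments": {
  "moves": [
    {"linear": [0, 0, 0], "twist": [0, 0, 0]},
    {"linear": [0, 0, 0], "twist": [0, 0, 0]},
    {"linear": [0, 0, 0], "twist": [0, 0, 0]},
    {"linear": [0, 0, 0], "twist": [0, 0, 0]},
    {"linear": [0, 0, 0], "twist": [0, 0, 0]}
  ]
}}

```text
clock: 23.22
tcp_pos: [0.4422, 0.3805, 0.0141]
orientation: [0.034, 1.57, 0.418]
contact_force: [-0.4, -0.3, 0.5]
gripper_width: 0.699
```

{"name": "play_rows", "arguments": {
  "moves": [
    {"linear": [0, 0, 0], "twist": [0, 0, 0]},
    {"linear": [0, 0, 0], "twist": [0, 0, 0]},
    {"linear": [0, 0, 0], "twist": [0, 0, 0]},
    {"linear": [0, 0, 0], "twist": [0, 0, 0]},
    {"linear": [0, 0, 0], "twist": [0, 0, 0]}
  ],
  "claw": 1,
  "grip_force": 50
}}

```text
clock: 23.63
tcp_pos: [0.4421, 0.3804, 0.0139]
orientation: [-0.25, 1.57, 0.135]
contact_force: [-1.1, -0.2, 5.1]
gripper_width: 0.409
```

{"name": "play_rows", "arguments": {
  "moves": [
    {"linear": [0, 0, 0], "twist": [0, 0, 0]},
    {"linear": [0, 0, 0], "twist": [0, 0, 0]},
    {"linear": [0, 0, 0], "twist": [0, 0, 0]},
    {"linear": [0, 0, 0], "twist": [0, 0, 0]}
  ]
}}

```text
clock: 23.97
tcp_pos: [0.4422, 0.3804, 0.0139]
orientation: [-0.147, 1.57, 0.237]
contact_force: [-0.9, -0.7, 5.2]
gripper_width: 0.411
```

{"name": "play_rows", "arguments": {
  "moves": [
    {"linear": [0, 0, 0.02], "twist": [0, 0, 0]},
    {"linear": [0, 0, 0.06], "twist": [0, 0, 0]},
    {"linear": [0, 0, 0.1], "twist": [0, 0, 0]},
    {"linear": [0, 0, 0.143], "twist": [0, 0, 0]},
    {"linear": [0, 0, 0.143], "twist": [0, 0, 0]}
  ]
}}

```text
clock: 24.38
tcp_pos: [0.445, 0.3825, 0.1262]
orientation: [0.204, 1.562, 0.589]
contact_force: [1.3, 1.2, -1.8]
gripper_width: 0.412
```

{"name": "play_rows", "arguments": {
  "moves": [
    {"linear": [0.0125, -0.032, 0], "twist": [0, 0, -0.016]},
    {"linear": [0.025, -0.064, 0], "twist": [0, 0, -0.033]},
    {"linear": [0.0375, -0.095, 0], "twist": [0, 0, -0.05]},
    {"linear": [0.05, -0.127, 0], "twist": [0, 0, -0.066]},
    {"linear": [0.0625, -0.1585, 0], "twist": [0, 0, -0.0822]}
  ]
}}

```text
clock: 24.8
tcp_pos: [0.4882, 0.2601, 0.1198]
orientation: [-2.998, 1.569, -2.738]
contact_force: [1.2, 0.3, -1.9]
gripper_width: 0.41
```

{"name": "play_rows", "arguments": {
  "moves": [
    {"linear": [0.0125, -0.032, 0], "twist": [0, 0, -0.016]},
    {"linear": [0.025, -0.064, 0], "twist": [0, 0, -0.033]},
    {"linear": [0.0375, -0.095, 0], "twist": [0, 0, -0.05]},
    {"linear": [0.05, -0.127, 0], "twist": [0, 0, -0.066]},
    {"linear": [0.0625, -0.1585, 0], "twist": [0, 0, -0.0822]}
  ]
}}

```text
clock: 25.22
tcp_pos: [0.5351, 0.1413, 0.1197]
orientation: [-3.124, 1.569, -2.988]
contact_force: [0.3, 0.7, -2.8]
gripper_width: 0.41
```

{"name": "play_rows", "arguments": {
  "moves": [
    {"linear": [0.0125, -0.032, 0], "twist": [0, 0, -0.016]},
    {"linear": [0.025, -0.064, 0], "twist": [0, 0, -0.033]},
    {"linear": [0.0375, -0.095, 0], "twist": [0, 0, -0.05]},
    {"linear": [0.05, -0.127, 0], "twist": [0, 0, -0.066]},
    {"linear": [0.0625, -0.1585, 0], "twist": [0, 0, -0.0822]}
  ]
}}

```text
clock: 25.63
tcp_pos: [0.582, 0.0226, 0.1196]
orientation: [3.067, 1.569, 3.081]
contact_force: [0.7, -0.6, -2.4]
gripper_width: 0.41
```

{"name": "play_rows", "arguments": {
  "moves": [
    {"linear": [0.0125, -0.032, 0], "twist": [0, 0, -0.016]},
    {"linear": [0.025, -0.064, 0], "twist": [0, 0, -0.033]},
    {"linear": [0.0375, -0.095, 0], "twist": [0, 0, -0.05]},
    {"linear": [0.05, -0.127, 0], "twist": [0, 0, -0.066]},
    {"linear": [0.0625, -0.1585, 0], "twist": [0, 0, -0.0822]}
  ]
}}

```text
clock: 26.05
tcp_pos: [0.6289, -0.0962, 0.1194]
orientation: [2.998, 1.569, 2.888]
contact_force: [1.2, 0.3, -2.8]
gripper_width: 0.411
```

{"name": "play_rows", "arguments": {
  "moves": [
    {"linear": [0, 0, 0], "twist": [0, 0, 0]},
    {"linear": [0, 0, 0], "twist": [0, 0, 0]},
    {"linear": [0, 0, 0], "twist": [0, 0, 0]},
    {"linear": [0, 0, 0], "twist": [0, 0, 0]},
    {"linear": [0, 0, 0], "twist": [0, 0, 0]}
  ]
}}

```text
clock: 26.47
tcp_pos: [0.6287, -0.094, 0.1205]
orientation: [2.925, 1.569, 2.818]
contact_force: [-0.0, -0.2, -2.2]
gripper_width: 0.41
```

{"name": "play_rows", "arguments": {
  "moves": [
    {"linear": [0, 0, 0], "twist": [0, 0, 0]},
    {"linear": [0, 0, 0], "twist": [0, 0, 0]},
    {"linear": [0, 0, 0], "twist": [0, 0, 0]},
    {"linear": [0, 0, 0], "twist": [0, 0, 0]},
    {"linear": [0, 0, 0], "twist": [0, 0, 0]}
  ]
}}

```text
clock: 26.88
tcp_pos: [0.6295, -0.095, 0.1211]
orientation: [-0.719, 1.571, -0.828]
contact_force: [-0.2, 0.5, -1.6]
gripper_width: 0.413
```

```bash
python3 -c "
from h import *
goto(.6295,-.0953,.12,-.109)
im,K,T=cap('wrist','w9.png'); np.savez('pics/w9.npz',im=im,K=K,T=T)
cv2.imwrite('pics/w9c.png',cv2.resize(im[60:384,120:400],None,fx=2.1,fy=1.8))"
```

```text
t 26.88 tcp [ 0.6295 -0.095   0.1211] yaw -0.1084 tiltz [ 2.e-04 -2.e-04 -1.e+00] w 0.413 F [-0.2  0.5 -1.6]
linear [-0.0, -0.0004, -0.0014] twist [0.0001, 0.0001, -0.0004] rows 0.0
```

View pics/w9c.png

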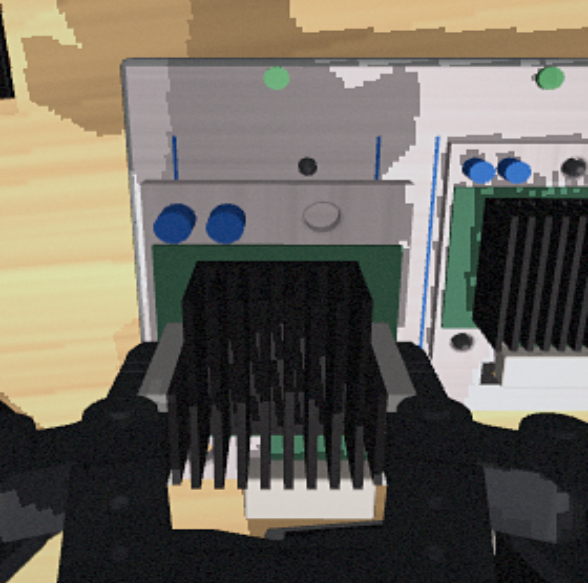

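The module in nest1 (right) is seated with pins in its holes. The held module's hole is at (273.3,180), the nest0 rear pin at (266.7,152.2).

```bash
python3 -c "
from h import *
heldcheck('w9',(273.3,180),(266.7,152.2),.1211-.0109)"
```

```text
pin px [265.9 152.2] pin tool-frame mm [-36.1   9.9] hole [-36.2  10.3] expect -36,10
```

{"name": "play_rows", "arguments": {
  "moves": [
    {"linear": [0.0002, -0.0004, -0.02], "twist": [0, 0, 0]},
    {"linear": [0.0002, -0.0004, -0.045], "twist": [0, 0, 0]},
    {"linear": [0.0002, -0.0004, -0.065], "twist": [0, 0, 0]},
    {"linear": [0.0002, -0.0004, -0.078], "twist": [0, 0, 0]},
    {"linear": [0.0002, -0.0004, -0.078], "twist": [0, 0, 0]}
  ]
}}

```text
clock: 27.35
tcp_pos: [0.6279, -0.0951, 0.0602]
orientation: [3.017, 1.567, 2.908]
contact_force: [0.7, 0.8, -2.8]
gripper_width: 0.409
```

{"name": "play_rows", "arguments": {
  "moves": [
    {"linear": [0, 0, 0], "twist": [0, 0, 0]},
    {"linear": [0, 0, 0], "twist": [0, 0, 0]},
    {"linear": [0, 0, 0], "twist": [0, 0, 0]},
    {"linear": [0, 0, 0], "twist": [0, 0, 0]},
    {"linear": [0, 0, 0], "twist": [0, 0, 0]}
  ]
}}

```text
clock: 27.77
tcp_pos: [0.6302, -0.0956, 0.0633]
orientation: [-0.217, 1.569, -0.325]
contact_force: [-0.1, 0.0, -2.6]
gripper_width: 0.407
```

{"name": "play_rows", "arguments": {
  "moves": [
    {"linear": [0, 0, -0.002], "twist": [0, 0, 0]},
    {"linear": [0, 0, -0.004], "twist": [0, 0, 0]},
    {"linear": [0, 0, -0.006], "twist": [0, 0, 0]},
    {"linear": [0, 0, -0.008], "twist": [0, 0, 0]},
    {"linear": [0, 0, -0.008], "twist": [0, 0, 0]}
  ]
}}

```text
clock: 28.18
tcp_pos: [0.6293, -0.0954, 0.0559]
orientation: [3.111, 1.57, 3.003]
contact_force: [-0.5, -0.2, -2.1]
gripper_width: 0.412
```

{"name": "play_rows", "arguments": {
  "moves": [
    {"linear": [0, 0, -0.002], "twist": [0, 0, 0]},
    {"linear": [0, 0, -0.004], "twist": [0, 0, 0]},
    {"linear": [0, 0, -0.0073], "twist": [0, 0, 0]},
    {"linear": [0, 0, -0.0073], "twist": [0, 0, 0]},
    {"linear": [0, 0, -0.0073], "twist": [0, 0, 0]}
  ]
}}

```text
clock: 28.6
tcp_pos: [0.6299, -0.0955, 0.051]
orientation: [-0.406, 1.57, -0.515]
contact_force: [0.6, 0.4, -1.0]
gripper_width: 0.412
```

```bash
python3 -c "
from h import *
goto(.6296,-.0953,.0509,-.109)"
```

```text
t 28.6 tcp [ 0.6299 -0.0955  0.051 ] yaw -0.1087 tiltz [ 4.e-04 -2.e-04 -1.e+00] w 0.412 F [ 0.6  0.4 -1. ]
linear [-0.0003, 0.0003, -0.0001] twist [0.0002, 0.0003, -0.0002] rows 0.0
```

{"name": "play_rows", "arguments": {
  "moves": [
    {"linear": [0, 0, -0.0004], "twist": [0, 0, 0]},
    {"linear": [0, 0, -0.0004], "twist": [0, 0, 0]},
    {"linear": [0, 0, -0.0004], "twist": [0, 0, 0]}
  ]
}}

```text
clock: 28.85
tcp_pos: [0.6298, -0.0955, 0.051]
orientation: [-0.369, 1.57, -0.478]
contact_force: [0.5, 0.5, 2.3]
gripper_width: 0.412
```

{"name": "play_rows", "arguments": {
  "moves": [
    {"linear": [0, 0, 0], "twist": [0, 0, 0]},
    {"linear": [0, 0, 0], "twist": [0, 0, 0]},
    {"linear": [0, 0, 0], "twist": [0, 0, 0]},
    {"linear": [0, 0, 0], "twist": [0, 0, 0]}
  ],
  "claw": -0.4
}}

```text
clock: 29.18
tcp_pos: [0.6296, -0.0955, 0.0506]
orientation: [-2.234, 1.571, -2.343]
contact_force: [0.1, -0.4, 0.2]
gripper_width: 0.699
```

{"name": "play_rows", "arguments": {
  "moves": [
    {"linear": [0, 0, 0.01], "twist": [0, 0, 0]},
    {"linear": [0, 0, 0.03], "twist": [0, 0, 0]},
    {"linear": [0, 0, 0.06], "twist": [0, 0, 0]},
    {"linear": [0, 0, 0.1], "twist": [0, 0, 0]},
    {"linear": [0, 0, 0.1], "twist": [0, 0, 0]}
  ]
}}

```text
clock: 29.6
tcp_pos: [0.6334, -0.0963, 0.1317]
orientation: [-0.158, 1.562, -0.266]
contact_force: [1.8, -0.4, 0.9]
gripper_width: 0.699
```

{"name": "play_rows", "arguments": {
  "moves": [
    {"linear": [-0.015, 0.025, 0.04], "twist": [0, 0, 0]},
    {"linear": [-0.03, 0.05, 0.08], "twist": [0, 0, 0]},
    {"linear": [-0.045, 0.075, 0.12], "twist": [0, 0, 0]},
    {"linear": [-0.06, 0.1, 0.16], "twist": [0, 0, 0]},
    {"linear": [-0.069, 0.123, 0.195], "twist": [0, 0, 0]}
  ],
  "claw": 1
}}

```text
clock: 30.02
tcp_pos: [0.5767, -0.0022, 0.2742]
orientation: [0.034, 1.57, -0.075]
contact_force: [-0.6, -0.0, -0.3]
gripper_width: 0.004
```

{"name": "play_rows", "arguments": {
  "moves": [
    {"linear": [0, 0, 0], "twist": [0, 0, 0]},
    {"linear": [0, 0, 0], "twist": [0, 0, 0]},
    {"linear": [0, 0, 0], "twist": [0, 0, 0]},
    {"linear": [0, 0, 0], "twist": [0, 0, 0]},
    {"linear": [0, 0, 0], "twist": [0, 0, 0]}
  ]
}}

```text
clock: 30.43
tcp_pos: [0.5773, -0.0038, 0.2703]
orientation: [-3.059, 1.568, 3.115]
contact_force: [0.7, -0.1, -1.0]
gripper_width: 0.005
```

{"name": "play_rows", "arguments": {
  "moves": [
    {"linear": [0, 0, 0], "twist": [0, 0, 0]},
    {"linear": [0, 0, 0], "twist": [0, 0, 0]},
    {"linear": [0, 0, 0], "twist": [0, 0, 0]},
    {"linear": [0, 0, 0], "twist": [0, 0, 0]},
    {"linear": [0, 0, 0], "twist": [0, 0, 0]}
  ]
}}

```text
clock: 30.85
tcp_pos: [0.5779, -0.0033, 0.2718]
orientation: [-2.765, 1.571, -2.874]
contact_force: [-0.5, 0.6, -0.6]
gripper_width: -0.001
```

Run:
```python
from h import *
goto(.446,.0255,.1,-.05)
im,K,T=cap('wrist','w10.png'); np.savez('pics/w10.npz',im=im,K=K,T=T)
for k,v in keyxy(im,K,T).items(): print(k,v)
```

```text
t 30.85 tcp [ 0.5779 -0.0033  0.2718] yaw -0.1088 tiltz [-3.e-04 -1.e-04 -1.e+00] w -0.001 F [-0.5  0.6 -0.6]
linear [-0.1758, 0.0384, -0.229] twist [0.0001, -0.0002, 0.0392] rows 5.2
yellow (np.int32(582), array([113.6,  55.6]), array([ 0.4538, -0.1315]))
red (np.int32(490), array([162.2,  46.1]), array([ 0.4504, -0.0803]))
blue (np.int32(570), array([213.5,  37.9]), array([ 0.4485, -0.0274]))
green (np.int32(588), array([316.7,  19.5]), array([0.4431, 0.0769]))
```

View pics/w10.png

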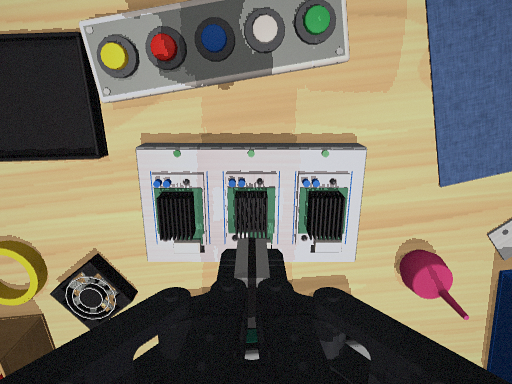

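All three modules lie alike in the nests. The key centres agree with the earlier measurement, giving white at about (0.4458, 0.0248). Move with the gripper shut to above white and press.

{"name": "play_rows", "arguments": {
  "moves": [
    {"linear": [-0.02, 0.004, -0.03], "twist": [0, 0, 0]},
    {"linear": [-0.04, 0.008, -0.055], "twist": [0, 0, 0]},
    {"linear": [-0.06, 0.012, -0.085], "twist": [0, 0, 0]},
    {"linear": [-0.075, 0.016, -0.11], "twist": [0, 0, 0]},
    {"linear": [-0.088, 0.0188, -0.128], "twist": [0, 0, 0]}
  ]
}}

```text
clock: 31.32
tcp_pos: [0.51, 0.0113, 0.1744]
orientation: [-3.125, 1.569, 3.049]
contact_force: [-0.2, -0.2, 0.2]
gripper_width: 0.002
```

{"name": "play_rows", "arguments": {
  "moves": [
    {"linear": [-0.02, 0.004, -0.03], "twist": [0, 0, 0]},
    {"linear": [-0.04, 0.008, -0.055], "twist": [0, 0, 0]},
    {"linear": [-0.06, 0.012, -0.085], "twist": [0, 0, 0]},
    {"linear": [-0.075, 0.016, -0.11], "twist": [0, 0, 0]},
    {"linear": [-0.088, 0.0188, -0.128], "twist": [0, 0, 0]}
  ]
}}

```text
clock: 31.73
tcp_pos: [0.4441, 0.0253, 0.0787]
orientation: [-3.089, 1.569, 3.085]
contact_force: [-1.8, -0.1, -0.6]
gripper_width: 0.004
```

{"name": "play_rows", "arguments": {
  "moves": [
    {"linear": [0, 0, 0], "twist": [0, 0, 0]},
    {"linear": [0, 0, 0], "twist": [0, 0, 0]},
    {"linear": [0, 0, 0], "twist": [0, 0, 0]},
    {"linear": [0, 0, 0], "twist": [0, 0, 0]},
    {"linear": [0, 0, 0], "twist": [0, 0, 0]}
  ]
}}

```text
clock: 32.15
tcp_pos: [0.4478, 0.0247, 0.0809]
orientation: [-0.026, 1.568, -0.135]
contact_force: [0.3, -0.4, 0.1]
gripper_width: -0.003
```

{"name": "play_rows", "arguments": {
  "moves": [
    {"linear": [0, 0, 0], "twist": [0, 0, 0]},
    {"linear": [0, 0, 0], "twist": [0, 0, 0]},
    {"linear": [0, 0, 0], "twist": [0, 0, 0]},
    {"linear": [0, 0, 0], "twist": [0, 0, 0]},
    {"linear": [0, 0, 0], "twist": [0, 0, 0]}
  ]
}}

```text
clock: 32.57
tcp_pos: [0.4459, 0.025, 0.08]
orientation: [-1.125, 1.571, -1.233]
contact_force: [0.2, -0.3, 0.3]
gripper_width: 0.003
```

```bash
python3 -c "
from h import *
goto(.4458,.0248,.0475,-.109)"
```

```text
t 32.57 tcp [0.4459 0.025  0.08  ] yaw -0.1086 tiltz [ 0.e+00 -1.e-04 -1.e+00] w 0.003 F [ 0.2 -0.3  0.3]
linear [-0.0002, -0.0003, -0.0433] twist [0.0001, 0.0, -0.0003] rows 0.8
```

{"name": "play_rows", "arguments": {
  "moves": [
    {"linear": [0, 0, -0.01], "twist": [0, 0, 0]},
    {"linear": [0, 0, -0.02], "twist": [0, 0, 0]},
    {"linear": [0, 0, -0.03], "twist": [0, 0, 0]},
    {"linear": [0, 0, -0.036], "twist": [0, 0, 0]},
    {"linear": [0, 0, -0.036], "twist": [0, 0, 0]}
  ]
}}

```text
clock: 32.98
tcp_pos: [0.4457, 0.025, 0.0519]
orientation: [-3.086, 1.57, 3.088]
contact_force: [-0.2, -0.1, 3.9]
gripper_width: -0.001
```

{"name": "play_rows", "arguments": {
  "moves": [
    {"linear": [0, 0, -0.002], "twist": [0, 0, 0]},
    {"linear": [0, 0, -0.0045], "twist": [0, 0, 0]},
    {"linear": [0, 0, -0.0075], "twist": [0, 0, 0]},
    {"linear": [0, 0, -0.0075], "twist": [0, 0, 0]},
    {"linear": [0, 0, -0.0075], "twist": [0, 0, 0]}
  ]
}}

```text
clock: 33.4
tcp_pos: [0.4458, 0.025, 0.0502]
orientation: [-0.222, 1.57, -0.33]
contact_force: [-10.8, -0.3, 49.5]
gripper_width: 0.002
```

{"name": "play_rows", "arguments": {
  "moves": [
    {"linear": [0, 0, 0], "twist": [0, 0, 0]},
    {"linear": [0, 0, 0], "twist": [0, 0, 0]},
    {"linear": [0, 0, 0], "twist": [0, 0, 0]}
  ]
}}

```text
clock: 33.65
tcp_pos: [0.4458, 0.025, 0.0503]
orientation: [-0.186, 1.57, -0.294]
contact_force: [-9.6, 0.6, 49.1]
gripper_width: 0.003
```

White bottomed out at TCP z≈0.050 (49 N, too hard: the shut fingertips reach about 3 mm beyond the TCP). I raise and go to blue, pressing more gently to about 0.0504.

{"name": "play_rows", "arguments": {
  "moves": [
    {"linear": [0, 0, 0.01], "twist": [0, 0, 0]},
    {"linear": [0, 0, 0.025], "twist": [0, 0, 0]},
    {"linear": [0, 0, 0.0435], "twist": [0, 0, 0]},
    {"linear": [0, 0, 0.0435], "twist": [0, 0, 0]}
  ]
}}

```text
clock: 33.98
tcp_pos: [0.447, 0.0249, 0.0816]
orientation: [-0.017, 1.568, -0.126]
contact_force: [0.1, 1.1, 0.1]
gripper_width: -0.005
```

{"name": "play_rows", "arguments": {
  "moves": [
    {"linear": [0.001, -0.02, 0], "twist": [0, 0, 0]},
    {"linear": [0.002, -0.045, 0], "twist": [0, 0, 0]},
    {"linear": [0.0035, -0.07, 0], "twist": [0, 0, 0]},
    {"linear": [0.0035, -0.07, 0], "twist": [0, 0, 0]},
    {"linear": [0.0035, -0.07, 0], "twist": [0, 0, 0]}
  ]
}}

```text
clock: 34.4
tcp_pos: [0.4483, -0.0279, 0.0794]
orientation: [2.977, 1.57, 2.866]
contact_force: [-0.0, 0.6, 0.7]
gripper_width: -0.0
```

{"name": "play_rows", "arguments": {
  "moves": [
    {"linear": [0, 0, 0], "twist": [0, 0, 0]},
    {"linear": [0, 0, 0], "twist": [0, 0, 0]},
    {"linear": [0, 0, 0], "twist": [0, 0, 0]},
    {"linear": [0, 0, 0], "twist": [0, 0, 0]}
  ]
}}

```text
clock: 34.73
tcp_pos: [0.4483, -0.0269, 0.0798]
orientation: [3.063, 1.57, 2.955]
contact_force: [1.0, -0.2, 0.2]
gripper_width: 0.0
```

{"name": "play_rows", "arguments": {
  "moves": [
    {"linear": [0, 0, -0.01], "twist": [0, 0, 0]},
    {"linear": [0, 0, -0.02], "twist": [0, 0, 0]},
    {"linear": [0, 0, -0.028], "twist": [0, 0, 0]},
    {"linear": [0, 0, -0.034], "twist": [0, 0, 0]},
    {"linear": [0, 0, -0.034], "twist": [0, 0, 0]}
  ]
}}

```text
clock: 35.15
tcp_pos: [0.448, -0.0273, 0.0534]
orientation: [2.978, 1.569, 2.869]
contact_force: [-0.5, 0.7, 3.7]
gripper_width: 0.001
```

{"name": "play_rows", "arguments": {
  "moves": [
    {"linear": [0, 0, -0.002], "twist": [0, 0, 0]},
    {"linear": [0, 0, -0.004], "twist": [0, 0, 0]},
    {"linear": [0, 0, -0.0056], "twist": [0, 0, 0]},
    {"linear": [0, 0, -0.0056], "twist": [0, 0, 0]},
    {"linear": [0, 0, -0.0056], "twist": [0, 0, 0]}
  ]
}}

```text
clock: 35.57
tcp_pos: [0.4481, -0.0273, 0.0509]
orientation: [2.974, 1.57, 2.866]
contact_force: [-3.6, 1.9, 12.4]
gripper_width: -0.002
```

{"name": "play_rows", "arguments": {
  "moves": [
    {"linear": [0, 0, 0], "twist": [0, 0, 0]},
    {"linear": [0, 0, 0], "twist": [0, 0, 0]},
    {"linear": [0, 0, 0], "twist": [0, 0, 0]}
  ]
}}

```text
clock: 35.82
tcp_pos: [0.4481, -0.0273, 0.0509]
orientation: [2.847, 1.571, 2.739]
contact_force: [-3.4, 2.3, 13.3]
gripper_width: 0.002
```

Blue is down against its stop (13 N, gentle enough). Next green.

{"name": "play_rows", "arguments": {
  "moves": [
    {"linear": [0, 0, 0.01], "twist": [0, 0, 0]},
    {"linear": [0, 0, 0.025], "twist": [0, 0, 0]},
    {"linear": [0, 0, 0.0396], "twist": [0, 0, 0]},
    {"linear": [0, 0, 0.0396], "twist": [0, 0, 0]}
  ]
}}

```text
clock: 36.15
tcp_pos: [0.4499, -0.0279, 0.0815]
orientation: [-0.188, 1.567, -0.297]
contact_force: [1.1, 0.5, -0.1]
gripper_width: 0.0
```

{"name": "play_rows", "arguments": {
  "moves": [
    {"linear": [-0.002, 0.035, 0], "twist": [0, 0, 0]},
    {"linear": [-0.004, 0.07, 0], "twist": [0, 0, 0]},
    {"linear": [-0.006, 0.105, 0], "twist": [0, 0, 0]},
    {"linear": [-0.007, 0.139, 0], "twist": [0, 0, 0]},
    {"linear": [-0.007, 0.139, 0], "twist": [0, 0, 0]}
  ]
}}

```text
clock: 36.57
tcp_pos: [0.4427, 0.0797, 0.0796]
orientation: [1.937, 1.57, 1.831]
contact_force: [0.1, -0.0, 0.1]
gripper_width: -0.001
```

{"name": "play_rows", "arguments": {
  "moves": [
    {"linear": [0, 0, 0], "twist": [0, 0, 0]},
    {"linear": [0, 0, 0], "twist": [0, 0, 0]},
    {"linear": [0, 0, 0], "twist": [0, 0, 0]},
    {"linear": [0, 0, 0], "twist": [0, 0, 0]},
    {"linear": [0, 0, 0], "twist": [0, 0, 0]}
  ]
}}

```text
clock: 36.98
tcp_pos: [0.4434, 0.0759, 0.0799]
orientation: [-1.661, 1.571, -1.771]
contact_force: [0.5, -1.1, -1.2]
gripper_width: 0.003
```

{"name": "play_rows", "arguments": {
  "moves": [
    {"linear": [0, 0, -0.01], "twist": [0, 0, 0]},
    {"linear": [0, 0, -0.02], "twist": [0, 0, 0]},
    {"linear": [0, 0, -0.028], "twist": [0, 0, 0]},
    {"linear": [0, 0, -0.034], "twist": [0, 0, 0]},
    {"linear": [0, 0, -0.034], "twist": [0, 0, 0]}
  ]
}}

```text
clock: 37.4
tcp_pos: [0.4428, 0.0765, 0.0534]
orientation: [-2.795, 1.569, -2.904]
contact_force: [0.4, -1.2, 4.2]
gripper_width: -0.003
```

{"name": "play_rows", "arguments": {
  "moves": [
    {"linear": [0, 0, -0.002], "twist": [0, 0, 0]},
    {"linear": [0, 0, -0.004], "twist": [0, 0, 0]},
    {"linear": [0, 0, -0.0056], "twist": [0, 0, 0]},
    {"linear": [0, 0, -0.0056], "twist": [0, 0, 0]},
    {"linear": [0, 0, -0.0056], "twist": [0, 0, 0]}
  ]
}}

```text
clock: 37.82
tcp_pos: [0.4429, 0.0766, 0.0509]
orientation: [-1.918, 1.57, -2.027]
contact_force: [-3.2, -3.0, 13.7]
gripper_width: 0.005
```

{"name": "play_rows", "arguments": {
  "moves": [
    {"linear": [0, 0, 0], "twist": [0, 0, 0]},
    {"linear": [0, 0, 0], "twist": [0, 0, 0]},
    {"linear": [0, 0, 0], "twist": [0, 0, 0]}
  ]
}}

```text
clock: 38.07
tcp_pos: [0.4429, 0.0766, 0.0509]
orientation: [-1.892, 1.57, -2.0]
contact_force: [-3.7, -2.3, 12.5]
gripper_width: -0.001
```

Run:
```python
from h import *
goto(.443,.077,.08,-.109)
im,K,T=cap("side","s2.png"); im2,K2,T2=cap("scene","s3.png")
a=cv2.resize(im[190:270,195:305],None,fx=7,fy=5); b=cv2.resize(im2[150:240,180:290],None,fx=7,fy=3.3); cv2.imwrite("pics/s23.png",np.vstack([a[:300],b[:297]]))
```

```text
t 38.07 tcp [0.4429 0.0766 0.0509] yaw -0.1082 tiltz [-2.e-04 -5.e-04 -1.e+00] w -0.001 F [-3.7 -2.3 12.5]
linear [0.0002, 0.0006, 0.0388] twist [0.0003, -0.0001, -0.0005] rows 0.7
```

Green is down. Raise, move high above red, and wait over 5 s.

{"name": "play_rows", "arguments": {
  "moves": [
    {"linear": [0, 0, 0.01], "twist": [0, 0, 0]},
    {"linear": [0, 0, 0.03], "twist": [0, 0, 0]},
    {"linear": [0, 0, 0.06], "twist": [0, 0, 0]},
    {"linear": [0, 0, 0.1], "twist": [0, 0, 0]},
    {"linear": [0, 0, 0.1396], "twist": [0, 0, 0]}
  ]
}}

```text
clock: 38.58
tcp_pos: [0.4425, 0.077, 0.1558]
orientation: [3.041, 1.569, 2.933]
contact_force: [0.9, -0.3, 0.3]
gripper_width: 0.0
```

{"name": "play_rows", "arguments": {
  "moves": [
    {"linear": [0.002, -0.045, 0], "twist": [0, 0, 0]},
    {"linear": [0.005, -0.09, 0], "twist": [0, 0, 0]},
    {"linear": [0.007, -0.135, 0], "twist": [0, 0, 0]},
    {"linear": [0.0095, -0.18, 0], "twist": [0, 0, 0]},
    {"linear": [0.0101, -0.2093, 0], "twist": [0, 0, 0]}
  ]
}}

```text
clock: 39.0
tcp_pos: [0.4514, -0.0826, 0.1554]
orientation: [-0.432, 1.569, -0.541]
contact_force: [0.4, 0.4, -0.4]
gripper_width: -0.002
```

{"name": "play_rows", "arguments": {
  "moves": [
    {"linear": [0, 0, 0], "twist": [0, 0, 0]},
    {"linear": [0, 0, 0], "twist": [0, 0, 0]},
    {"linear": [0, 0, 0], "twist": [0, 0, 0]},
    {"linear": [0, 0, 0], "twist": [0, 0, 0]},
    {"linear": [0, 0, 0], "twist": [0, 0, 0]}
  ]
}}

```text
clock: 39.42
tcp_pos: [0.4506, -0.0791, 0.1548]
orientation: [2.565, 1.57, 2.458]
contact_force: [0.5, -0.5, -0.2]
gripper_width: -0.001
```

{"name": "play_rows", "arguments": {
  "moves": [
    {"linear": [0, 0, 0], "twist": [0, 0, 0]},
    {"linear": [0, 0, 0], "twist": [0, 0, 0]},
    {"linear": [0, 0, 0], "twist": [0, 0, 0]},
    {"linear": [0, 0, 0], "twist": [0, 0, 0]},
    {"linear": [0, 0, 0], "twist": [0, 0, 0]}
  ]
}}

```text
clock: 39.83
tcp_pos: [0.4508, -0.0801, 0.1549]
orientation: [-1.509, 1.571, -1.617]
contact_force: [-0.8, -1.1, -0.2]
gripper_width: 0.001
```

{"name": "play_rows", "arguments": {
  "moves": [
    {"linear": [0, 0, 0], "twist": [0, 0, 0]},
    {"linear": [0, 0, 0], "twist": [0, 0, 0]},
    {"linear": [0, 0, 0], "twist": [0, 0, 0]},
    {"linear": [0, 0, 0], "twist": [0, 0, 0]},
    {"linear": [0, 0, 0], "twist": [0, 0, 0]}
  ]
}}

```text
clock: 40.25
tcp_pos: [0.4508, -0.0803, 0.1549]
orientation: [-1.479, 1.571, -1.588]
contact_force: [-0.3, 0.6, -0.2]
gripper_width: -0.003
```

{"name": "play_rows", "arguments": {
  "moves": [
    {"linear": [0, 0, 0], "twist": [0, 0, 0]},
    {"linear": [0, 0, 0], "twist": [0, 0, 0]},
    {"linear": [0, 0, 0], "twist": [0, 0, 0]},
    {"linear": [0, 0, 0], "twist": [0, 0, 0]},
    {"linear": [0, 0, 0], "twist": [0, 0, 0]}
  ]
}}

```text
clock: 40.67
tcp_pos: [0.4508, -0.0802, 0.1549]
orientation: [-1.623, 1.571, -1.732]
contact_force: [0.8, 0.1, -0.7]
gripper_width: 0.001
```

{"name": "play_rows", "arguments": {
  "moves": [
    {"linear": [0, 0, 0], "twist": [0, 0, 0]},
    {"linear": [0, 0, 0], "twist": [0, 0, 0]},
    {"linear": [0, 0, 0], "twist": [0, 0, 0]},
    {"linear": [0, 0, 0], "twist": [0, 0, 0]},
    {"linear": [0, 0, 0], "twist": [0, 0, 0]}
  ]
}}

```text
clock: 41.08
tcp_pos: [0.4508, -0.0802, 0.1549]
orientation: [-1.633, 1.571, -1.742]
contact_force: [-0.1, 0.6, 0.1]
gripper_width: -0.001
```

{"name": "play_rows", "arguments": {
  "moves": [
    {"linear": [0, 0, 0], "twist": [0, 0, 0]},
    {"linear": [0, 0, 0], "twist": [0, 0, 0]},
    {"linear": [0, 0, 0], "twist": [0, 0, 0]},
    {"linear": [0, 0, 0], "twist": [0, 0, 0]},
    {"linear": [0, 0, 0], "twist": [0, 0, 0]}
  ]
}}

```text
clock: 41.5
tcp_pos: [0.4508, -0.0802, 0.1549]
orientation: [-1.51, 1.571, -1.619]
contact_force: [0.2, -0.4, 0.8]
gripper_width: -0.003
```

{"name": "play_rows", "arguments": {
  "moves": [
    {"linear": [0, 0, 0], "twist": [0, 0, 0]},
    {"linear": [0, 0, 0], "twist": [0, 0, 0]},
    {"linear": [0, 0, 0], "twist": [0, 0, 0]},
    {"linear": [0, 0, 0], "twist": [0, 0, 0]},
    {"linear": [0, 0, 0], "twist": [0, 0, 0]}
  ]
}}

```text
clock: 41.92
tcp_pos: [0.4508, -0.0802, 0.1549]
orientation: [-1.949, 1.571, -2.057]
contact_force: [0.3, -0.1, -0.2]
gripper_width: 0.001
```

{"name": "play_rows", "arguments": {
  "moves": [
    {"linear": [0, 0, 0], "twist": [0, 0, 0]},
    {"linear": [0, 0, 0], "twist": [0, 0, 0]},
    {"linear": [0, 0, 0], "twist": [0, 0, 0]},
    {"linear": [0, 0, 0], "twist": [0, 0, 0]},
    {"linear": [0, 0, 0], "twist": [0, 0, 0]}
  ]
}}

```text
clock: 42.33
tcp_pos: [0.4509, -0.0802, 0.1549]
orientation: [-1.189, 1.571, -1.297]
contact_force: [-0.6, -0.9, 1.0]
gripper_width: -0.003
```

{"name": "play_rows", "arguments": {
  "moves": [
    {"linear": [0, 0, 0], "twist": [0, 0, 0]},
    {"linear": [0, 0, 0], "twist": [0, 0, 0]},
    {"linear": [0, 0, 0], "twist": [0, 0, 0]},
    {"linear": [0, 0, 0], "twist": [0, 0, 0]},
    {"linear": [0, 0, 0], "twist": [0, 0, 0]}
  ]
}}

```text
clock: 42.75
tcp_pos: [0.4508, -0.0802, 0.1549]
orientation: [-1.611, 1.571, -1.72]
contact_force: [-0.2, -0.5, -0.2]
gripper_width: -0.002
```

{"name": "play_rows", "arguments": {
  "moves": [
    {"linear": [0, 0, 0], "twist": [0, 0, 0]},
    {"linear": [0, 0, 0], "twist": [0, 0, 0]},
    {"linear": [0, 0, 0], "twist": [0, 0, 0]},
    {"linear": [0, 0, 0], "twist": [0, 0, 0]},
    {"linear": [0, 0, 0], "twist": [0, 0, 0]}
  ]
}}

```text
clock: 43.17
tcp_pos: [0.4508, -0.0803, 0.1549]
orientation: [-1.626, 1.571, -1.734]
contact_force: [-0.2, 0.1, -0.0]
gripper_width: 0.002
```

{"name": "play_rows", "arguments": {
  "moves": [
    {"linear": [0, 0, 0], "twist": [0, 0, 0]},
    {"linear": [0, 0, 0], "twist": [0, 0, 0]},
    {"linear": [0, 0, 0], "twist": [0, 0, 0]},
    {"linear": [0, 0, 0], "twist": [0, 0, 0]},
    {"linear": [0, 0, 0], "twist": [0, 0, 0]}
  ]
}}

```text
clock: 43.58
tcp_pos: [0.4508, -0.0802, 0.1549]
orientation: [-1.498, 1.571, -1.607]
contact_force: [-0.1, -2.0, -0.2]
gripper_width: 0.0
```

{"name": "play_rows", "arguments": {
  "moves": [
    {"linear": [0, 0, 0], "twist": [0, 0, 0]},
    {"linear": [0, 0, 0], "twist": [0, 0, 0]},
    {"linear": [0, 0, 0], "twist": [0, 0, 0]},
    {"linear": [0, 0, 0], "twist": [0, 0, 0]},
    {"linear": [0, 0, 0], "twist": [0, 0, 0]}
  ]
}}

```text
clock: 44.0
tcp_pos: [0.4508, -0.0802, 0.1549]
orientation: [-2.292, 1.571, -2.4]
contact_force: [-0.2, 0.5, 1.2]
gripper_width: -0.002
```

Run:
```python
from h import *
goto(.4505,-.0804,.08,-.109)
im,K,T=cap('wrist','w11.png'); np.savez('pics/w11.npz',im=im,K=K,T=T)
# red cap seen from close
h=cv2.cvtColor(im,cv2.COLOR_BGR2HSV); m=cv2.inRange(h,(0,150,90),(6,255,255)); n,l,st,c=cv2.connectedComponentsWithStats(m); i=1+np.argmax(st[1:,4]); print(st[i],c[i],ray(K,T,c[i],.052))
# tester modules unmoved? compare scene views masks
```

```text
t 44.0 tcp [ 0.4508 -0.0802  0.1549] yaw -0.1086 tiltz [-1.e-04 -1.e-04 -1.e+00] w -0.002 F [-0.2  0.5  1.2]
linear [-0.0004, -0.0003, -0.0999] twist [0.0, -0.0, -0.0002] rows 1.8
[237 176  32  33 791] [252.41340076 192.69911504] [[ 0.45189545 -0.07949403  0.052     ]]
```

The test has run 5.8 s hands-off. Press red.

{"name": "play_rows", "arguments": {
  "moves": [
    {"linear": [0, 0, -0.025], "twist": [0, 0, 0]},
    {"linear": [0, 0, -0.05], "twist": [0, 0, 0]},
    {"linear": [0, 0, -0.075], "twist": [0, 0, 0]},
    {"linear": [0, 0, -0.1], "twist": [0, 0, 0]},
    {"linear": [0, 0, -0.1], "twist": [0, 0, 0]}
  ]
}}

```text
clock: 44.47
tcp_pos: [0.4486, -0.0795, 0.0774]
orientation: [2.94, 1.566, 2.831]
contact_force: [0.4, -0.4, 0.7]
gripper_width: -0.001
```

{"name": "play_rows", "arguments": {
  "moves": [
    {"linear": [0, 0, -0.01], "twist": [0, 0, 0]},
    {"linear": [0, 0, -0.02], "twist": [0, 0, 0]},
    {"linear": [0, 0, -0.028], "twist": [0, 0, 0]},
    {"linear": [0, 0, -0.034], "twist": [0, 0, 0]},
    {"linear": [0, 0, -0.034], "twist": [0, 0, 0]}
  ]
}}

```text
clock: 44.88
tcp_pos: [0.4513, -0.0804, 0.0542]
orientation: [-0.363, 1.57, -0.471]
contact_force: [0.1, 0.0, 3.6]
gripper_width: -0.001
```

{"name": "play_rows", "arguments": {
  "moves": [
    {"linear": [0, 0, -0.002], "twist": [0, 0, 0]},
    {"linear": [0, 0, -0.004], "twist": [0, 0, 0]},
    {"linear": [0, 0, -0.0056], "twist": [0, 0, 0]},
    {"linear": [0, 0, -0.0056], "twist": [0, 0, 0]},
    {"linear": [0, 0, -0.0056], "twist": [0, 0, 0]}
  ]
}}

```text
clock: 45.3
tcp_pos: [0.4513, -0.0804, 0.051]
orientation: [-0.349, 1.57, -0.458]
contact_force: [-0.5, 1.0, 10.4]
gripper_width: -0.002
```

{"name": "play_rows", "arguments": {
  "moves": [
    {"linear": [0, 0, 0], "twist": [0, 0, 0]},
    {"linear": [0, 0, 0], "twist": [0, 0, 0]},
    {"linear": [0, 0, 0], "twist": [0, 0, 0]}
  ]
}}

```text
clock: 45.55
tcp_pos: [0.4513, -0.0804, 0.051]
orientation: [-0.326, 1.57, -0.435]
contact_force: [-2.0, 0.4, 10.6]
gripper_width: 0.001
```

{"name": "play_rows", "arguments": {
  "moves": [
    {"linear": [0, 0, 0.01], "twist": [0, 0, 0]},
    {"linear": [0, 0, 0.03], "twist": [0, 0, 0]},
    {"linear": [0, 0, 0.07], "twist": [0, 0, 0]},
    {"linear": [0, 0, 0.11], "twist": [0, 0, 0]},
    {"linear": [0, 0, 0.146], "twist": [0, 0, 0]}
  ]
}}

```text
clock: 45.97
tcp_pos: [0.4503, -0.08, 0.1613]
orientation: [3.073, 1.57, 2.964]
contact_force: [0.8, -0.2, -0.4]
gripper_width: 0.001
```

{"name": "play_rows", "arguments": {
  "moves": [
    {"linear": [0, -0.04, 0.02], "twist": [0, 0, 0]},
    {"linear": [0, -0.08, 0.04], "twist": [0, 0, 0]},
    {"linear": [0, -0.12, 0.07], "twist": [0, 0, 0]},
    {"linear": [0, -0.16, 0.1], "twist": [0, 0, 0]},
    {"linear": [0, -0.19, 0.146], "twist": [0, 0, 0]}
  ]
}}

```text
clock: 46.38
tcp_pos: [0.449, -0.2237, 0.2688]
orientation: [2.806, 1.567, 2.697]
contact_force: [0.5, 0.2, -0.2]
gripper_width: 0.0
```

{"name": "play_rows", "arguments": {
  "moves": [
    {"linear": [0, 0, 0], "twist": [0, 0, 0]},
    {"linear": [0, 0, 0], "twist": [0, 0, 0]},
    {"linear": [0, 0, 0], "twist": [0, 0, 0]},
    {"linear": [0, 0, 0], "twist": [0, 0, 0]},
    {"linear": [0, 0, 0], "twist": [0, 0, 0]}
  ],
  "claw": -0.4
}}

```text
clock: 46.8
tcp_pos: [0.4499, -0.2212, 0.2679]
orientation: [2.636, 1.568, 2.528]
contact_force: [-0.4, 0.3, -0.3]
gripper_width: 0.694
```

{"name": "play_rows", "arguments": {
  "moves": [
    {"linear": [0, 0, 0], "twist": [0, 0, 0]},
    {"linear": [0, 0, 0], "twist": [0, 0, 0]},
    {"linear": [0, 0, 0], "twist": [0, 0, 0]},
    {"linear": [0, 0, 0], "twist": [0, 0, 0]},
    {"linear": [0, 0, 0], "twist": [0, 0, 0]}
  ]
}}

```text
clock: 47.22
tcp_pos: [0.4508, -0.2226, 0.2691]
orientation: [-3.1, 1.571, 3.074]
contact_force: [0.4, -0.2, -0.3]
gripper_width: 0.701
```

Run:
```python
from h import *
goto(.6296,-.0953,.16,-.109)
im,K,T=cap('wrist','w12.png'); np.savez('pics/w12.npz',im=im,K=K,T=T)
```

```text
t 47.22 tcp [ 0.4508 -0.2226  0.2691] yaw -0.1085 tiltz [-2.e-04  0.e+00 -1.e+00] w 0.701 F [ 0.4 -0.2 -0.3]
linear [0.2383, 0.1697, -0.1455] twist [-0.0, -0.0001, -0.0004] rows 5.9
```

View pics/w12.png

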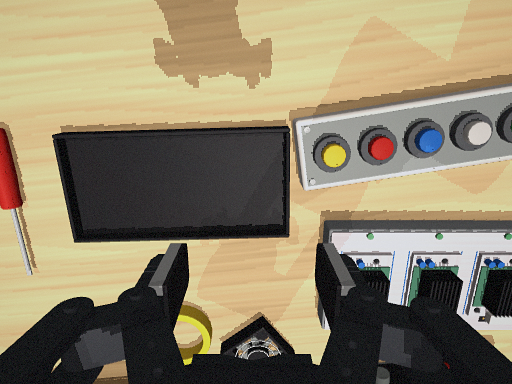

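The tray rim's corners are at about (53,135), (290,127), (289,236), (74,242). The keys are up and the modules still seated on the right.

Run:
```python
from h import *
d=np.load("pics/w12.npz"); im,K,T=d["im"],d["K"],d["T"]
P=ray(K,T,[(53,135),(290,127),(289,236),(74,242)],.025)[:,:2]
A=np.array([(-.07,-.14),(-.07,.14),(.07,.14),(.07,-.14)])
ang,t,res=rigid(A,P); print("tray",t.round(4),"yaw",round(float(ang),4),(res*1000).round(1).tolist())
R=np.array([[np.cos(ang),-np.sin(ang)],[np.sin(ang),np.cos(ang)]])
for y in(-.085,0,.085): print(y,(t+R@[0,y]).round(4))
```

```text
tray [ 0.4798 -0.3185] yaw -0.0793 [[1.5, 1.8], [0.2, -0.7], [-1.0, -1.1], [-0.7, 0.0]]
-0.085 [ 0.4731 -0.4032]
0 [ 0.4798 -0.3185]
0.085 [ 0.4865 -0.2338]
```

{"name": "play_rows", "arguments": {
  "moves": [
    {"linear": [0.024, 0.017, -0.018], "twist": [0, 0, 0]},
    {"linear": [0.048, 0.034, -0.037], "twist": [0, 0, 0]},
    {"linear": [0.072, 0.051, -0.056], "twist": [0, 0, 0]},
    {"linear": [0.096, 0.068, -0.074], "twist": [0, 0, 0]},
    {"linear": [0.1192, 0.0847, -0.0928], "twist": [0, 0, 0]}
  ]
}}

```text
clock: 47.68
tcp_pos: [0.5412, -0.1587, 0.1991]
orientation: [-0.483, 1.57, -0.592]
contact_force: [-0.6, -0.0, -0.1]
gripper_width: 0.707
```

{"name": "play_rows", "arguments": {
  "moves": [
    {"linear": [0.024, 0.017, -0.018], "twist": [0, 0, 0]},
    {"linear": [0.048, 0.034, -0.037], "twist": [0, 0, 0]},
    {"linear": [0.072, 0.051, -0.056], "twist": [0, 0, 0]},
    {"linear": [0.096, 0.068, -0.074], "twist": [0, 0, 0]},
    {"linear": [0.1192, 0.0847, -0.0928], "twist": [0, 0, 0]}
  ]
}}

```text
clock: 48.1
tcp_pos: [0.6307, -0.095, 0.1293]
orientation: [-0.447, 1.571, -0.556]
contact_force: [0.0, -0.0, -0.0]
gripper_width: 0.696
```

{"name": "play_rows", "arguments": {
  "moves": [
    {"linear": [0, 0, 0], "twist": [0, 0, 0]},
    {"linear": [0, 0, 0], "twist": [0, 0, 0]},
    {"linear": [0, 0, 0], "twist": [0, 0, 0]},
    {"linear": [0, 0, 0], "twist": [0, 0, 0]},
    {"linear": [0, 0, 0], "twist": [0, 0, 0]}
  ]
}}

```text
clock: 48.52
tcp_pos: [0.6294, -0.0964, 0.1309]
orientation: [-0.419, 1.57, -0.528]
contact_force: [-0.7, 0.4, -0.2]
gripper_width: 0.701
```

{"name": "play_rows", "arguments": {
  "moves": [
    {"linear": [0, 0, 0], "twist": [0, 0, 0]},
    {"linear": [0, 0, 0], "twist": [0, 0, 0]},
    {"linear": [0, 0, 0], "twist": [0, 0, 0]},
    {"linear": [0, 0, 0], "twist": [0, 0, 0]},
    {"linear": [0, 0, 0], "twist": [0, 0, 0]}
  ]
}}

```text
clock: 48.93
tcp_pos: [0.6296, -0.0958, 0.1302]
orientation: [-0.647, 1.571, -0.756]
contact_force: [0.3, 0.1, -0.8]
gripper_width: 0.7
```

```bash
python3 -c "
from h import *
goto(.6296,-.0955,.053,-.109)"
```

```text
t 48.93 tcp [ 0.6296 -0.0958  0.1302] yaw -0.1088 tiltz [ 2.e-04 -2.e-04 -1.e+00] w 0.7 F [ 0.3  0.1 -0.8]
linear [-0.0, 0.0004, -0.1029] twist [0.0001, 0.0001, -0.0001] rows 1.9
```

{"name": "play_rows", "arguments": {
  "moves": [
    {"linear": [0, 0.0004, -0.03], "twist": [0, 0, 0]},
    {"linear": [0, 0.0004, -0.06], "twist": [0, 0, 0]},
    {"linear": [0, 0.0004, -0.085], "twist": [0, 0, 0]},
    {"linear": [0, 0.0004, -0.097], "twist": [0, 0, 0]},
    {"linear": [0, 0.0004, -0.1029], "twist": [0, 0, 0]}
  ]
}}

```text
clock: 49.35
tcp_pos: [0.6285, -0.0951, 0.0512]
orientation: [3.031, 1.568, 2.922]
contact_force: [0.6, 0.7, -0.6]
gripper_width: 0.699
```

{"name": "play_rows", "arguments": {
  "moves": [
    {"linear": [0, 0, 0], "twist": [0, 0, 0]},
    {"linear": [0, 0, 0], "twist": [0, 0, 0]},
    {"linear": [0, 0, 0], "twist": [0, 0, 0]},
    {"linear": [0, 0, 0], "twist": [0, 0, 0]},
    {"linear": [0, 0, 0], "twist": [0, 0, 0]}
  ]
}}

```text
clock: 49.77
tcp_pos: [0.6304, -0.0955, 0.0539]
orientation: [-0.193, 1.569, -0.301]
contact_force: [-0.2, 0.4, -0.2]
gripper_width: 0.703
```

{"name": "play_rows", "arguments": {
  "moves": [
    {"linear": [0, 0, 0], "twist": [0, 0, 0]},
    {"linear": [0, 0, 0], "twist": [0, 0, 0]},
    {"linear": [0, 0, 0], "twist": [0, 0, 0]},
    {"linear": [0, 0, 0], "twist": [0, 0, 0]},
    {"linear": [0, 0, 0], "twist": [0, 0, 0]}
  ],
  "claw": 1,
  "grip_force": 50
}}

```text
clock: 50.18
tcp_pos: [0.6301, -0.0955, 0.0535]
orientation: [-0.263, 1.57, -0.372]
contact_force: [0.3, 0.1, 5.2]
gripper_width: 0.41
```

{"name": "play_rows", "arguments": {
  "moves": [
    {"linear": [0, 0, 0], "twist": [0, 0, 0]},
    {"linear": [0, 0, 0], "twist": [0, 0, 0]},
    {"linear": [0, 0, 0], "twist": [0, 0, 0]},
    {"linear": [0, 0, 0], "twist": [0, 0, 0]}
  ]
}}

```text
clock: 50.52
tcp_pos: [0.63, -0.0955, 0.0535]
orientation: [-0.303, 1.57, -0.412]
contact_force: [-2.3, 0.1, 6.4]
gripper_width: 0.407
```

{"name": "play_rows", "arguments": {
  "moves": [
    {"linear": [0, 0, 0.01], "twist": [0, 0, 0]},
    {"linear": [0, 0, 0.025], "twist": [0, 0, 0]},
    {"linear": [0, 0, 0.05], "twist": [0, 0, 0]},
    {"linear": [0, 0, 0.08], "twist": [0, 0, 0]},
    {"linear": [0, 0, 0.1029], "twist": [0, 0, 0]}
  ]
}}

```text
clock: 50.93
tcp_pos: [0.6296, -0.0953, 0.1318]
orientation: [-0.536, 1.571, -0.644]
contact_force: [-0.1, 0.7, -2.2]
gripper_width: 0.41
```

{"name": "play_rows", "arguments": {
  "moves": [
    {"linear": [-0.014, -0.027, 0], "twist": [0, 0, 0.0013]},
    {"linear": [-0.028, -0.054, 0], "twist": [0, 0, 0.0026]},
    {"linear": [-0.042, -0.081, 0], "twist": [0, 0, 0.004]},
    {"linear": [-0.056, -0.108, 0], "twist": [0, 0, 0.0053]},
    {"linear": [-0.0694, -0.1346, 0], "twist": [0, 0, 0.0067]}
  ]
}}

```text
clock: 51.35
tcp_pos: [0.5768, -0.197, 0.1307]
orientation: [-2.293, 1.571, -2.391]
contact_force: [-0.7, 0.2, -2.4]
gripper_width: 0.408
```

{"name": "play_rows", "arguments": {
  "moves": [
    {"linear": [-0.014, -0.027, 0], "twist": [0, 0, 0.0013]},
    {"linear": [-0.028, -0.054, 0], "twist": [0, 0, 0.0026]},
    {"linear": [-0.042, -0.081, 0], "twist": [0, 0, 0.004]},
    {"linear": [-0.056, -0.108, 0], "twist": [0, 0, 0.0053]},
    {"linear": [-0.0694, -0.1346, 0], "twist": [0, 0, 0.0067]}
  ]
}}

```text
clock: 51.77
tcp_pos: [0.5247, -0.2981, 0.1306]
orientation: [-3.042, 1.571, -3.13]
contact_force: [0.2, -0.2, -2.4]
gripper_width: 0.409
```

{"name": "play_rows", "arguments": {
  "moves": [
    {"linear": [-0.014, -0.027, 0], "twist": [0, 0, 0.0013]},
    {"linear": [-0.028, -0.054, 0], "twist": [0, 0, 0.0026]},
    {"linear": [-0.042, -0.081, 0], "twist": [0, 0, 0.004]},
    {"linear": [-0.056, -0.108, 0], "twist": [0, 0, 0.0053]},
    {"linear": [-0.0694, -0.1346, 0], "twist": [0, 0, 0.0067]}
  ]
}}

```text
clock: 52.18
tcp_pos: [0.4727, -0.399, 0.1306]
orientation: [2.827, 1.571, 2.748]
contact_force: [0.3, 0.4, -2.0]
gripper_width: 0.409
```

{"name": "play_rows", "arguments": {
  "moves": [
    {"linear": [0, 0, 0], "twist": [0, 0, 0]},
    {"linear": [0, 0, 0], "twist": [0, 0, 0]},
    {"linear": [0, 0, 0], "twist": [0, 0, 0]},
    {"linear": [0, 0, 0], "twist": [0, 0, 0]},
    {"linear": [0, 0, 0], "twist": [0, 0, 0]}
  ]
}}

```text
clock: 52.6
tcp_pos: [0.4738, -0.3972, 0.1301]
orientation: [2.029, 1.57, 1.952]
contact_force: [-0.6, -0.2, -2.5]
gripper_width: 0.409
```

{"name": "play_rows", "arguments": {
  "moves": [
    {"linear": [0, 0, 0], "twist": [0, 0, 0]},
    {"linear": [0, 0, 0], "twist": [0, 0, 0]},
    {"linear": [0, 0, 0], "twist": [0, 0, 0]},
    {"linear": [0, 0, 0], "twist": [0, 0, 0]}
  ]
}}

```text
clock: 52.93
tcp_pos: [0.4736, -0.398, 0.13]
orientation: [-2.544, 1.571, -2.622]
contact_force: [0.2, 0.7, -3.4]
gripper_width: 0.409
```

```bash
python3 -c "
from h import *
goto(.4735,-.3983,.0185,-.0793)
im,K,T=cap('wrist','w13.png'); np.savez('pics/w13.npz',im=im,K=K,T=T)
"
```

```text
t 52.93 tcp [ 0.4736 -0.398   0.13  ] yaw -0.0781 tiltz [-1.e-04 -1.e-04 -1.e+00] w 0.409 F [ 0.2  0.7 -3.4]
linear [-0.0001, -0.0004, -0.1487] twist [0.0, -0.0001, -0.0008] rows 2.7
```

{"name": "play_rows", "arguments": {
  "moves": [
    {"linear": [0, -0.0004, -0.03], "twist": [0, 0, 0]},
    {"linear": [0, -0.0004, -0.06], "twist": [0, 0, 0]},
    {"linear": [0, -0.0004, -0.09], "twist": [0, 0, 0]},
    {"linear": [0, -0.0004, -0.12], "twist": [0, 0, 0]},
    {"linear": [0, -0.0004, -0.133], "twist": [0, 0, 0]}
  ]
}}

```text
clock: 53.4
tcp_pos: [0.4722, -0.3972, 0.0276]
orientation: [2.439, 1.567, 2.361]
contact_force: [-0.6, -0.1, -2.5]
gripper_width: 0.407
```

{"name": "play_rows", "arguments": {
  "moves": [
    {"linear": [0, 0, -0.004], "twist": [0, 0, 0]},
    {"linear": [0, 0, -0.008], "twist": [0, 0, 0]},
    {"linear": [0, 0, -0.012], "twist": [0, 0, 0]},
    {"linear": [0, 0, -0.0155], "twist": [0, 0, 0]},
    {"linear": [0, 0, -0.0155], "twist": [0, 0, 0]}
  ]
}}

```text
clock: 53.82
tcp_pos: [0.4739, -0.3989, 0.0192]
orientation: [-0.822, 1.57, -0.901]
contact_force: [0.5, -0.4, -1.8]
gripper_width: 0.41
```

{"name": "play_rows", "arguments": {
  "moves": [
    {"linear": [0, 0, 0], "twist": [0, 0, 0]},
    {"linear": [0, 0, 0], "twist": [0, 0, 0]},
    {"linear": [0, 0, 0], "twist": [0, 0, 0]},
    {"linear": [0, 0, 0], "twist": [0, 0, 0]}
  ]
}}

```text
clock: 54.15
tcp_pos: [0.4736, -0.3987, 0.019]
orientation: [-0.89, 1.57, -0.968]
contact_force: [-0.4, 0.5, -2.6]
gripper_width: 0.409
```

```bash
python3 -c "
from h import *
goto(.4735,-.3983,.0185,-.0793)
"
```

```text
t 54.15 tcp [ 0.4736 -0.3987  0.019 ] yaw -0.0785 tiltz [ 4.e-04 -5.e-04 -1.e+00] w 0.409 F [-0.4  0.5 -2.6]
linear [-0.0002, 0.0005, -0.0007] twist [0.0003, 0.0002, -0.0006] rows 0.0
```

{"name": "play_rows", "arguments": {
  "moves": [
    {"linear": [0, 0, -0.0006], "twist": [0, 0, 0]},
    {"linear": [0, 0, -0.0006], "twist": [0, 0, 0]}
  ]
}}

```text
clock: 54.32
tcp_pos: [0.4736, -0.3986, 0.0185]
orientation: [-0.89, 1.57, -0.968]
contact_force: [-0.2, 0.5, 0.2]
gripper_width: 0.409
```

{"name": "play_rows", "arguments": {
  "moves": [
    {"linear": [0, 0, 0], "twist": [0, 0, 0]},
    {"linear": [0, 0, 0], "twist": [0, 0, 0]},
    {"linear": [0, 0, 0], "twist": [0, 0, 0]},
    {"linear": [0, 0, 0], "twist": [0, 0, 0]}
  ],
  "claw": -0.1
}}

```text
clock: 54.65
tcp_pos: [0.4736, -0.3987, 0.0183]
orientation: [-0.998, 1.57, -1.077]
contact_force: [0.3, -0.3, 0.2]
gripper_width: 0.545
```

{"name": "play_rows", "arguments": {
  "moves": [
    {"linear": [0, 0, 0.015], "twist": [0, 0, 0]},
    {"linear": [0, 0, 0.04], "twist": [0, 0, 0]},
    {"linear": [0, 0, 0.08], "twist": [0, 0, 0]},
    {"linear": [0, 0, 0.12], "twist": [0, 0, 0]},
    {"linear": [0, 0, 0.149], "twist": [0, 0, 0]}
  ]
}}

```text
clock: 55.07
tcp_pos: [0.4741, -0.3991, 0.1332]
orientation: [-0.759, 1.568, -0.837]
contact_force: [1.1, -0.3, 0.2]
gripper_width: 0.549
```

{"name": "play_rows", "arguments": {
  "moves": [
    {"linear": [0.011, 0.026, 0], "twist": [0, 0, -0.001]},
    {"linear": [0.022, 0.052, 0], "twist": [0, 0, -0.002]},
    {"linear": [0.033, 0.078, 0], "twist": [0, 0, -0.003]},
    {"linear": [0.044, 0.104, 0], "twist": [0, 0, -0.004]},
    {"linear": [0.0551, 0.1293, 0], "twist": [0, 0, -0.0051]}
  ],
  "claw": -0.4
}}

```text
clock: 55.48
tcp_pos: [0.5151, -0.3007, 0.131]
orientation: [-0.619, 1.57, -0.705]
contact_force: [1.0, -0.6, -0.1]
gripper_width: 0.698
```

{"name": "play_rows", "arguments": {
  "moves": [
    {"linear": [0.011, 0.026, 0], "twist": [0, 0, -0.001]},
    {"linear": [0.022, 0.052, 0], "twist": [0, 0, -0.002]},
    {"linear": [0.033, 0.078, 0], "twist": [0, 0, -0.003]},
    {"linear": [0.044, 0.104, 0], "twist": [0, 0, -0.004]},
    {"linear": [0.0551, 0.1293, 0], "twist": [0, 0, -0.0051]}
  ]
}}

```text
clock: 55.9
tcp_pos: [0.5565, -0.2036, 0.1309]
orientation: [-0.453, 1.57, -0.547]
contact_force: [-0.5, 0.2, -0.2]
gripper_width: 0.7
```

{"name": "play_rows", "arguments": {
  "moves": [
    {"linear": [0.011, 0.026, 0], "twist": [0, 0, -0.001]},
    {"linear": [0.022, 0.052, 0], "twist": [0, 0, -0.002]},
    {"linear": [0.033, 0.078, 0], "twist": [0, 0, -0.003]},
    {"linear": [0.044, 0.104, 0], "twist": [0, 0, -0.004]},
    {"linear": [0.0551, 0.1293, 0], "twist": [0, 0, -0.0051]}
  ]
}}

```text
clock: 56.32
tcp_pos: [0.5978, -0.1065, 0.1309]
orientation: [-0.254, 1.57, -0.355]
contact_force: [-0.6, -0.1, -0.4]
gripper_width: 0.701
```

{"name": "play_rows", "arguments": {
  "moves": [
    {"linear": [0.011, 0.026, 0], "twist": [0, 0, -0.001]},
    {"linear": [0.022, 0.052, 0], "twist": [0, 0, -0.002]},
    {"linear": [0.033, 0.078, 0], "twist": [0, 0, -0.003]},
    {"linear": [0.044, 0.104, 0], "twist": [0, 0, -0.004]},
    {"linear": [0.0551, 0.1293, 0], "twist": [0, 0, -0.0051]}
  ]
}}

```text
clock: 56.73
tcp_pos: [0.6392, -0.0095, 0.1309]
orientation: [-0.122, 1.57, -0.231]
contact_force: [-0.1, -0.8, -0.1]
gripper_width: 0.703
```

{"name": "play_rows", "arguments": {
  "moves": [
    {"linear": [0, 0, 0], "twist": [0, 0, 0]},
    {"linear": [0, 0, 0], "twist": [0, 0, 0]},
    {"linear": [0, 0, 0], "twist": [0, 0, 0]},
    {"linear": [0, 0, 0], "twist": [0, 0, 0]},
    {"linear": [0, 0, 0], "twist": [0, 0, 0]}
  ]
}}

```text
clock: 57.15
tcp_pos: [0.6384, -0.0116, 0.1301]
orientation: [-2.192, 1.57, -2.303]
contact_force: [-0.2, 0.7, -0.6]
gripper_width: 0.699
```

{"name": "play_rows", "arguments": {
  "moves": [
    {"linear": [0, 0, 0], "twist": [0, 0, 0]},
    {"linear": [0, 0, 0], "twist": [0, 0, 0]},
    {"linear": [0, 0, 0], "twist": [0, 0, 0]},
    {"linear": [0, 0, 0], "twist": [0, 0, 0]},
    {"linear": [0, 0, 0], "twist": [0, 0, 0]}
  ]
}}

```text
clock: 57.57
tcp_pos: [0.6387, -0.0108, 0.1299]
orientation: [-2.123, 1.571, -2.232]
contact_force: [0.0, 0.4, -0.0]
gripper_width: 0.7
```

Run:
```python
from h import *
goto(.6389,-.0107,.0535,-.109)
im,K,T=cap('wrist','w14.png'); np.savez('pics/w14.npz',im=im,K=K,T=T)
im,K,T=cap('scene','s14.png'); np.savez('pics/s14.npz',im=im,K=K,T=T)
```

```text
t 57.57 tcp [ 0.6387 -0.0108  0.1299] yaw -0.1093 tiltz [-1.e-04 -1.e-04 -1.e+00] w 0.7 F [ 0.   0.4 -0. ]
linear [0.0002, 0.0001, -0.1019] twist [0.0001, -0.0001, 0.0002] rows 1.8
```

{"name": "play_rows", "arguments": {
  "moves": [
    {"linear": [0, 0, -0.03], "twist": [0, 0, 0]},
    {"linear": [0, 0, -0.06], "twist": [0, 0, 0]},
    {"linear": [0, 0, -0.085], "twist": [0, 0, 0]},
    {"linear": [0, 0, -0.097], "twist": [0, 0, 0]},
    {"linear": [0, 0, -0.1019], "twist": [0, 0, 0]}
  ]
}}

```text
clock: 58.08
tcp_pos: [0.6375, -0.0104, 0.0518]
orientation: [-3.129, 1.568, 3.045]
contact_force: [-0.9, -0.7, 0.7]
gripper_width: 0.697
```

{"name": "play_rows", "arguments": {
  "moves": [
    {"linear": [0, 0, 0], "twist": [0, 0, 0]},
    {"linear": [0, 0, 0], "twist": [0, 0, 0]},
    {"linear": [0, 0, 0], "twist": [0, 0, 0]},
    {"linear": [0, 0, 0], "twist": [0, 0, 0]},
    {"linear": [0, 0, 0], "twist": [0, 0, 0]}
  ]
}}

```text
clock: 58.5
tcp_pos: [0.6395, -0.0107, 0.0545]
orientation: [-0.068, 1.569, -0.177]
contact_force: [-0.6, 0.1, -1.0]
gripper_width: 0.7
```

{"name": "play_rows", "arguments": {
  "moves": [
    {"linear": [0, 0, 0], "twist": [0, 0, 0]},
    {"linear": [0, 0, 0], "twist": [0, 0, 0]},
    {"linear": [0, 0, 0], "twist": [0, 0, 0]},
    {"linear": [0, 0, 0], "twist": [0, 0, 0]},
    {"linear": [0, 0, 0], "twist": [0, 0, 0]}
  ],
  "claw": 1,
  "grip_force": 50
}}

```text
clock: 58.92
tcp_pos: [0.6392, -0.0107, 0.0541]
orientation: [-0.22, 1.57, -0.33]
contact_force: [-1.1, -0.4, 6.4]
gripper_width: 0.414
```

{"name": "play_rows", "arguments": {
  "moves": [
    {"linear": [0, 0, 0], "twist": [0, 0, 0]},
    {"linear": [0, 0, 0], "twist": [0, 0, 0]},
    {"linear": [0, 0, 0], "twist": [0, 0, 0]},
    {"linear": [0, 0, 0], "twist": [0, 0, 0]}
  ]
}}

```text
clock: 59.25
tcp_pos: [0.6392, -0.0107, 0.0541]
orientation: [-0.235, 1.57, -0.344]
contact_force: [-1.2, -0.4, 5.8]
gripper_width: 0.406
```

{"name": "play_rows", "arguments": {
  "moves": [
    {"linear": [0, 0, 0.01], "twist": [0, 0, 0]},
    {"linear": [0, 0, 0.025], "twist": [0, 0, 0]},
    {"linear": [0, 0, 0.05], "twist": [0, 0, 0]},
    {"linear": [0, 0, 0.08], "twist": [0, 0, 0]},
    {"linear": [0, 0, 0.1019], "twist": [0, 0, 0]}
  ]
}}

```text
clock: 59.67
tcp_pos: [0.6388, -0.0106, 0.1318]
orientation: [-0.122, 1.571, -0.231]
contact_force: [0.9, -0.3, -2.8]
gripper_width: 0.411
```

{"name": "play_rows", "arguments": {
  "moves": [
    {"linear": [-0.014, -0.027, 0], "twist": [0, 0, 0.0013]},
    {"linear": [-0.028, -0.054, 0], "twist": [0, 0, 0.0026]},
    {"linear": [-0.042, -0.081, 0], "twist": [0, 0, 0.004]},
    {"linear": [-0.056, -0.108, 0], "twist": [0, 0, 0.0053]},
    {"linear": [-0.0707, -0.1368, 0], "twist": [0, 0, 0.0067]}
  ]
}}

```text
clock: 60.08
tcp_pos: [0.585, -0.1137, 0.1305]
orientation: [2.647, 1.571, 2.549]
contact_force: [0.0, -0.1, -2.5]
gripper_width: 0.41
```

{"name": "play_rows", "arguments": {
  "moves": [
    {"linear": [-0.014, -0.027, 0], "twist": [0, 0, 0.0013]},
    {"linear": [-0.028, -0.054, 0], "twist": [0, 0, 0.0026]},
    {"linear": [-0.042, -0.081, 0], "twist": [0, 0, 0.004]},
    {"linear": [-0.056, -0.108, 0], "twist": [0, 0, 0.0053]},
    {"linear": [-0.0707, -0.1368, 0], "twist": [0, 0, 0.0067]}
  ]
}}

```text
clock: 60.5
tcp_pos: [0.5319, -0.2164, 0.1305]
orientation: [2.433, 1.57, 2.344]
contact_force: [0.1, 0.4, -2.9]
gripper_width: 0.411
```

{"name": "play_rows", "arguments": {
  "moves": [
    {"linear": [-0.014, -0.027, 0], "twist": [0, 0, 0.0013]},
    {"linear": [-0.028, -0.054, 0], "twist": [0, 0, 0.0026]},
    {"linear": [-0.042, -0.081, 0], "twist": [0, 0, 0.004]},
    {"linear": [-0.056, -0.108, 0], "twist": [0, 0, 0.0053]},
    {"linear": [-0.0707, -0.1368, 0], "twist": [0, 0, 0.0067]}
  ]
}}

```text
clock: 60.92
tcp_pos: [0.4789, -0.3189, 0.1305]
orientation: [2.25, 1.57, 2.171]
contact_force: [-0.7, -0.0, -2.6]
gripper_width: 0.412
```

{"name": "play_rows", "arguments": {
  "moves": [
    {"linear": [0, 0, 0], "twist": [0, 0, 0]},
    {"linear": [0, 0, 0], "twist": [0, 0, 0]},
    {"linear": [0, 0, 0], "twist": [0, 0, 0]},
    {"linear": [0, 0, 0], "twist": [0, 0, 0]},
    {"linear": [0, 0, 0], "twist": [0, 0, 0]}
  ]
}}

```text
clock: 61.33
tcp_pos: [0.48, -0.3174, 0.13]
orientation: [2.06, 1.57, 1.982]
contact_force: [0.2, 0.1, -3.9]
gripper_width: 0.411
```

{"name": "play_rows", "arguments": {
  "moves": [
    {"linear": [0, 0, 0], "twist": [0, 0, 0]},
    {"linear": [0, 0, 0], "twist": [0, 0, 0]},
    {"linear": [0, 0, 0], "twist": [0, 0, 0]},
    {"linear": [0, 0, 0], "twist": [0, 0, 0]}
  ]
}}

```text
clock: 61.67
tcp_pos: [0.4798, -0.3182, 0.1299]
orientation: [-2.579, 1.571, -2.658]
contact_force: [-0.5, 0.9, -3.0]
gripper_width: 0.409
```

```bash
cat >> h.py <<'E'
def traymods(im,K,T,z=.011,amin=150):
    """white/green plate blobs in the tray region: extents in tray frame (mm)"""
    hsv=cv2.cvtColor(im,cv2.COLOR_BGR2HSV)
    m=cv2.inRange(hsv,(0,0,120),(180,45,255))|cv2.inRange(hsv,(60,60,40),(85,255,255))
    n,l,st,c=cv2.connectedComponentsWithStats(cv2.morphologyEx(m,cv2.MORPH_CLOSE,np.ones((3,3))))
    a=-.0793; R=np.array([[np.cos(a),-np.sin(a)],[np.sin(a),np.cos(a)]])
    for i in range(1,n):
        if st[i,4]<amin: continue
        v,u=np.nonzero(l==i); p=(ray(K,T,np.c_[u,v],z)[:,:2]-[.4798,-.3185])@R*1000
        if abs(p.mean(0)[0])<90 and abs(p.mean(0)[1])<160: print("blob",st[i,4],"x",np.percentile(p[:,0],[1,99]).round(0),"y",np.percentile(p[:,1],[1,99]).round(0),"px",c[i].round(0))
E
python3 - <<'E'
from h import *
goto(.4798,-.3185,.0185,-.0793)
im,K,T=cap('wrist','w15.png'); traymods(im,K,T)
im,K,T=cap('scene','s15.png'); print("scene"); traymods(im,K,T,amin=20)
E
```

```text
t 61.67 tcp [ 0.4798 -0.3182  0.1299] yaw -0.0785 tiltz [-1.e-04 -0.e+00 -1.e+00] w 0.409 F [-0.5  0.9 -3. ]
linear [-0.0, -0.0005, -0.1486] twist [0.0, -0.0, -0.0005] rows 2.7
blob 9552 x [-43.  55.] y [-108.   52.] px [220. 187.]
scene
blob 79 x [-139.  -66.] y [-89. -26.] px [150. 160.]
blob 106 x [-44.  45.] y [-110.  -53.] px [136. 177.]
```

The left module in the tray lies where it was set (y −110 to −53 mm). Lower the second one in the middle.

{"name": "play_rows", "arguments": {
  "moves": [
    {"linear": [0, -0.0004, -0.03], "twist": [0, 0, 0]},
    {"linear": [0, -0.0004, -0.06], "twist": [0, 0, 0]},
    {"linear": [0, -0.0004, -0.09], "twist": [0, 0, 0]},
    {"linear": [0, -0.0004, -0.12], "twist": [0, 0, 0]},
    {"linear": [0, -0.0004, -0.132], "twist": [0, 0, 0]}
  ]
}}

```text
clock: 62.18
tcp_pos: [0.4783, -0.3176, 0.0283]
orientation: [2.542, 1.567, 2.463]
contact_force: [-0.4, -0.1, -2.8]
gripper_width: 0.412
```

{"name": "play_rows", "arguments": {
  "moves": [
    {"linear": [0, 0, -0.004], "twist": [0, 0, 0]},
    {"linear": [0, 0, -0.008], "twist": [0, 0, 0]},
    {"linear": [0, 0, -0.012], "twist": [0, 0, 0]},
    {"linear": [0, 0, -0.0155], "twist": [0, 0, 0]},
    {"linear": [0, 0, -0.0155], "twist": [0, 0, 0]}
  ]
}}

```text
clock: 62.6
tcp_pos: [0.4801, -0.319, 0.0198]
orientation: [-0.714, 1.57, -0.793]
contact_force: [-0.0, 0.2, -2.4]
gripper_width: 0.407
```

{"name": "play_rows", "arguments": {
  "moves": [
    {"linear": [0, 0, 0], "twist": [0, 0, 0]},
    {"linear": [0, 0, 0], "twist": [0, 0, 0]},
    {"linear": [0, 0, -0.0004], "twist": [0, 0, 0]},
    {"linear": [0, 0, -0.0004], "twist": [0, 0, 0]}
  ]
}}

```text
clock: 62.93
tcp_pos: [0.4798, -0.3189, 0.0193]
orientation: [-0.825, 1.57, -0.904]
contact_force: [0.0, 0.6, -2.5]
gripper_width: 0.413
```

{"name": "play_rows", "arguments": {
  "moves": [
    {"linear": [0, 0, 0], "twist": [0, 0, 0]},
    {"linear": [0, 0, 0], "twist": [0, 0, 0]},
    {"linear": [0, 0, 0], "twist": [0, 0, 0]},
    {"linear": [0, 0, 0], "twist": [0, 0, 0]}
  ],
  "claw": -0.1
}}

```text
clock: 63.27
tcp_pos: [0.4799, -0.3189, 0.0192]
orientation: [-0.727, 1.57, -0.806]
contact_force: [0.5, 0.4, 0.4]
gripper_width: 0.552
```

{"name": "play_rows", "arguments": {
  "moves": [
    {"linear": [0, 0, 0.015], "twist": [0, 0, 0]},
    {"linear": [0, 0, 0.04], "twist": [0, 0, 0]},
    {"linear": [0, 0, 0.08], "twist": [0, 0, 0]},
    {"linear": [0, 0, 0.12], "twist": [0, 0, 0]},
    {"linear": [0, 0, 0.149], "twist": [0, 0, 0]}
  ]
}}

```text
clock: 63.68
tcp_pos: [0.4803, -0.3192, 0.1339]
orientation: [-0.651, 1.568, -0.73]
contact_force: [0.5, -0.6, -0.7]
gripper_width: 0.545
```

```bash
python3 -c "
from h import *
goto(.6477,.0738,.13,-.109)
"
```

```text
t 63.68 tcp [ 0.4803 -0.3192  0.1339] yaw -0.0789 tiltz [ 0.0019 -0.0017 -1.    ] w 0.545 F [ 0.5 -0.6 -0.7]
linear [0.2232, 0.524, -0.0052] twist [0.0011, 0.0012, -0.0201] rows 10.2
```

{"name": "play_rows", "arguments": {
  "moves": [
    {"linear": [0.011, 0.026, 0], "twist": [0, 0, -0.001]},
    {"linear": [0.022, 0.052, 0], "twist": [0, 0, -0.002]},
    {"linear": [0.033, 0.078, 0], "twist": [0, 0, -0.003]},
    {"linear": [0.044, 0.104, 0], "twist": [0, 0, -0.004]},
    {"linear": [0.056, 0.1309, 0], "twist": [0, 0, -0.005]}
  ],
  "claw": -0.4
}}

```text
clock: 64.1
tcp_pos: [0.522, -0.2198, 0.1318]
orientation: [-0.599, 1.57, -0.685]
contact_force: [0.3, 0.0, 0.1]
gripper_width: 0.7
```

{"name": "play_rows", "arguments": {
  "moves": [
    {"linear": [0.011, 0.026, 0], "twist": [0, 0, -0.001]},
    {"linear": [0.022, 0.052, 0], "twist": [0, 0, -0.002]},
    {"linear": [0.033, 0.078, 0], "twist": [0, 0, -0.003]},
    {"linear": [0.044, 0.104, 0], "twist": [0, 0, -0.004]},
    {"linear": [0.056, 0.1309, 0], "twist": [0, 0, -0.005]}
  ]
}}

```text
clock: 64.52
tcp_pos: [0.564, -0.1214, 0.1317]
orientation: [-0.525, 1.57, -0.619]
contact_force: [0.5, -0.1, -0.3]
gripper_width: 0.699
```

{"name": "play_rows", "arguments": {
  "moves": [
    {"linear": [0.011, 0.026, 0], "twist": [0, 0, -0.001]},
    {"linear": [0.022, 0.052, 0], "twist": [0, 0, -0.002]},
    {"linear": [0.033, 0.078, 0], "twist": [0, 0, -0.003]},
    {"linear": [0.044, 0.104, 0], "twist": [0, 0, -0.004]},
    {"linear": [0.056, 0.1309, 0], "twist": [0, 0, -0.005]}
  ]
}}

```text
clock: 64.93
tcp_pos: [0.6059, -0.0232, 0.1317]
orientation: [-0.43, 1.57, -0.532]
contact_force: [0.7, -0.2, 0.1]
gripper_width: 0.703
```

{"name": "play_rows", "arguments": {
  "moves": [
    {"linear": [0.011, 0.026, 0], "twist": [0, 0, -0.001]},
    {"linear": [0.022, 0.052, 0], "twist": [0, 0, -0.002]},
    {"linear": [0.033, 0.078, 0], "twist": [0, 0, -0.003]},
    {"linear": [0.044, 0.104, 0], "twist": [0, 0, -0.004]},
    {"linear": [0.056, 0.1309, 0], "twist": [0, 0, -0.005]}
  ]
}}

```text
clock: 65.35
tcp_pos: [0.6479, 0.0749, 0.1317]
orientation: [-0.46, 1.57, -0.569]
contact_force: [-0.3, -0.3, 0.2]
gripper_width: 0.698
```

{"name": "play_rows", "arguments": {
  "moves": [
    {"linear": [0, 0, 0], "twist": [0, 0, 0]},
    {"linear": [0, 0, 0], "twist": [0, 0, 0]},
    {"linear": [0, 0, 0], "twist": [0, 0, 0]},
    {"linear": [0, 0, 0], "twist": [0, 0, 0]},
    {"linear": [0, 0, 0], "twist": [0, 0, 0]}
  ]
}}

```text
clock: 65.77
tcp_pos: [0.6473, 0.073, 0.131]
orientation: [-2.233, 1.57, -2.343]
contact_force: [0.8, -0.2, 0.6]
gripper_width: 0.7
```

{"name": "play_rows", "arguments": {
  "moves": [
    {"linear": [0, 0, 0], "twist": [0, 0, 0]},
    {"linear": [0, 0, 0], "twist": [0, 0, 0]},
    {"linear": [0, 0, 0], "twist": [0, 0, 0]},
    {"linear": [0, 0, 0], "twist": [0, 0, 0]},
    {"linear": [0, 0, 0], "twist": [0, 0, 0]}
  ]
}}

```text
clock: 66.18
tcp_pos: [0.6477, 0.0738, 0.1308]
orientation: [-1.837, 1.571, -1.946]
contact_force: [-1.1, 0.2, -0.0]
gripper_width: 0.7
```

Run:
```python
from h import *
goto(.6477,.0738,.0535,-.109)
im,K,T=cap('scene','s16.png'); traymods(im,K,T,amin=20)
im,K,T=cap('wrist','w16.png'); cv2.imwrite("pics/w16c.png",im)
# rear hole/pin & blue caps of the module under the tool: compare with the same hover on nest1 (w14)
a=cv2.imread("pics/w14.png")[100:240,190:330]; b=im[100:240,190:330]; print("mean abs diff",np.abs(a.astype(int)-b).mean())
r=cv2.matchTemplate(cv2.cvtColor(im,7),cv2.cvtColor(a[10:-10,10:-10],7),cv2.TM_CCOEFF_NORMED); print(cv2.minMaxLoc(r)," expect (200,110)")
```

```text
t 66.18 tcp [0.6477 0.0738 0.1308] yaw -0.1091 tiltz [-0.e+00 -1.e-04 -1.e+00] w 0.7 F [-1.1  0.2 -0. ]
linear [-0.0, -0.0001, -0.103] twist [0.0001, -0.0, 0.0001] rows 1.9
blob 99 x [-44.  44.] y [-110.  -53.] px [136. 176.]
blob 106 x [-46.  43.] y [-29.  27.] px [156. 179.]
mean abs diff 16.13205782312925
(-0.6075326204299927, 0.9578632116317749, (133, 116), (200, 110))  expect (200,110)
```

Both tray modules are in place and the third is exactly under the tool (template match as expected). Grip and carry it.

{"name": "play_rows", "arguments": {
  "moves": [
    {"linear": [0, 0, -0.03], "twist": [0, 0, 0]},
    {"linear": [0, 0, -0.06], "twist": [0, 0, 0]},
    {"linear": [0, 0, -0.085], "twist": [0, 0, 0]},
    {"linear": [0, 0, -0.097], "twist": [0, 0, 0]},
    {"linear": [0, 0, -0.103], "twist": [0, 0, 0]}
  ]
}}

```text
clock: 66.7
tcp_pos: [0.6465, 0.074, 0.0518]
orientation: [-2.995, 1.568, -3.104]
contact_force: [0.1, -0.2, -0.2]
gripper_width: 0.701
```

{"name": "play_rows", "arguments": {
  "moves": [
    {"linear": [0, 0, 0], "twist": [0, 0, 0]},
    {"linear": [0, 0, 0], "twist": [0, 0, 0]},
    {"linear": [0, 0, 0], "twist": [0, 0, 0]},
    {"linear": [0, 0, 0], "twist": [0, 0, 0]},
    {"linear": [0, 0, 0], "twist": [0, 0, 0]}
  ]
}}

```text
clock: 67.12
tcp_pos: [0.6484, 0.074, 0.0546]
orientation: [0.062, 1.569, -0.047]
contact_force: [0.2, -0.1, -0.9]
gripper_width: 0.699
```

{"name": "play_rows", "arguments": {
  "moves": [
    {"linear": [0, 0, 0], "twist": [0, 0, 0]},
    {"linear": [0, 0, 0], "twist": [0, 0, 0]},
    {"linear": [0, 0, 0], "twist": [0, 0, 0]},
    {"linear": [0, 0, 0], "twist": [0, 0, 0]},
    {"linear": [0, 0, 0], "twist": [0, 0, 0]}
  ],
  "claw": 1,
  "grip_force": 50
}}

```text
clock: 67.53
tcp_pos: [0.6481, 0.074, 0.0542]
orientation: [-0.044, 1.57, -0.153]
contact_force: [-0.9, 0.2, 6.1]
gripper_width: 0.412
```

{"name": "play_rows", "arguments": {
  "moves": [
    {"linear": [0, 0, 0], "twist": [0, 0, 0]},
    {"linear": [0, 0, 0], "twist": [0, 0, 0]},
    {"linear": [0, 0, 0], "twist": [0, 0, 0]},
    {"linear": [0, 0, 0], "twist": [0, 0, 0]}
  ]
}}

```text
clock: 67.87
tcp_pos: [0.6482, 0.074, 0.0542]
orientation: [0.001, 1.57, -0.108]
contact_force: [-0.4, -0.8, 5.0]
gripper_width: 0.408
```

{"name": "play_rows", "arguments": {
  "moves": [
    {"linear": [0, 0, 0.01], "twist": [0, 0, 0]},
    {"linear": [0, 0, 0.025], "twist": [0, 0, 0]},
    {"linear": [0, 0, 0.05], "twist": [0, 0, 0]},
    {"linear": [0, 0, 0.08], "twist": [0, 0, 0]},
    {"linear": [0, 0, 0.103], "twist": [0, 0, 0]}
  ]
}}

```text
clock: 68.28
tcp_pos: [0.6477, 0.074, 0.1326]
orientation: [0.002, 1.571, -0.107]
contact_force: [-0.1, 0.0, -2.1]
gripper_width: 0.407
```

{"name": "play_rows", "arguments": {
  "moves": [
    {"linear": [-0.014, -0.027, 0], "twist": [0, 0, 0.0013]},
    {"linear": [-0.028, -0.054, 0], "twist": [0, 0, 0.0026]},
    {"linear": [-0.042, -0.082, 0], "twist": [0, 0, 0.004]},
    {"linear": [-0.057, -0.11, 0], "twist": [0, 0, 0.0053]},
    {"linear": [-0.0718, -0.1389, 0], "twist": [0, 0, 0.0067]}
  ]
}}

```text
clock: 68.7
tcp_pos: [0.5931, -0.0308, 0.1314]
orientation: [-0.971, 1.571, -1.07]
contact_force: [-0.2, -0.2, -2.3]
gripper_width: 0.409
```

{"name": "play_rows", "arguments": {
  "moves": [
    {"linear": [-0.014, -0.027, 0], "twist": [0, 0, 0.0013]},
    {"linear": [-0.028, -0.054, 0], "twist": [0, 0, 0.0026]},
    {"linear": [-0.042, -0.082, 0], "twist": [0, 0, 0.004]},
    {"linear": [-0.057, -0.11, 0], "twist": [0, 0, 0.0053]},
    {"linear": [-0.0718, -0.1389, 0], "twist": [0, 0, 0.0067]}
  ]
}}

```text
clock: 69.12
tcp_pos: [0.5392, -0.1351, 0.1314]
orientation: [-0.918, 1.571, -1.007]
contact_force: [0.3, -0.2, -1.7]
gripper_width: 0.408
```

{"name": "play_rows", "arguments": {
  "moves": [
    {"linear": [-0.014, -0.027, 0], "twist": [0, 0, 0.0013]},
    {"linear": [-0.028, -0.054, 0], "twist": [0, 0, 0.0026]},
    {"linear": [-0.042, -0.082, 0], "twist": [0, 0, 0.004]},
    {"linear": [-0.057, -0.11, 0], "twist": [0, 0, 0.0053]},
    {"linear": [-0.0718, -0.1389, 0], "twist": [0, 0, 0.0067]}
  ]
}}

```text
clock: 69.53
tcp_pos: [0.4854, -0.2393, 0.1314]
orientation: [-0.908, 1.571, -0.987]
contact_force: [0.7, 0.7, -2.8]
gripper_width: 0.406
```

{"name": "play_rows", "arguments": {
  "moves": [
    {"linear": [0, 0, 0], "twist": [0, 0, 0]},
    {"linear": [0, 0, 0], "twist": [0, 0, 0]},
    {"linear": [0, 0, 0], "twist": [0, 0, 0]},
    {"linear": [0, 0, 0], "twist": [0, 0, 0]},
    {"linear": [0, 0, 0], "twist": [0, 0, 0]}
  ]
}}

```text
clock: 69.95
tcp_pos: [0.4865, -0.2377, 0.1309]
orientation: [1.644, 1.571, 1.566]
contact_force: [-0.2, -0.5, -1.7]
gripper_width: 0.409
```

{"name": "play_rows", "arguments": {
  "moves": [
    {"linear": [0, 0, 0], "twist": [0, 0, 0]},
    {"linear": [0, 0, 0], "twist": [0, 0, 0]},
    {"linear": [0, 0, 0], "twist": [0, 0, 0]},
    {"linear": [0, 0, 0], "twist": [0, 0, 0]}
  ]
}}

```text
clock: 70.28
tcp_pos: [0.4863, -0.2383, 0.1307]
orientation: [-2.135, 1.571, -2.213]
contact_force: [1.4, 0.2, -2.0]
gripper_width: 0.409
```

Run:
```python
from h import *
goto(.4861,-.2387,.0185,-.0793)
im,K,T=cap('scene','s17.png'); traymods(im,K,T,amin=20)
im,K,T=cap('wrist','w17.png'); print('wrist'); traymods(im,K,T)
```

```text
t 70.28 tcp [ 0.4863 -0.2383  0.1307] yaw -0.0783 tiltz [-1.e-04 -1.e-04 -1.e+00] w 0.409 F [ 1.4  0.2 -2. ]
linear [-0.0002, -0.0005, -0.1497] twist [0.0001, -0.0, -0.0007] rows 2.7
blob 85 x [-141.  -68.] y [ 0. 63.] px [171. 163.]
blob 104 x [-44.  45.] y [-110.  -53.] px [136. 177.]
blob 104 x [-43.  43.] y [-29.  27.] px [155. 180.]
wrist
blob 9385 x [-44.  55.] y [-28. 132.] px [220. 187.]
blob 2934 x [-44.  42.] y [-109.  -50.] px [ 69. 168.]
blob 780 x [38. 56.] y [-110.  -62.] px [ 64. 237.]
```

{"name": "play_rows", "arguments": {
  "moves": [
    {"linear": [0, -0.0005, -0.03], "twist": [0, 0, 0]},
    {"linear": [0, -0.0005, -0.06], "twist": [0, 0, 0]},
    {"linear": [0, -0.0005, -0.09], "twist": [0, 0, 0]},
    {"linear": [0, -0.0005, -0.12], "twist": [0, 0, 0]},
    {"linear": [0, -0.0005, -0.133], "twist": [0, 0, 0]}
  ]
}}

```text
clock: 70.8
tcp_pos: [0.4848, -0.2381, 0.0286]
orientation: [2.673, 1.567, 2.594]
contact_force: [-0.9, 0.3, -1.7]
gripper_width: 0.409
```

{"name": "play_rows", "arguments": {
  "moves": [
    {"linear": [0, 0, -0.004], "twist": [0, 0, 0]},
    {"linear": [0, 0, -0.008], "twist": [0, 0, 0]},
    {"linear": [0, 0, -0.012], "twist": [0, 0, 0]},
    {"linear": [0, 0, -0.0155], "twist": [0, 0, 0]},
    {"linear": [0, 0, -0.0155], "twist": [0, 0, 0]}
  ]
}}

```text
clock: 71.22
tcp_pos: [0.4866, -0.2392, 0.0198]
orientation: [-0.588, 1.57, -0.666]
contact_force: [-0.5, 0.8, -2.9]
gripper_width: 0.41
```

{"name": "play_rows", "arguments": {
  "moves": [
    {"linear": [0, 0, 0], "twist": [0, 0, 0]},
    {"linear": [0, 0, 0], "twist": [0, 0, 0]},
    {"linear": [0, 0, -0.0004], "twist": [0, 0, 0]},
    {"linear": [0, 0, -0.0004], "twist": [0, 0, 0]}
  ]
}}

```text
clock: 71.55
tcp_pos: [0.4863, -0.239, 0.0193]
orientation: [-0.669, 1.57, -0.748]
contact_force: [0.5, 0.5, -1.5]
gripper_width: 0.409
```

{"name": "play_rows", "arguments": {
  "moves": [
    {"linear": [0, 0, 0], "twist": [0, 0, 0]},
    {"linear": [0, 0, 0], "twist": [0, 0, 0]},
    {"linear": [0, 0, 0], "twist": [0, 0, 0]},
    {"linear": [0, 0, 0], "twist": [0, 0, 0]}
  ],
  "claw": -0.1
}}

```text
clock: 71.88
tcp_pos: [0.4863, -0.239, 0.0192]
orientation: [-0.783, 1.57, -0.862]
contact_force: [0.6, -0.0, -0.8]
gripper_width: 0.549
```

{"name": "play_rows", "arguments": {
  "moves": [
    {"linear": [0, 0, 0.015], "twist": [0, 0, 0]},
    {"linear": [0, 0, 0.04], "twist": [0, 0, 0]},
    {"linear": [0, 0, 0.08], "twist": [0, 0, 0]},
    {"linear": [0, 0, 0.12], "twist": [0, 0, 0]},
    {"linear": [0, 0, 0.16], "twist": [0, 0, 0]}
  ]
}}

```text
clock: 72.3
tcp_pos: [0.4858, -0.2387, 0.141]
orientation: [2.975, 1.571, 2.896]
contact_force: [0.2, -0.3, 0.2]
gripper_width: 0.552
```

{"name": "play_rows", "arguments": {
  "moves": [
    {"linear": [0, -0.025, 0.04], "twist": [0, 0, 0]},
    {"linear": [0, -0.05, 0.08], "twist": [0, 0, 0]},
    {"linear": [-0.01, -0.08, 0.12], "twist": [0, 0, 0]},
    {"linear": [-0.01, -0.09, 0.16], "twist": [0, 0, 0]},
    {"linear": [-0.01, -0.09, 0.18], "twist": [0, 0, 0]}
  ]
}}

```text
clock: 72.72
tcp_pos: [0.4795, -0.3095, 0.2793]
orientation: [-0.729, 1.564, -0.81]
contact_force: [0.5, -0.3, -0.1]
gripper_width: 0.547
```

{"name": "play_rows", "arguments": {
  "moves": [
    {"linear": [0, 0, 0], "twist": [0, 0, 0]},
    {"linear": [0, 0, 0], "twist": [0, 0, 0]},
    {"linear": [0, 0, 0], "twist": [0, 0, 0]},
    {"linear": [0, 0, 0], "twist": [0, 0, 0]},
    {"linear": [0, 0, 0], "twist": [0, 0, 0]}
  ]
}}

```text
clock: 73.13
tcp_pos: [0.478, -0.3055, 0.2726]
orientation: [2.553, 1.568, 2.475]
contact_force: [0.5, 0.2, 0.0]
gripper_width: 0.55
```

Run:
```python
from h import *
goto(.48,-.3,.28,-.0793)
im,K,T=cap('wrist','w18.png'); traymods(im,K,T)
im,K,T=cap('scene','s18.png'); print('scene'); traymods(im,K,T,amin=20)
```

```text
t 73.13 tcp [ 0.478  -0.3055  0.2726] yaw -0.0783 tiltz [-0.0023  0.0018 -1.    ] w 0.55 F [0.5 0.2 0. ]
linear [0.0027, 0.0073, 0.0098] twist [-0.0012, -0.0015, -0.0006] rows 0.2
blob 2030 x [-44.  55.] y [-110.  -50.] px [180. 157.]
blob 2226 x [-45.  53.] y [-30.  30.] px [242. 158.]
blob 2106 x [-45.  55.] y [ 50. 110.] px [304. 157.]
scene
blob 97 x [-44.  44.] y [-110.  -53.] px [136. 176.]
blob 106 x [-46.  43.] y [-29.  27.] px [156. 179.]
blob 105 x [-45.  44.] y [ 51. 108.] px [176. 182.]
```

View pics/w18.png

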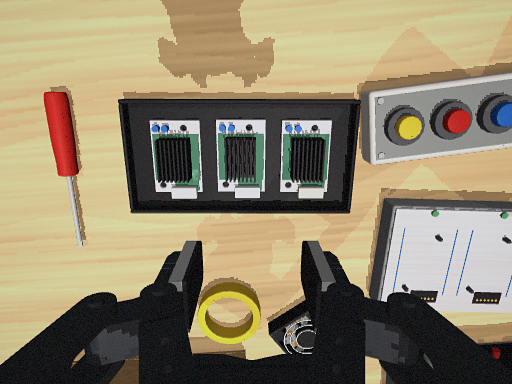

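All three modules lie flat side by side in the tray at (178,155), (241,155), (305,155), and the tester is empty. Hand in.

```bash
python3 -c "
from h import *
print(bot.close_job()); print(bot.sense()['clock'])"
```

```text
the job is handed in; nothing more can be done
None
the job is handed in; nothing more can be done
```

The job is done and handed in at about 73 s of the 210 s allowed; no verdict came back.

**What was done:** I seated all three modules on the nests' pins. I then pressed white, blue and green, kept the hand off the keys for about 5.8 s, and pressed red. After that I unloaded the three modules into the tray; the yellow key was never touched.

**Last checks:** The wrist and scene cameras both showed the modules right way up and apart in the tray. In the tray's frame they span y −110 to −50, −30 to 30 and 50 to 110 mm, and x about −45 to 45 mm plus the connectors. The hand was clear of everything. None of the bystanders in view appeared disturbed, but I did not measure their positions at the end.

**What disagreed or was not checked:**
- **White key pressed too hard:** it took about 49 N at the fingertips, because the shut fingers reach about 3 mm beyond the TCP. I went lighter on the other three keys (11–14 N).
- **Key travel not measured directly:** I judged that each key was fully down from the force rising at its stop.
- **Third module's outline fit failed:** on the hover before the grasp the mat mask was cut, so I confirmed its alignment by eye from its edges in the picture.

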